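Load the plates on the hand-cranked slide table and wind it under the lamp

ROBOT

A 7-joint arm with a two-finger parallel gripper is mounted at the origin on a cart in front of the work surface, level with it; the furniture and walls round the work are solid. World frame = base frame: x ahead of the robot, y to its left, z up, the work surface at z = 0. Lengths are in m, angles in rad, forces in N, time in s.
With the tool pointing down it reaches from about 0.4 to 0.85 m from the base axis. Payload 10.4 kg.
Tool frame: the origin (TCP) lies midway between the tips of the shut fingers; the grasp point (between the pads) lies 19 mm behind it (manip.tcp_to_grasp is the distance from the TCP to the grasp point, in m); x points along the fingers, y is the direction in which the jaws open and shut, and the axes are right-handed (so a half turn about x gives the same grasp; the last joint's range is limited). The gripper opens to 85 mm and grips with 20 to 120 N. Pads are 22 mm wide; open, the fingers measure 114 mm over their backs; the gripper's body (76 mm by 85 mm) begins 54 mm behind the grasp point. The pads swing forward as they close: fully open they stand 13 mm farther back than shut.
Start: joints at [-1.171, 0.332, -0.065, 1.46, 0.022, 1.35, -0.088], TCP at [0.256, 0.57, 0.231] pointing down, gripper open.
Joint ranges: [-2.6, 2.6], [-0.5, 2.12], [-1.47, 1.34], [0.16, 2.42], [-1.27, 4.41], [0.06, 2.06], [-2.6, 2.6]. Speed limits (rad/s): [2.22, 2.22, 2.79, 2.79, 3.14, 3.14, 3.14].

INTERFACE

Orientations are given as a unit quaternion [x, y, z, w].
In Python, from workcell import monitor, viewer, manip gives the robot as it stands. The module is installed in compiled form; this text tells all that it offers.
- The arm moves only by the tool send_rows, never from a script. Its arguments are lists of equal length, an entry for each row: "grip": the closure in counts, from 0 (fully open) to 255 (shut); "offset": the shift along the tool's x, y, z in mm, a list of three; "twist": the turn about the tool's x in degrees. In form: {"grip": [grip, ...], "offset": [[tx, ty, tz], ...], "twist": [twist, ...]}. A call has exactly 5 rows; each row is the pose to reach, as a shift and turn from the pose commanded when the call began, along the tool's axes at that moment; what a row does not reach only later rows make up. A row lasts 1/12 s, in which the tool goes at most 41.7 mm and 7.16 degrees, less where a joint would pass 70% of its speed; a pose out of reach is approached as far as the arm can. A call with a gripper value outside its range is refused whole. The fingers move at their own pace and stop on an object; "newtons" is the grip in N (left out, the last holds). Time passes only in rows, so rows that repeat a pose let the fingers close, or fill a call up. It gives the time, the measured TCP pose, the force and the opening at its end, in the units of the state.
- monitor.get_obs(): the state, without advancing time (a new reading comes with each control period).
- viewer.camera(name): name is "side" or "top" or "wrist"; returns (picture, depth): 480x640x3 uint8, blue, green, red; 480x640 float32, m along the optical axis (not along the pixel's ray), 0 where there is no reading.
- viewer.camera_model(name): a dict with "camera_matrix" (3x3 intrinsics, pixels), "R" (3x3) and "t" (3): a world point X has camera coordinates R X + t; the wrist camera has in their place "mount" (4x4, takes a point from camera to tool coordinates, whose origin is the TCP and whose axes are the tool frame's). Camera axes: x right, y down, z forward; pixel columns grow to the right and rows downward; lengths in m; the calibration is good to about 2 mm. A picture is of the moment at which its call begins: read the wrist's pose just before it. camera_model takes no time and is no camera call.
- manip.hand_in(): hands the job in, once; it reports no verdict.
Trained networks look in the newest picture that a camera, given by its name, has taken for a name from the list of things; names that differ only in an ending like _2 or _b are one class to them, and where a whole thing is asked for, a point or a joint stands for the part that bears it (a point fixed in the world has none). Each returns a list of dicts, best first, with "score" (0 to 1); they miss things now and then, are a little off and sometimes report something else, mostly with a low value. They report only what shows in the picture. A call takes as long as a camera call. They do not tell look-alikes from the thing itself.
- viewer.recognise(target, camera): "box" ([left, top, width, height] in pixels, round what is visible of it).
- viewer.regions_of(target, camera): "region" (480x640 bool, what is visible of it) and "box" ([left, top, width, height] in pixels, round what is visible of it).
- viewer.spot_point(target, camera): "position" ([column, row] in pixels: a listed point, or the origin of a listed thing).
The state is a dict: "clock": time; "joint_pos": joint angles; "joint_velocities": joint speeds; "tau": joint torques, N m; "position": TCP position; "ee_rot": TCP orientation; "ft_force": force on the tool from outside, world axes, zero at the start; "torque": the same for the moment, N m; "grip_width": opening from 0.0 (shut) to 1.0 (fully open).
Only numpy, scipy, OpenCV 4.12 (cv2) and the standard library are available. Lean on these libraries where they do the work, as an engineer would, in place of code of your own. Each camera call takes 0.05 s, during which the arm holds its last target.

TASK

Load the lamp stage: draw each white ceramic plate forward in its lane on the ledge until it overhangs the front edge, lift it off by its overhanging sides, and stack all the plates flat, square and neatly one on another on the raised black bed of the slide table, while the table is still at its gearbox end. Then fit the loose crank on the square shaft end of the gearbox and wind it clockwise (seen from above) until the table is fully home under the lamp bridge, with the stack still in good order. Finally lift the crank off and stand it back on its foot on the grey mat, and leave the timer, marker and tape roll alone.

Things in the scene. Friction and masses are not known exactly. Their poses are not given: they have to be found in the camera images.
- stage: fixed slide-table machine at the left. Grey base 120 (x) x 325 (y) x 22 mm; origin on the bench, z up; the table runs along its +y. Gearbox 110 x 82 x 60 mm high centred at y = -109 mm; the square shaft end stands up from it at (0, -110). Lamp bridge at y = 100 to 150 mm: posts at x = +-72 mm, beam from 137 to 163 mm height.
- bed (a point): centre of the top of the table's raised black bed, where the stack goes; axes parallel to the stage's. The bed is 70 (x) x 36 (y) x 18 mm high, so plates laid along x overhang it by 7 mm at both sides (y), for the fingers; around it is the flat carriage 110 x 74 mm, 18 mm lower. The bed's top is 60 mm above the bench.
- carriage (a joint): travel of the slide table in m: 0 at the gearbox end (there the bed centre is at stage y = +5 mm), 0.12 = fully home against the stop under the lamp bridge. Moves 40 mm per turn of the shaft.
- spindle (a joint): turn of the square shaft in rad, growing clockwise seen from above, from 0 to 18.85 (three turns, end stop); turns against a light friction of about 0.05 N m and stays where it is left. Starts between 0 and 1 rad.
- shaft_seat (a point): on the shaft's axis at the shoulder where the crank's hub comes to rest, 75 mm above the bench and 15 mm above the gearbox; z up, x and y square to the flats of the shaft, turning with it. The shaft is 14 mm square, 20 mm high above this point, then a round nose 5 mm high, tapering from 14 to 9 mm.
- crank: loose crank, 0.2 kg. Origin: underside centre, z up. Dark hub 34 x 34 mm, 30 mm high, on a foot 50 x 50 x 7 mm; 17 mm square socket (fits the shaft in four positions with 1.5 mm play each side); arm 18 mm wide, 30 to 38 mm up, to 70 mm along its +x and 12 mm behind. Stands on its foot. Grip the hub above the foot by its +y and -y sides, fingers astride the arm. Seated when origin is at shaft_seat.
- crank_handle (a point): middle of the crank's upright handle, 60 mm out along the crank's +x and 57 mm above its origin. The handle is a black sleeve, 18 mm in diameter and 36 mm high (39 to 75 mm above the crank's origin), that spins freely on its pin.
- mat: fixed grey rubber mat 140 x 140 x 4 mm on the bench at the right; origin: centre of its underside, on the bench; the crank starts on it and belongs on it.
- ledge: fixed ledge 122 (x) x 200 (y) x 40 mm high; origin on the bench under its centre; front edge faces the robot (-x). Four walls on it along x, 6 mm wide, 8 mm high, at y = +-31, +-93 mm, make three lanes 56 mm wide, open in front and behind, with no room for fingers beside a plate. Plates start 7 to 23 mm behind the front edge, with room behind to set closed fingertips and push.
- lane_1 (a point): middle of lane 1 at the front edge of the ledge, at the height of its top (40 mm); axes parallel to the ledge's
- lane_2 (a point): middle of lane 2 at the front edge of the ledge, at the height of its top (40 mm); axes parallel to the ledge's
- lane_3 (a point): middle of lane 3 at the front edge of the ledge, at the height of its top (40 mm); axes parallel to the ledge's
- plate_1: white ceramic plate, 80 (its x) x 50 (its y) x 6 mm thick, 60 g, rectangular with plain edges; origin: centre of its underside, z up. Starts flat in one of the three lanes of the ledge with its length along the lane. May be absent.
- plate_2: white ceramic plate, 80 (its x) x 50 (its y) x 6 mm thick, 60 g, rectangular with plain edges; origin: centre of its underside, z up. Starts flat in one of the three lanes of the ledge with its length along the lane. May be absent.
- plate_3: white ceramic plate, 80 (its x) x 50 (its y) x 6 mm thick, 60 g, rectangular with plain edges; origin: centre of its underside, z up. Starts flat in one of the three lanes of the ledge with its length along the lane. May be absent.
- timer: bystander, leave it where it is: white timer 66 x 66 x 24 mm; origin: centre of its underside
- marker: bystander, leave it where it is: marker pen 135 mm long, 17 mm thick; origin: under its middle
- label_tape: bystander, leave it where it is: roll of beige tape lying flat, 98 mm across, 25 mm high; origin: centre of its underside
Things that resemble listed ones, but are neither listed nor needed, are in the scene too. Leave any pink look-alike of the plate_1 alone.

How it is judged:
On the way, in this order (a step that is already met when the one before it is completed fails the run):
1. all plates lie stacked on the bed, square to it, with the table still at its gearbox end and the plates let go (x of plate_1 in the frame of bed between -0.012 and 0.012 m and y of plate_1 in the frame of bed between -0.01 and 0.01 m and z of plate_1 in the frame of bed between -0.003 and 0.016 m and angle between each of plate_1, plate_2, plate_3's own z axis and vertical below 0.07 rad and angle between the x axis of each of plate_1, plate_2, plate_3 and the x axis of stage, either way round below 0.15 rad and x of plate_2 in the frame of bed between -0.012 and 0.012 m and y of plate_2 in the frame of bed between -0.01 and 0.01 m and z of plate_2 in the frame of bed between -0.003 and 0.016 m and x of plate_3 in the frame of bed between -0.012 and 0.012 m and y of plate_3 in the frame of bed between -0.01 and 0.01 m and z of plate_3 in the frame of bed between -0.003 and 0.016 m and linear speed of each of plate_1, plate_2, plate_3 below 0.01 m/s and value of joint carriage below 0.02 m and contact force between the fingers and plate_1 below 0.5 N and contact force between the fingers and plate_2 below 0.5 N and contact force between the fingers and plate_3 below 0.5 N), for 0.2 s.
2. with the crank seated on the square shaft, the table has been wound fully home (distance between crank and shaft_seat below 0.006 m and angle between crank's own z axis and vertical below 0.1 rad and value of joint carriage above 0.1165 m), for 0.1 s.
At the end, for the whole second after the job is handed in: The table is home (within 3.5 mm of its stop); every plate lies flat in the stack on the bed, within 12 mm lengthwise and 10 mm sideways of the bed's centre and within 0.15 rad of square; the crank stands upright on its foot on the mat, its hub within 60 mm of the mat's centre; all at rest (x of plate_1 in the frame of bed between -0.012 and 0.012 m and y of plate_1 in the frame of bed between -0.01 and 0.01 m and z of plate_1 in the frame of bed between -0.003 and 0.016 m and angle between each of plate_1, plate_2, plate_3's own z axis and vertical below 0.07 rad and angle between the x axis of each of plate_1, plate_2, plate_3 and the x axis of stage, either way round below 0.15 rad and x of plate_2 in the frame of bed between -0.012 and 0.012 m and y of plate_2 in the frame of bed between -0.01 and 0.01 m and z of plate_2 in the frame of bed between -0.003 and 0.016 m and x of plate_3 in the frame of bed between -0.012 and 0.012 m and y of plate_3 in the frame of bed between -0.01 and 0.01 m and z of plate_3 in the frame of bed between -0.003 and 0.016 m and linear speed of each of plate_1, plate_2, plate_3, crank below 0.01 m/s and value of joint carriage above 0.1165 m and horizontal distance between crank and mat below 0.06 m and angle between crank's own z axis and vertical below 0.1 rad and height (world z) of crank below 0.008 m); the robot touches nothing.
It fails at once if the timer is pushed more than 25 mm (distance of timer from where it was at the start of the episode above 0.025 m).
It fails at once if the marker is pushed more than 25 mm (distance of marker from where it was at the start of the episode above 0.025 m).
It fails at once if the tape roll is pushed more than 25 mm (distance of label_tape from where it was at the start of the episode above 0.025 m).
Of plate_1, plate_2, plate_3 only 2 to 3 are there at a start; the rules pass over those that are not, and their reading is None.
At some moment in a run one of crank may be knocked a few centimetres aside while the robot is not near it.
Once in a run the grip may slacken for a moment while it holds something.
It also fails if it takes over 208 s, if anything falls off the work surface, if the arm or the gripper's body presses on something with over 40 N, if the wrist force passes 120 N, or if a joint passes its speed limit or range.

## Working session

There is one attempt and no reset: what is moved stays moved. The work goes in short steps, Python scripts to look and compute and a tool call to move; the robot and the scene stay as the last step left them, time stands still between calls to the robot, and variables do not carry over. Pictures are saved under pics/ and viewed, and the job is handed in when it is done.

Besides the shell and the picture viewer there is one more tool, called after "Emit:" by a JSON object that holds its "fn" and its "kwargs". send_rows: Moves the arm, as the interface text tells. Its arguments: {"type":"object","properties":{"grip":{"type":"array","items":{"type":"number"}},"offset":{"type":"array","items":{"type":"array","items":{"type":"number"}}},"twist":{"type":"array","items":{"type":"number"}},"newtons":{"type":"number"}},"required":["grip","offset","twist"]}

```bash
mkdir -p pics; ls; python3 - <<'E'
from workcell import monitor, viewer, manip
import cv2
print(monitor.get_obs())
for n in ("top","side","wrist"):
    p,d=viewer.camera(n); cv2.imwrite(f"pics/a_{n}.png",p); print(n,viewer.camera_model(n))
print(manip.tcp_to_grasp)
E
```

```text
pics
{'clock': 0.0, 'joint_pos': array([-1.17063085,  0.33286981, -0.06472361,  1.46091827,  0.02161412,
        1.34990769, -0.08848453]), 'joint_velocities': array([0.00127326, 0.00044076, 0.00054505, 0.00064361, 0.00038481,
       0.00022994, 0.00166081]), 'tau': array([ 4.43238232e-04, -6.25424623e+01,  4.99091030e-02, -3.91621900e+01,
        1.62611943e-02,  9.58718068e-03,  1.05053664e-05]), 'position': array([0.25627246, 0.56963958, 0.23052829]), 'ee_rot': array([ 0.14784729,  0.69145187, -0.14882925,  0.69129251]), 'ft_force': array([ 0.24820169, -0.00046422,  0.08992658]), 'torque': array([-0.03939969, -0.04909953,  0.00984587]), 'grip_width': 1.001060189493599}
top {'camera_matrix': array([[587.87405365,   0.        , 314.10871581],
       [  0.        , 587.87405365, 238.40048909],
       [  0.        ,   0.        ,   1.        ]]), 'R': array([[ 0.02495459, -0.99968156,  0.00374746],
       [-0.97889348, -0.02519593, -0.20281203],
       [ 0.20284187,  0.00139272, -0.97921052]]), 't': array([0.00249672, 0.52061502, 1.66808951])}
side {'camera_matrix': array([[488.664553
[... 177 characters left out ...]
0.01247489],
       [-0.24080474, -0.58782305, -0.77231932],
       [ 0.27454189,  0.72198304, -0.63511199]]), 't': array([-0.45116136,  0.19675533,  1.26844973])}
wrist {'camera_matrix': array([[391.59548999,   0.        , 319.69999933],
       [  0.        , 391.59548999, 234.11485442],
       [  0.        ,   0.        ,   1.        ]]), 'mount': array([[ 7.73619288e-05, -2.75568680e-01,  9.61281383e-01,
        -1.42011914e-01],
       [ 9.99999947e-01, -2.83923671e-04, -1.61869770e-04,
        -5.79208808e-04],
       [ 3.17536778e-04,  9.61281344e-01,  2.75568643e-01,
        -6.87388537e-02],
       [ 0.00000000e+00,  0.00000000e+00,  0.00000000e+00,
         1.00000000e+00]])}
0.0187
```

View pics/a_top.png

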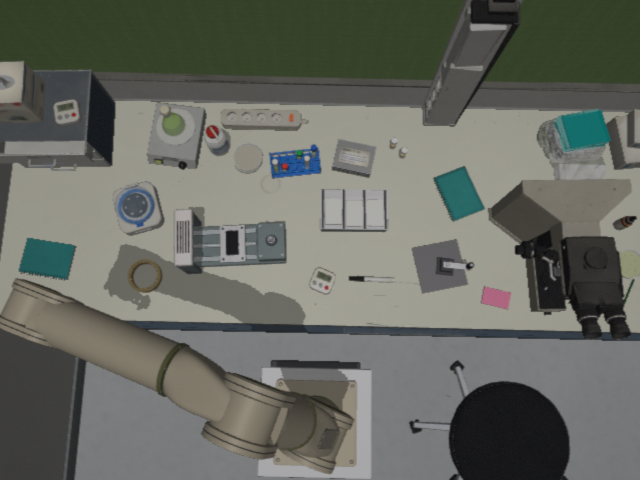

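View pics/a_side.png

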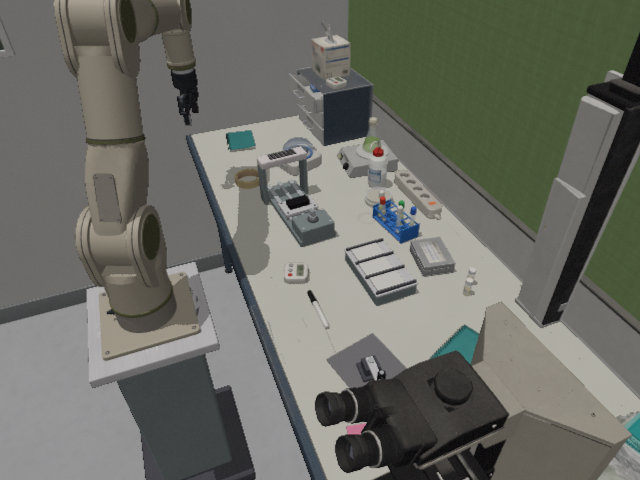

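View pics/a_wrist.png

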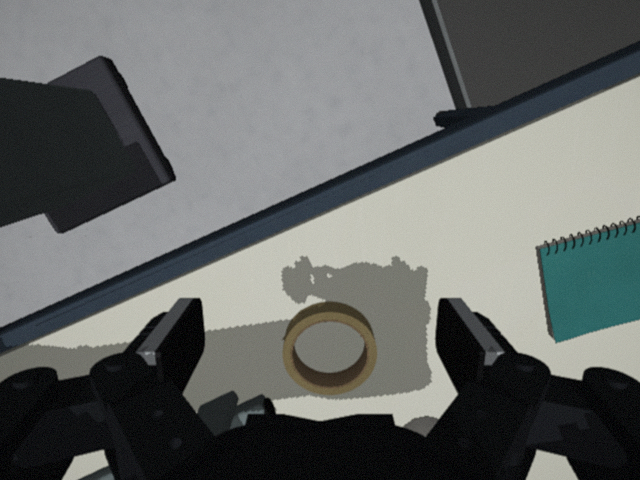

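```bash
cat > h.py <<'E'
from workcell import monitor, viewer, manip
import cv2, numpy as np
from scipy.spatial.transform import Rotation as Ro
def cam(n,name=None):
    o=monitor.get_obs(); m=viewer.camera_model(n)
    p,d=viewer.camera(n)
    if name: cv2.imwrite(f"pics/{name}.png",p)
    K=m["camera_matrix"]
    if "mount" in m:
        T=np.eye(4);T[:3,:3]=Ro.from_quat(o["ee_rot"]).as_matrix();T[:3,3]=o["position"]
        C=T@m["mount"]
    else:
        C=np.eye(4);C[:3,:3]=m["R"].T;C[:3,3]=-m["R"].T@m["t"]
    return p,d,K,C
def at_z(uv,z,K,C):
    uv=np.atleast_2d(uv).astype(float)
    r=np.c_[uv,np.ones(len(uv))]@np.linalg.inv(K).T@C[:3,:3].T
    s=(z-C[2,3])/r[:,2]
    return C[:3,3]+r*s[:,None]
def cloud(d,K,C):
    v,u=np.mgrid[:480,:640]
    r=np.stack([u,v,np.ones_like(u)],-1)@np.linalg.inv(K).T
    P=(r*d[...,None])@C[:3,:3].T+C[:3,3]
    P[d<=0]=np.nan
    return P
def proj(X,K,C):
    c=(np.atleast_2d(X)-C[:3,3])@C[:3,:3]
    q=c@K.T
    return q[:,:2]/q[:,2:]
def st():
    o=monitor.get_obs(); R=Ro.from_quat(o["ee_rot"]).as_matrix()
    print("t",round(o["clock"],2),"pos",o["position"].round(4),"toolx",R[:,0].round(3),"tooly",R[:,1].round(3),"yaw_y",round(np.degrees(np.arctan2(R[1,1],R[0,1])),2),"F",o["ft_force"].round(1),"g",round(o["grip_width"],3))
    return o,R
def go(target,yaw_y=None):
    """target world xyz of TCP -> offset mm; yaw_y: desired direction deg of tool y in world"""
    o,R=st()
    off=R.T@(np.array(target)-o["position"])*1000
    print("offset",off.round(1))
    if yaw_y is not None:
        c=np.degrees(np.arctan2(R[1,1],R[0,1]))
        dy=(yaw_y-c+90)%180-90
        print("twist(about tool x, down)",round(-dy,2), "alt", round(-dy+ (180 if -dy<0 else -180),1))
    return off
E
python3 - <<'E'
from h import *
st()
p,d,K,C=cam("top")
big=cv2.resize(p[110:320,150:510],None,fx=2.2,fy=2.2,interpolation=cv2.INTER_CUBIC);cv2.imwrite("pics/b.png",big)
P=cloud(d,K,C)
for t in ["stage","bed","shaft_seat","crank","crank_handle","mat","ledge","lane_1","lane_2","lane_3","plate_1","timer","marker","label_tape"]:
    for r in viewer.spot_point(t,"top")[:5]:
        uv=r["position"]; z={"bed":.06,"shaft_seat":.075,"crank":.004,"crank_handle":.061,"plate_1":.04,"lane_1":.04,"lane_2":.04,"lane_3":.04}.get(t,0)
        print(t,round(r["score"],2),np.round(uv,1),at_z(uv,z,K,C)[0].round(4))
E
```

```text
t 0.15 pos [0.2563 0.5697 0.2307] toolx [-0.    -0.001 -1.   ] tooly [ 0.41   0.912 -0.001] yaw_y 65.78 F [-0.3 -0.6 -0.9] g 0.997
stage 0.69 [234.5 245.1] [0.5047 0.255  0.    ]
stage 0.31 [442.3 264.5] [ 0.4615 -0.3701  0.    ]
bed 0.6 [233.8 243.4] [0.4981 0.2489 0.06  ]
shaft_seat 0.64 [371.4 277.8] [ 0.4054 -0.1506  0.075 ]
shaft_seat 0.55 [274.4 237.5] [0.5156 0.1305 0.075 ]
shaft_seat 0.35 [354.5 233.5] [ 0.5334 -0.1009  0.075 ]
crank 0.88 [443.  264.3] [ 0.4615 -0.3714  0.004 ]
crank 0.6 [332.2 212.8] [ 0.6115 -0.0373  0.004 ]
crank 0.16 [369.7 279.7] [ 0.4096 -0.1525  0.004 ]
crank_handle 0.71 [468.1 266. ] [ 0.4488 -0.4312  0.061 ]
crank_handle 0.59 [321.7 283.2] [ 0.3881 -0.0094  0.061 ]
mat 0.56 [438.5 267. ] [ 0.4536 -0.3586  0.    ]
ledge 0.6 [351.5 212.4] [ 0.6153 -0.0962  0.    ]
ledge 0.38 [371.9 279.8] [ 0.41   -0.1595  0.    ]
lane_1 0.81 [375.9 228.3] [ 0.5584 -0.1666  0.04  ]
lane_1 0.67 [331.2 227.7] [ 0.5568 -0.0341  0.04  ]
lane_1 0.62 [353.  232.1] [ 0.5451 -0.0988  0.04  ]
lane_1 0.61 [352.2 212.1] [ 0.6061 -0.0958  0.04  ]
lane_1 0.61 [146.9 273.9] [0.4051 
[... 248 characters left out ...]
 [0.4051 0.4998 0.04  ]
lane_3 0.81 [375.9 228.3] [ 0.5584 -0.1666  0.04  ]
lane_3 0.67 [331.2 227.7] [ 0.5568 -0.0341  0.04  ]
lane_3 0.62 [353.  232.1] [ 0.5451 -0.0988  0.04  ]
lane_3 0.61 [352.2 212.1] [ 0.6061 -0.0958  0.04  ]
lane_3 0.61 [146.9 273.9] [0.4051 0.4998 0.04  ]
plate_1 0.75 [358.5 210.9] [ 0.6103 -0.1145  0.04  ]
plate_1 0.7 [332.8 211.9] [ 0.6052 -0.038   0.04  ]
plate_1 0.66 [496.4 299.7] [ 0.3557 -0.5159  0.04  ]
plate_1 0.56 [374.5 216.6] [ 0.594  -0.1623  0.04  ]
plate_1 0.22 [443.4 264.3] [ 0.4555 -0.3646  0.04  ]
timer 0.75 [323.  283.8] [ 0.3943 -0.0141  0.    ]
marker 0.71 [370.4 280.4] [ 0.4081 -0.155   0.    ]
label_tape 0.82 [144.8 276.6] [0.4023 0.5168 0.    ]
```

View pics/b.png

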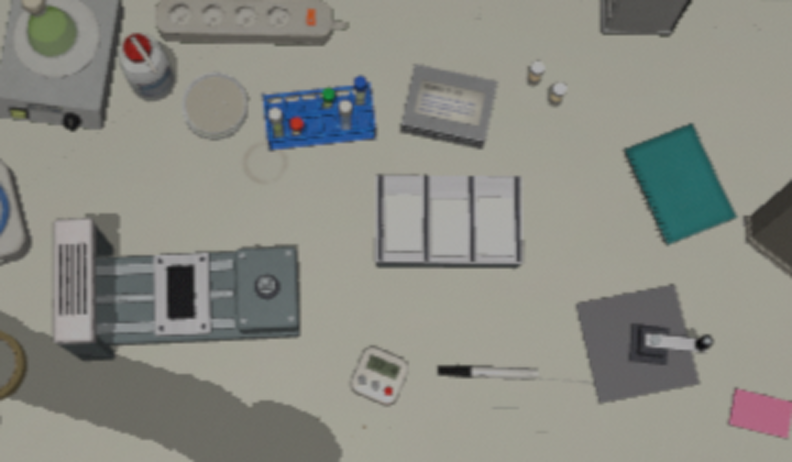

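```bash
python3 - <<'E'
from h import *
go([0.53,-0.03,0.25],90)
E
```

```text
t 0.9 pos [0.2564 0.57   0.2313] toolx [ 0.  0. -1.] tooly [0.41  0.912 0.   ] yaw_y 65.77 F [ 1.1 -0.6 -0.1] g 1.0
offset [ -18.7 -434.9  495.7]
twist(about tool x, down) -24.23 alt 155.8
```

Emit:
{"fn": "send_rows", "kwargs": {"grip": [0,0,0,0,0], "offset": [[-18,-27,31],[-18,-54,62],[-18,-81,93],[-18,-108,124],[-18,-135,155]], "twist": [-5,-10,-15,-20,-24]}}

```text
clock: 1.32
position: [0.3426, 0.3821, 0.2495]
ee_rot: [-0.0, 0.707, 0.0, 0.707]
ft_force: [0.6, 0.8, 1.2]
grip_width: 0.999
```

```bash
python3 - <<'E'
from h import *
go([0.53,-0.03,0.25],90)
E
```

```text
t 1.32 pos [0.3426 0.3821 0.2495] toolx [ 0.     0.001 -1.   ] tooly [-0.001  1.     0.001] yaw_y 90.04 F [0.6 0.8 1.2] g 0.999
offset [  -0.7 -412.2  187.1]
twist(about tool x, down) 0.04 alt -180.0
```

Emit:
{"fn": "send_rows", "kwargs": {"grip": [0,0,0,0,0], "offset": [[0,-38,17],[0,-76,34],[0,-114,51],[0,-152,69],[0,-190,86]], "twist": [0,0,0,0,0]}}

```text
clock: 1.73
position: [0.4277, 0.1919, 0.2497]
ee_rot: [0.002, 0.707, -0.001, 0.707]
ft_force: [1.7, 0.6, -0.3]
grip_width: 1.001
```

Emit:
{"fn": "send_rows", "kwargs": {"grip": [0,0,0,0,0], "offset": [[0,-38,17],[0,-76,34],[0,-114,51],[0,-152,69],[0,-190,86]], "twist": [0,0,0,0,0]}}

```text
clock: 2.15
position: [0.5128, 0.0019, 0.2497]
ee_rot: [0.001, 0.707, -0.001, 0.707]
ft_force: [1.0, 1.4, 0.0]
grip_width: 0.997
```

Emit:
{"fn": "send_rows", "kwargs": {"grip": [255,255,255,255,255], "offset": [[0,-30,15],[0,-30,15],[0,-30,15],[0,-30,15],[0,-30,15]], "twist": [0,0,0,0,0]}}

```text
clock: 2.57
position: [0.527, -0.0247, 0.2492]
ee_rot: [0.001, 0.707, -0.0, 0.707]
ft_force: [0.4, 0.3, -0.7]
grip_width: 0.298
```

```bash
python3 - <<'E'
from h import *
st()
p,d,K,C=cam("wrist","c1"); np.savez("c1.npz",p=p,d=d,K=K,C=C)
p,d,K,C=cam("top","c1t"); np.savez("c1t.npz",p=p,d=d,K=K,C=C)
st()
E
```

```text
t 2.57 pos [ 0.527  -0.0247  0.2492] toolx [-0.     0.001 -1.   ] tooly [0.002 1.    0.001] yaw_y 89.9 F [ 0.4  0.3 -0.7] g 0.298
t 2.67 pos [ 0.527  -0.0248  0.2494] toolx [ 0.     0.001 -1.   ] tooly [0.002 1.    0.001] yaw_y 89.91 F [-0.6 -0.  -0.7] g 0.115
```

View pics/c1.png

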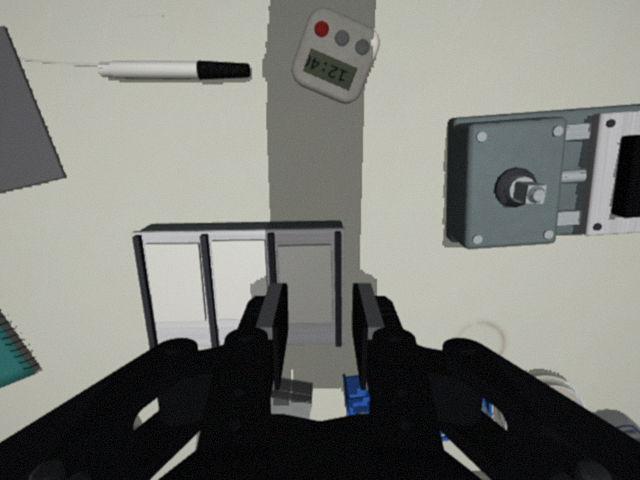

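```bash
python3 - <<'E'
from h import *
z=np.load("c1.npz");p,d,K,C=[z[k] for k in "pdKC"]
P=cloud(d,K,C)
Z=P[...,2]
# height map picture
v=np.clip((Z-0.0)/0.08*255,0,255); v=np.nan_to_num(v).astype(np.uint8)
cv2.imwrite("pics/c1z.png",cv2.applyColorMap(v,cv2.COLORMAP_JET))
# plate top points
X,Y=P[...,0],P[...,1]
reg=(X>.5)&(X<.72)&(Y>-.22)&(Y<.03)
h,e=np.histogram(Z[reg],bins=np.arange(-.005,.06,.001));
print([(round(a*1000),b) for a,b in zip(e,h) if b>50])
reg2=(X>.35)&(X<.65)&(Y>.05)&(Y<.35)
h,e=np.histogram(Z[reg2],bins=np.arange(-.005,.1,.001));
print([(round(a*1000),b) for a,b in zip(e,h) if b>50])
E
```

```text
[(-3, np.int64(928)), (-2, np.int64(5577)), (-1, np.int64(7797)), (0, np.int64(2474)), (1, np.int64(203)), (5, np.int64(54)), (12, np.int64(55)), (13, np.int64(57)), (16, np.int64(59)), (18, np.int64(52)), (20, np.int64(55)), (21, np.int64(57)), (24, np.int64(59)), (25, np.int64(57)), (27, np.int64(55)), (29, np.int64(59)), (35, np.int64(59)), (36, np.int64(56)), (37, np.int64(219)), (38, np.int64(1574)), (39, np.int64(2965)), (40, np.int64(1232)), (41, np.int64(257)), (42, np.int64(193)), (43, np.int64(436)), (44, np.int64(3028)), (45, np.int64(6063)), (46, np.int64(2945)), (47, np.int64(1332)), (48, np.int64(417))]
[(-4, np.int64(58)), (-3, np.int64(2029)), (-2, np.int64(13659)), (-1, np.int64(22394)), (0, np.int64(9470)), (1, np.int64(920)), (16, np.int64(59)), (17, np.int64(94)), (18, np.int64(150)), (19, np.int64(259)), (20, np.int64(812)), (21, np.int64(1296)), (22, np.int64(525)), (23, np.int64(90)), (25, np.int64(55)), (26, np.int64(64)), (27, np.int64(87)), (28, np.int64(231)), (29, np.int64(454)), (30, np.int64(251)), (31, np.int64(204)), (32, np.int64(211)), (33, np.int64(163)), (34, np.int64(133)), (35, np.int64(137)), (36, np.int64(140)), (37, np.int64(137)), (38, np.int64(160)), (39, np.int64(245)), (40, np.int64(1026)), (41, np.int64(1796)), (42, np.int64(937)), (43, np.int64(195)), (44, np.int64(133)), (45, np.int64(118)), (46, np.int64(122)), (47, np.int64(126)), (48, np.int64(116)), (49, np.int64(116)), (50, np.int64(125)), (51, np.int64(130)), (52, np.int64(131)), (53, np.int64(132)), (54, np.int64(178)), (55, np.int64(248)), (56, np.int64(276)), (57, np.int64(722)), (58, np.int64(2932)), (59, np.int64(4876)), (60, np.int64(2152)), (61, np.int64(312)), (62, np.int64(117)), (63, np.int64(129)), (64, np.int64(198)), (65, np.int64(165)), (66, np.int64(60)), (74, np.int64(81)), (94, np.int64(67)), (99, np.int64(72))]
```

View pics/c1z.png

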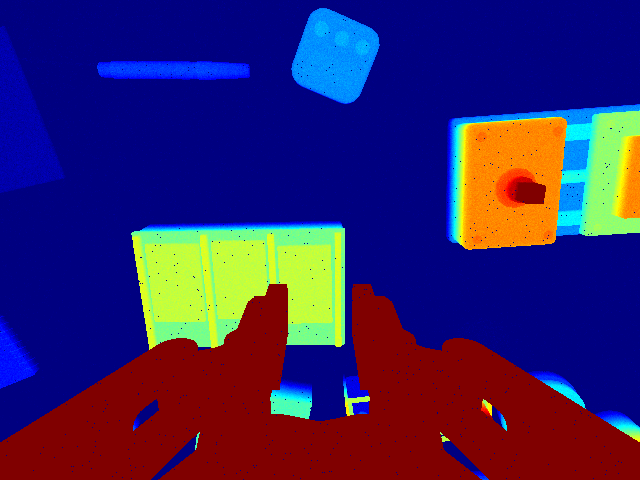

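```bash
cat >> h.py <<'E'
def rects(P,zlo,zhi,xr,yr,minpts=300,erode=True):
    X,Y,Z=P[...,0],P[...,1],P[...,2]
    m=((Z>zlo)&(Z<zhi)&(X>xr[0])&(X<xr[1])&(Y>yr[0])&(Y<yr[1])).astype(np.uint8)
    m=cv2.medianBlur(m,5)
    n,l,s,_=cv2.connectedComponentsWithStats(m,connectivity=4)
    out=[]
    for i in range(1,n):
        if s[i,4]<minpts: continue
        pts=np.c_[X[l==i],Y[l==i]]; pts=pts[~np.isnan(pts).any(1)]
        (cx,cy),(w,h),a=cv2.minAreaRect((pts*1000).astype(np.float32))
        out.append((s[i,4],round(cx,1),round(cy,1),round(w,1),round(h,1),round(a,1),"ext x",np.percentile(pts[:,0],[.5,99.5]).round(4),"y",np.percentile(pts[:,1],[.5,99.5]).round(4)))
    return m,out
E
python3 - <<'E'
from h import *
z=np.load("c1.npz");p,d,K,C=[z[k] for k in "pdKC"]
P=cloud(d,K,C)
X,Y,Z=[P[...,i] for i in range(3)]
m,o=rects(P,.0425,.0468,(.5,.72),(-.23,.03))
for r in o: print("plate",r)
# front edge of the ledge: for each column find first row with Z>0.036 from top
def front(cols,zth):
    pts=[]
    for c in cols:
        col=Z[:,c]; r=[i for i in range(190,300) if col[i]>zth and col[i+1]>zth]
        if r: pts.append(P[r[0]+1,c])
    return np.array(pts)
f=front(range(145,340),.036)
k=np.polyfit(f[:,1],f[:,0],1);print("front edge x at y=-.1",np.polyval(k,-.1),"angle deg",np.degrees(np.arctan(-k[0])), f[:,1].min(),f[:,1].max())
# walls
m,o=rects(P,.0462,.0500,(.5,.72),(-.23,.03),100)
for r in o: print("wall",r)
for zl,zh in ((.055,.0625),):
  m,o=rects(P,zl,zh,(.35,.65),(.05,.38),150)
  for r in o: print("bx",r)
m,o=rects(P,.038,.0435,(.35,.65),(.05,.38),150)
for r in o: print("carr",r)
m,o=rects(P,.09,.105,(.35,.65),(.05,.38),20)
for r in o: print("shafttop",r)
m,o=rects(P,.085,.105,(.35,.65),(.05,.38),20)
for r in o: print("shaft",r)
E
```

```text
plate (np.int32(3712), 579.0, -101.6, 64.8, 139.1, 74.6, 'ext x', array([0.5632, 0.6419]), 'y', array([-0.1305, -0.077 ]))
plate (np.int32(4334), 606.7, -164.0, 81.9, 57.4, 0.8, 'ext x', array([0.5663, 0.6454]), 'y', array([-0.1923, -0.1385]))
plate (np.int32(3784), 582.9, -41.2, 131.3, 51.6, 2.1, 'ext x', array([0.568, 0.647]), 'y', array([-0.0647, -0.0149]))
front edge x at y=-.1 0.5555187345133158 angle deg 0.9291759033133815 -0.18916194942200878 -0.007721536184515161
wall (np.int32(292), 580.6, -71.0, 48.7, 5.9, 1.1, 'ext x', array([0.5568, 0.6042]), 'y', array([-0.0741, -0.0679]))
wall (np.int32(663), 614.5, -8.9, 116.1, 6.0, 1.2, 'ext x', array([0.5573, 0.6715]), 'y', array([-0.0116, -0.0058]))
wall (np.int32(660), 615.1, -132.3, 114.3, 6.2, 1.0, 'ext x', array([0.559 , 0.6714]), 'y', array([-0.1358, -0.1289]))
wall (np.int32(676), 616.1, -194.2, 115.2, 6.7, 0.8, 'ext x', array([0.5597, 0.6721]), 'y', array([-0.1976, -0.1907]))
bx (np.int32(10542), 511.5, 140.3, 109.7, 81.5, 4.1, 'ext x', array([0.4567, 0.5655]), 'y', array([0.098 , 0.1809]))
bx (np.int32(1125), 505.4, 239.3, 70.9, 14.4, 12.2, 'ext x', array([0.4704, 0.5385]), 'y', array([0.2345, 0.2519]))
carr (np.int32(4051), 504.3, 241.8, 110.2, 50.8, 4.7, 'ext x', array([0.4503, 0.5588]), 'y', array([0.2147, 0.269 ]))
shafttop (np.int32(388), 511.5, 139.5, 15.3, 14.3, 89.3, 'ext x', array([0.5044, 0.5186]), 'y', array([0.1322, 0.1467]))
shaft (np.int32(466), 511.5, 139.6, 15.4, 14.3, 89.3, 'ext x', array([0.5044, 0.5185]), 'y', array([0.1321, 0.1469]))
```

```bash
python3 - <<'E'
from h import *
z=np.load("c1t.npz");p,d,K,C=[z[k] for k in "pdKC"]
P=cloud(d,K,C)
X,Y,Z=[P[...,i] for i in range(3)]
for x0 in np.arange(.68,.84,.02):
    print(round(x0,2),[int(1000*np.nanmax(np.r_[0,Z[(X>x0)&(X<x0+.02)&(Y>y0)&(Y<y0+.02)&(Z<.2)]])) for y0 in np.arange(-.24,.12,.02)])
z=np.load("c1.npz");p,d,K,C=[z[k] for k in "pdKC"]
P=cloud(d,K,C)
T=C@np.linalg.inv(viewer.camera_model("wrist")["mount"])
Q=(P-T[:3,3])@T[:3,:3]
q=Q[(Q[...,0]>-.06)&(Q[...,0]<.02)]
print(len(q),np.percentile(q[:,0],[50,90,99,99.8]),q[:,1].min(),q[:,1].max(),q[:,2].min(),q[:,2].max())
tip=q[q[:,0]>-.02]
print(np.percentile(np.abs(tip[:,1]),[0,50,100]),np.percentile(tip[:,2],[0,50,100]))
go([0.667,-0.040,0.25],91)
E
```

```text
0.68 [9, 9, 10, 11, 6, 7, 0, 0, 0, 0, 0, 0, 0, 9, 8, 6, 8, 8]
0.7 [6, 10, 9, 10, 10, 6, 0, 0, 0, 0, 0, 0, 0, 9, 12, 12, 10, 108]
0.72 [7, 8, 12, 8, 45, 43, 0, 0, 0, 0, 0, 0, 0, 96, 113, 56, 109, 112]
0.74 [9, 11, 11, 8, 45, 49, 0, 0, 0, 0, 0, 0, 0, 112, 118, 109, 53, 52]
0.76 [10, 6, 9, 10, 46, 49, 44, 47, 46, 46, 0, 0, 112, 109, 99, 113, 49, 49]
0.78 [10, 8, 10, 46, 48, 46, 46, 45, 48, 45, 9, 6, 112, 113, 49, 51, 50, 59]
0.8 [44, 60, 8, 41, 44, 46, 47, 53, 44, 46, 9, 9, 57, 41, 40, 9, 12, 9]
0.82 [63, 60, 10, 12, 35, 34, 44, 45, 46, 50, 10, 12, 9, 12, 11, 14, 7, 10]
20183 [-0.05271898 -0.02210523 -0.00584648 -0.002082  ] -0.05158635265502663 0.0492411648012836 -0.01361834640551541 0.014109706447706474
[0.01147307 0.01596123 0.02757762] [-0.01096751 -0.00616072  0.01241359]
t 2.67 pos [ 0.527  -0.0248  0.2494] toolx [ 0.     0.001 -1.   ] tooly [0.002 1.    0.001] yaw_y 89.91 F [-0.6 -0.  -0.7] g 0.115
offset [ -0.6 -15.  140. ]
twist(about tool x, down) -1.09 alt 178.9
```

Emit:
{"fn": "send_rows", "kwargs": {"grip": [255,255,255,255,255], "offset": [[0,-5,35],[0,-10,70],[0,-15,105],[0,-15,141],[0,-15,141]], "twist": [-1,-1,-1,-1,-1]}}

```text
clock: 3.08
position: [0.6718, -0.0397, 0.2452]
ee_rot: [-0.006, 0.708, 0.005, 0.706]
ft_force: [0.8, 1.1, -1.2]
grip_width: -0.0
```

Emit:
{"fn": "send_rows", "kwargs": {"grip": [255,255,255,255,255], "offset": [[40,0,0],[80,0,0],[120,0,0],[160,0,0],[180,0,0]], "twist": [0,0,0,0,0]}}

```text
clock: 3.5
position: [0.6653, -0.0401, 0.0642]
ee_rot: [-0.005, 0.709, 0.006, 0.705]
ft_force: [-0.2, 0.1, -1.1]
grip_width: 0.001
```

```bash
python3 - <<'E'
from h import *
go([0.668,-0.040,0.0425],91)
p,d,K,C=cam("wrist","d1")
P=cloud(d,K,C)
m,o=rects(P,.0425,.0475,(.5,.66),(-.064,-.014))
print(o)
E
```

```text
t 3.5 pos [ 0.6653 -0.0401  0.0642] toolx [-0.006  0.001 -1.   ] tooly [-0.015  1.     0.001] yaw_y 90.87 F [-0.2  0.1 -1.1] g 0.001
offset [21.6  0.   2.8]
twist(about tool x, down) -0.13 alt 179.9
[(np.int32(24611), 608.0, -39.3, 80.1, 49.9, 0.6, 'ext x', array([0.5684, 0.6473]), 'y', array([-0.0637, -0.0148]))]
```

View pics/d1.png

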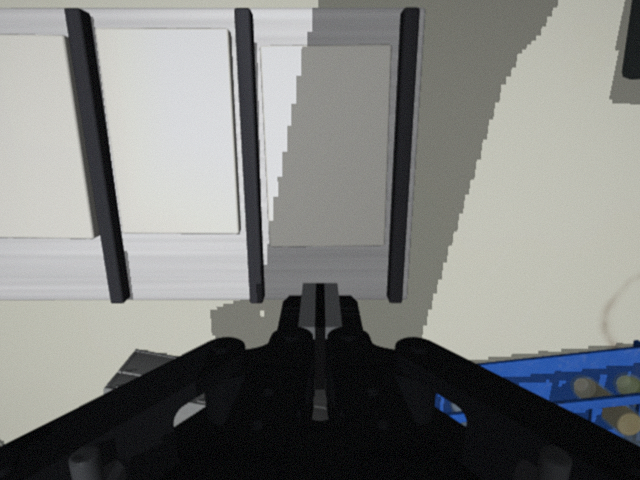

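Emit:
{"fn": "send_rows", "kwargs": {"grip": [255,255,255,255,255], "offset": [[8,0,3],[16,0,3],[21.5,0,3],[21.5,0,3],[21.5,0,3]], "twist": [0,0,0,0,0]}}

```text
clock: 3.97
position: [0.6717, -0.0416, 0.0488]
ee_rot: [-0.005, 0.707, 0.005, 0.708]
ft_force: [1.1, -0.3, 1.3]
grip_width: -0.002
```

```bash
python3 - <<'E'
from h import *
go([0.6115,-0.041,0.0425],91)
E
```

```text
t 3.97 pos [ 0.6717 -0.0416  0.0488] toolx [ 0.001  0.    -1.   ] tooly [-0.014  1.     0.   ] yaw_y 90.78 F [ 1.1 -0.3  1.3] g -0.002
offset [  6.2   1.4 -60.2]
twist(about tool x, down) -0.22 alt 179.8
```

Emit:
{"fn": "send_rows", "kwargs": {"grip": [255,255,255,255,255], "offset": [[3,1.5,0],[6,1.5,0],[6.2,1.5,-4],[6.2,1.5,-8],[6.2,1.5,-12]], "twist": [0,0,0,0,0]}}

```text
clock: 4.38
position: [0.6586, -0.0404, 0.0416]
ee_rot: [-0.005, 0.707, 0.005, 0.707]
ft_force: [-0.5, 0.4, -0.8]
grip_width: -0.001
```

Emit:
{"fn": "send_rows", "kwargs": {"grip": [255,255,255,255,255], "offset": [[0,0,-6],[0,0,-12],[0,0,-18],[0,0,-24],[0,0,-30]], "twist": [0,0,0,0,0]}}

```text
clock: 4.8
position: [0.6285, -0.0407, 0.0417]
ee_rot: [-0.005, 0.707, 0.005, 0.707]
ft_force: [-0.1, 0.5, -0.2]
grip_width: -0.007
```

```bash
python3 - <<'E'
from h import *
go([0.6115,-0.041,0.0425],91)
p,d,K,C=cam("wrist","d2")
P=cloud(d,K,C)
m,o=rects(P,.0425,.0475,(.5,.66),(-.064,-.014))
print(o)
E
```

```text
t 4.8 pos [ 0.6285 -0.0407  0.0417] toolx [ 0.  0. -1.] tooly [-0.014  1.     0.   ] yaw_y 90.77 F [-0.1  0.5 -0.2] g -0.007
offset [ -0.8  -0.1 -17. ]
twist(about tool x, down) -0.23 alt 179.8
[(np.int32(32101), 579.7, -39.1, 82.9, 50.1, 0.3, 'ext x', array([0.5388, 0.618 ]), 'y', array([-0.0637, -0.0147]))]
```

Emit:
{"fn": "send_rows", "kwargs": {"grip": [255,255,255,255,255], "offset": [[0,0,-6],[0,0,-12],[0,0,-17],[0,0,-17],[0,0,-14]], "twist": [0,0,0,0,0]}}

```text
clock: 5.27
position: [0.6146, -0.0409, 0.0416]
ee_rot: [-0.005, 0.707, 0.005, 0.707]
ft_force: [-0.0, 0.4, 0.5]
grip_width: 0.002
```

Emit:
{"fn": "send_rows", "kwargs": {"grip": [255,255,60,60,60], "offset": [[-40,0,0],[-80,0,-20],[-100,0,-60],[-100,0,-71],[-100,0,-71]], "twist": [0,0,0,0,0]}}

```text
clock: 5.68
position: [0.5429, -0.0424, 0.1436]
ee_rot: [-0.004, 0.706, 0.005, 0.708]
ft_force: [0.7, 0.2, -0.4]
grip_width: 0.421
```

```bash
python3 - <<'E'
from h import *
p,d,K,C=cam("wrist","d3")
p,d,K,C=cam("wrist","d3")
go([0.5405,-0.041,0.0425],91)
P=cloud(d,K,C)
X,Y,Z=[P[...,i] for i in range(3)]
m,o=rects(P,.0425,.0475,(.5,.66),(-.066,-.013))
print(o)
T=C@np.linalg.inv(viewer.camera_model("wrist")["mount"])
Q=(P-T[:3,3])@T[:3,:3]
for s in (1,-1):
    q=Q[(Q[...,0]>-.05)&(Q[...,0]<.02)&(Q[...,1]*s>.0)&(abs(Q[...,2])<.02)]
    print(len(q),np.percentile(q[:,0],[99,99.8,100]).round(4),np.percentile(s*q[q[:,0]>-.035][:,1],[0,1,100]).round(4),np.percentile(q[:,2],[0,100]))
E
```

```text
t 5.78 pos [ 0.5446 -0.0415  0.1421] toolx [ 0.001  0.001 -1.   ] tooly [-0.014  1.     0.001] yaw_y 90.79 F [0.9 0.4 0.6] g 0.589
offset [99.6  0.5 -4.2]
twist(about tool x, down) -0.21 alt 179.8
[(np.int32(9004), 560.4, -39.3, 80.1, 50.2, 0.5, 'ext x', array([0.5207, 0.5998]), 'y', array([-0.064 , -0.0146]))]
4195 [-0.0036 -0.0018 -0.001 ] [0.02   0.0203 0.0342] [-0.01338177  0.01225798]
4201 [-0.0036 -0.0014 -0.0004] [0.0225 0.0226 0.0366] [-0.01334256  0.01233157]
```

View pics/d3.png

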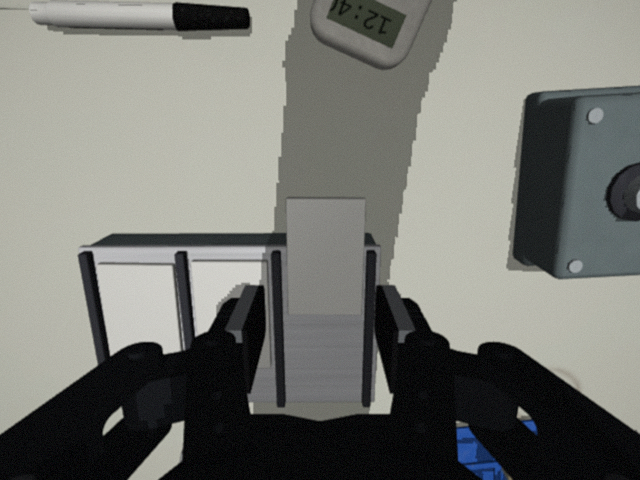

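Emit:
{"fn": "send_rows", "kwargs": {"grip": [40,40,40,40,40], "offset": [[20,2,-5],[40,2,-5],[60,2,-5],[60,2,-5],[60,2,-5]], "twist": [0,0,0,0,0], "newtons": 50}}

```text
clock: 6.2
position: [0.539, -0.04, 0.0806]
ee_rot: [-0.005, 0.708, 0.004, 0.706]
ft_force: [0.9, 0.5, -0.2]
grip_width: 0.839
```

```bash
python3 - <<'E'
from h import *
p,d,K,C=cam("wrist","d4")
go([0.539,-0.0396,0.035],91)
P=cloud(d,K,C)
m,o=rects(P,.0425,.0475,(.5,.66),(-.066,-.013))
print(o)
E
```

```text
t 6.25 pos [ 0.5397 -0.0401  0.0817] toolx [-0.001 -0.001 -1.   ] tooly [-0.013  1.    -0.001] yaw_y 90.77 F [ 0.6 -0.2  0.5] g 0.842
offset [46.7  0.6 -0.7]
twist(about tool x, down) -0.23 alt 179.8
[(np.int32(14676), 560.7, -39.2, 81.0, 50.2, 0.4, 'ext x', array([0.5206, 0.5997]), 'y', array([-0.0639, -0.0146]))]
```

View pics/d4.png

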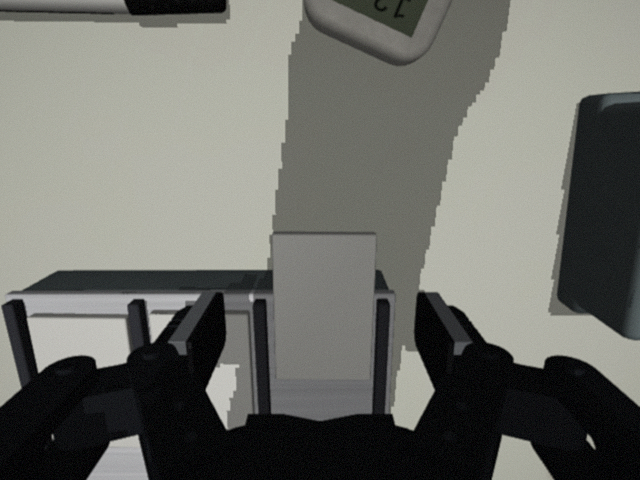

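Emit:
{"fn": "send_rows", "kwargs": {"grip": [40,40,40,40,40], "offset": [[20,0,-1],[38,0,-1],[46,0,-1],[46,0,-1],[46,0,-1]], "twist": [0,0,0,0,0]}}

```text
clock: 6.67
position: [0.5387, -0.0401, 0.0364]
ee_rot: [-0.005, 0.707, 0.005, 0.707]
ft_force: [0.4, 0.7, -0.4]
grip_width: 0.846
```

Emit:
{"fn": "send_rows", "kwargs": {"grip": [255,255,255,255,255], "offset": [[0,0,0],[0,0,0],[0,0,0],[0,0,0],[0,0,0]], "twist": [0,0,0,0,0]}}

```text
clock: 7.08
position: [0.539, -0.0399, 0.0371]
ee_rot: [-0.005, 0.706, 0.005, 0.708]
ft_force: [-2.4, 0.1, 7.5]
grip_width: 0.564
```

```bash
python3 - <<'E'
from h import *
p,d,K,C=cam("wrist","d5")
st()
P=cloud(d,K,C)
m,o=rects(P,.0425,.0475,(.5,.66),(-.066,-.013))
print(o)
E
```

```text
t 7.13 pos [ 0.5391 -0.0399  0.0371] toolx [ 0.002  0.001 -1.   ] tooly [-0.014  1.     0.001] yaw_y 90.77 F [-1.8  1.1  7.2] g 0.566
[(np.int32(19338), 554.0, -36.6, 67.3, 58.2, 1.7, 'ext x', array([0.5207, 0.5855]), 'y', array([-0.0652, -0.0155]))]
```

View pics/d5.png

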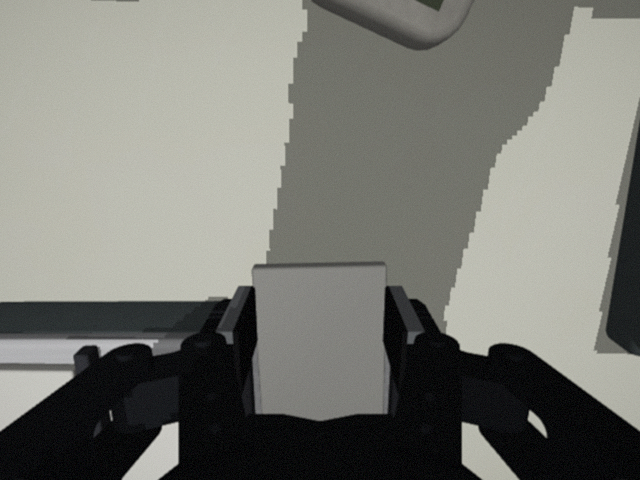

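Emit:
{"fn": "send_rows", "kwargs": {"grip": [255,255,255,255,255], "offset": [[-8,0,0],[-20,0,0],[-50,0,0],[-90,0,0],[-120,0,0]], "twist": [0,0,0,0,0]}}

```text
clock: 7.55
position: [0.5384, -0.0404, 0.1594]
ee_rot: [-0.005, 0.706, 0.005, 0.708]
ft_force: [0.8, -0.1, -0.8]
grip_width: 0.561
```

```bash
python3 - <<'E'
from h import *
p,d,K,C=cam("wrist","d6")
st()
p,d,K,C=cam("top","d6t"); np.savez("d6t.npz",p=p,d=d,K=K,C=C)
P=cloud(d,K,C)
X,Y,Z=[P[...,i] for i in range(3)]
for lo,hi,nm,mp in ((.055,.065,"gear/bed",40),(.037,.047,"carr",100),(.085,.105,"shaft",5)):
    m,o=rects(P,lo,hi,(.42,.6),(.06,.32),mp)
    for r in o: print(nm,r)
cv2.imwrite("pics/d6c.png",cv2.resize(p[190:290,160:400],None,fx=3,fy=3))
E
```

```text
t 7.6 pos [ 0.5413 -0.0406  0.165 ] toolx [ 0.01   0.001 -1.   ] tooly [-0.012  1.     0.001] yaw_y 90.71 F [ 3.9 -1.   5.1] g 0.562
gear/bed (np.int32(847), 509.0, 141.4, 108.5, 79.9, 7.0, 'ext x', array([0.4573, 0.5631]), 'y', array([0.0994, 0.1807]))
gear/bed (np.int32(238), 502.5, 254.9, 67.5, 33.1, 8.3, 'ext x', array([0.4684, 0.5334]), 'y', array([0.2362, 0.2736]))
carr (np.int32(508), 502.5, 256.4, 108.1, 72.4, 4.5, 'ext x', array([0.4482, 0.5574]), 'y', array([0.2185, 0.2941]))
shaft (np.int32(16), 508.8, 139.7, 10.1, 11.1, 61.7, 'ext x', array([0.503 , 0.5143]), 'y', array([0.1338, 0.1441]))
```

View pics/d6.png

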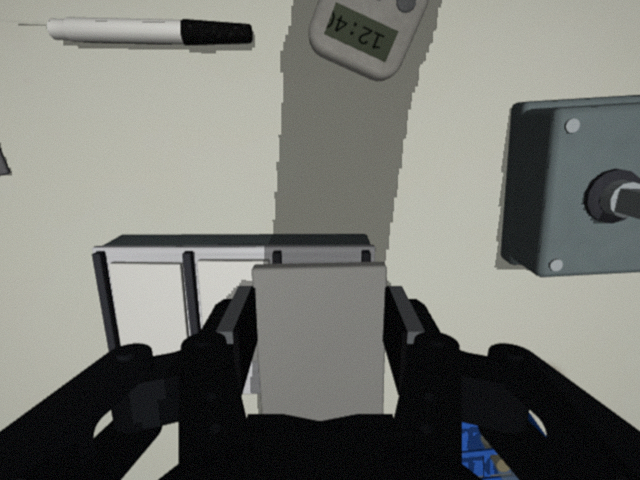

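View pics/d6c.png

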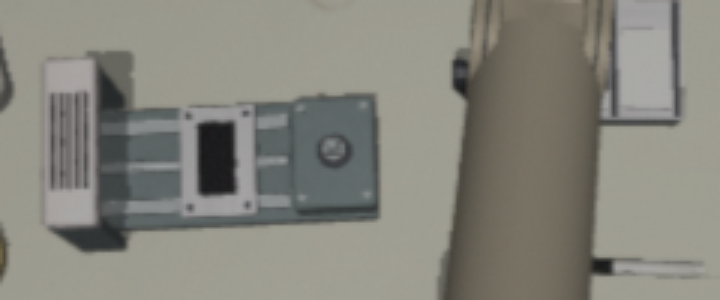

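Emit:
{"fn": "send_rows", "kwargs": {"grip": [255,255,255,255,255], "offset": [[-10,20,-10],[-20,50,-20],[-20,80,-35],[-20,110,-45],[-20,140,-55]], "twist": [-1,-2,-3,-3,-3]}}

```text
clock: 8.07
position: [0.4804, 0.1004, 0.1765]
ee_rot: [-0.023, 0.706, 0.023, 0.707]
ft_force: [0.8, -0.6, -0.9]
grip_width: 0.566
```

Emit:
{"fn": "send_rows", "kwargs": {"grip": [255,255,255,255,255], "offset": [[0,0,0],[0,0,0],[0,0,0],[0,0,0],[0,0,0]], "twist": [0,0,0,0,0]}}

```text
clock: 8.48
position: [0.4816, 0.098, 0.1757]
ee_rot: [-0.023, 0.707, 0.022, 0.707]
ft_force: [-0.0, 0.2, 0.3]
grip_width: 0.562
```

```bash
python3 - <<'E'
from h import *
p,d,K,C=cam("wrist","e1");np.savez("e1.npz",p=p,d=d,K=K,C=C)
st()
P=cloud(d,K,C)
for lo,hi,nm,mp in ((.055,.063,"gear/bed",40),(.036,.045,"carr",100),(.085,.105,"shaft",5)):
    m,o=rects(P,lo,hi,(.42,.6),(.06,.32),mp)
    for r in o: print(nm,r)
E
```

```text
t 8.53 pos [0.4815 0.0982 0.1756] toolx [ 0. -0. -1.] tooly [-0.064  0.998 -0.   ] yaw_y 93.66 F [-0.7 -0.1 -0.3] g 0.564
gear/bed (np.int32(8931), 500.1, 139.9, 87.3, 81.8, 3.7, 'ext x', array([0.4558, 0.5342]), 'y', array([0.098 , 0.1808]))
gear/bed (np.int32(4935), 503.1, 254.3, 69.8, 37.1, 3.7, 'ext x', array([0.468 , 0.5374]), 'y', array([0.235 , 0.2729]))
carr (np.int32(8227), 503.1, 254.6, 109.7, 75.2, 4.1, 'ext x', array([0.4473, 0.558 ]), 'y', array([0.2149, 0.2927]))
shaft (np.int32(94), 505.2, 143.0, 7.4, 2.2, 88.4, 'ext x', array([0.5041, 0.5063]), 'y', array([0.1393, 0.1466]))
```

View pics/e1.png

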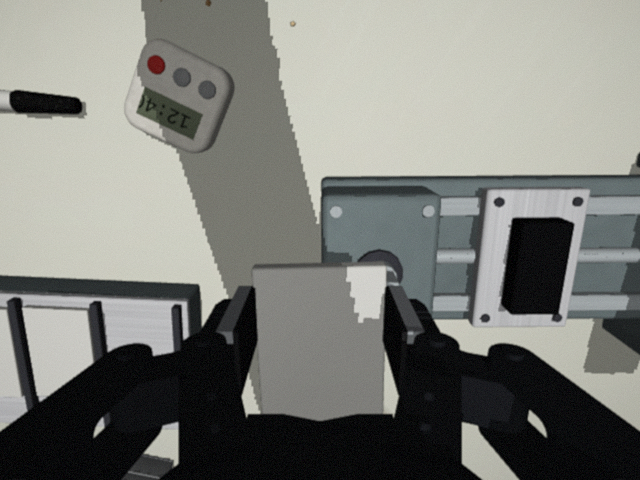

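```bash
python3 - <<'E'
from h import *
go([0.482,0.2529,0.1],93.9)
E
```

```text
t 8.53 pos [0.4815 0.0982 0.1756] toolx [ 0. -0. -1.] tooly [-0.064  0.998 -0.   ] yaw_y 93.66 F [-0.7 -0.1 -0.3] g 0.564
offset [ 75.6 154.4  10.4]
twist(about tool x, down) -0.24 alt 179.8
```

Emit:
{"fn": "send_rows", "kwargs": {"grip": [255,255,255,255,255], "offset": [[0,38,2],[0,76,5],[0,114,8],[30,154,10.4],[50,154.4,10.4]], "twist": [0,0,0,0,0]}}

```text
clock: 8.95
position: [0.4813, 0.2606, 0.126]
ee_rot: [-0.024, 0.706, 0.027, 0.708]
ft_force: [-0.5, 1.4, -0.5]
grip_width: 0.563
```

Emit:
{"fn": "send_rows", "kwargs": {"grip": [255,255,255,255,255], "offset": [[15,0,0],[30,0,0],[40,0,0],[40,0,0],[40,0,0]], "twist": [0,0,0,0,0]}}

```text
clock: 9.37
position: [0.4817, 0.2535, 0.0857]
ee_rot: [-0.023, 0.707, 0.023, 0.707]
ft_force: [0.9, -0.3, -0.9]
grip_width: 0.565
```

```bash
python3 - <<'E'
from h import *
p,d,K,C=cam("wrist","e2");np.savez("e2.npz",p=p,d=d,K=K,C=C)
go([0.482,0.2529,0.058],93.9)
E
```

```text
t 9.42 pos [0.482  0.2538 0.0864] toolx [ 0.001  0.    -1.   ] tooly [-0.065  0.998  0.   ] yaw_y 93.73 F [-0.3  0.3 -0.1] g 0.566
offset [28.4 -0.9 -0.1]
twist(about tool x, down) -0.17 alt 179.8
```

View pics/e2.png

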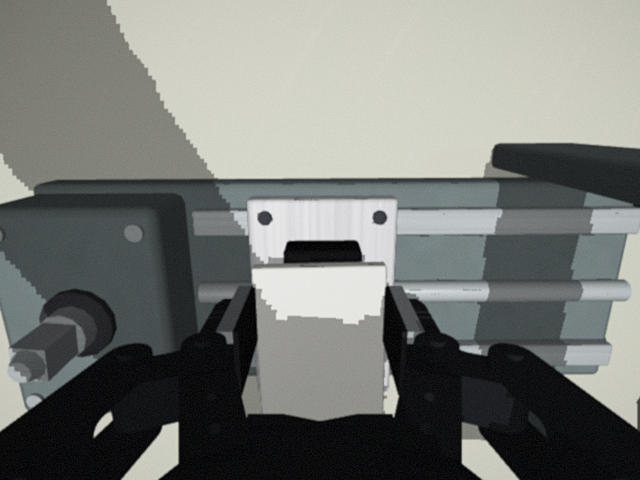

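Emit:
{"fn": "send_rows", "kwargs": {"grip": [255,255,255,255,255], "offset": [[10,0,0],[20,0,0],[27,0,0],[28,0,0],[28,0,0]], "twist": [0,0,0,0,0]}}

```text
clock: 9.83
position: [0.4813, 0.254, 0.0575]
ee_rot: [-0.023, 0.707, 0.023, 0.707]
ft_force: [-2.9, -1.2, 5.9]
grip_width: 0.566
```

```bash
python3 - <<'E'
from h import *
p,d,K,C=cam("wrist","e3")
st()
E
```

```text
t 9.88 pos [0.4813 0.254  0.0575] toolx [-0.  0. -1.] tooly [-0.066  0.998  0.   ] yaw_y 93.77 F [-3.4 -1.6  6. ] g 0.561
```

View pics/e3.png

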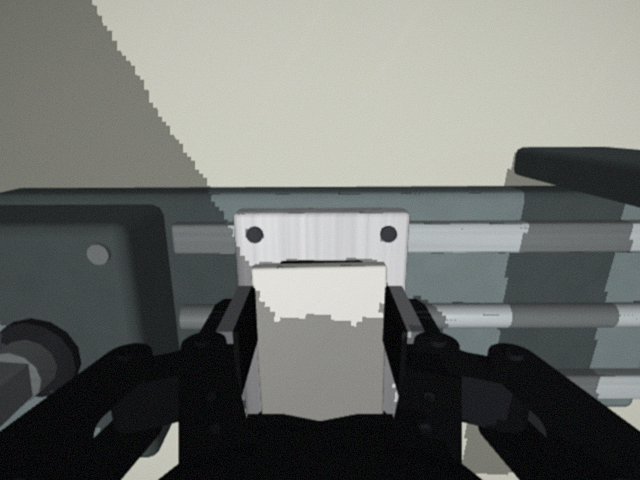

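Emit:
{"fn": "send_rows", "kwargs": {"grip": [60,60,60,60,60], "offset": [[0,0,0],[0,0,0],[0,0,0],[-5,0,0],[-20,0,0]], "twist": [0,0,0,0,0]}}

```text
clock: 10.3
position: [0.4802, 0.2533, 0.0761]
ee_rot: [-0.024, 0.708, 0.023, 0.706]
ft_force: [-0.8, 0.1, 0.2]
grip_width: 0.763
```

Emit:
{"fn": "send_rows", "kwargs": {"grip": [60,60,60,60,60], "offset": [[-30,0,0],[-70,0,0],[-100,-10,10],[-100,-50,50],[-100,-90,60]], "twist": [0,0,0,0,0]}}

```text
clock: 10.72
position: [0.5438, 0.1825, 0.1804]
ee_rot: [-0.024, 0.705, 0.027, 0.708]
ft_force: [1.1, -0.3, -0.8]
grip_width: 0.764
```

```bash
python3 - <<'E'
from h import *
p,d,K,C=cam("wrist","e4")
p,d,K,C=cam("wrist","e4");np.savez("e4.npz",p=p,d=d,K=K,C=C)
st()
P=cloud(d,K,C)
m,o=rects(P,.0625,.0690,(.42,.6),(.18,.32),100)
print(o)
E
```

```text
t 10.82 pos [0.5449 0.1722 0.1786] toolx [ 0.003 -0.003 -1.   ] tooly [-0.056  0.998 -0.003] yaw_y 93.23 F [ 0.3  0.4 -0.3] g 0.766
[(np.int32(9621), 503.5, 254.8, 80.2, 50.7, 5.2, 'ext x', array([0.4632, 0.5432]), 'y', array([0.2276, 0.2809]))]
```

View pics/e4.png

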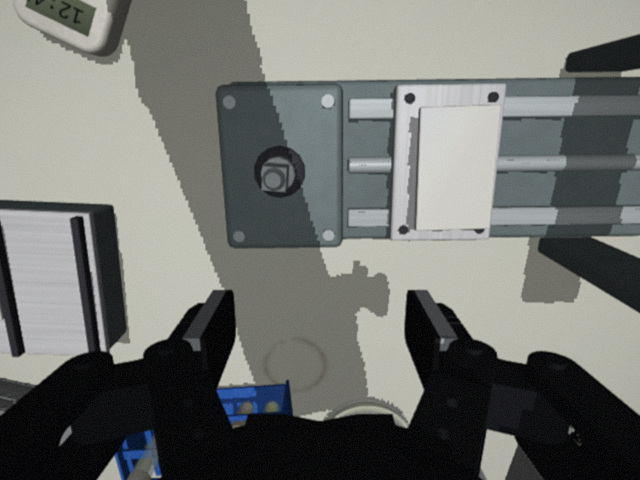

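```bash
python3 - <<'E'
from h import *
go([0.666,-0.1007,0.18],91)
E
```

```text
t 10.82 pos [0.5449 0.1722 0.1786] toolx [ 0.003 -0.003 -1.   ] tooly [-0.056  0.998 -0.003] yaw_y 93.23 F [ 0.3  0.4 -0.3] g 0.766
offset [  -0.4 -279.3  105.6]
twist(about tool x, down) 2.23 alt -177.8
```

Emit:
{"fn": "send_rows", "kwargs": {"grip": [255,255,255,255,255], "offset": [[0,-38,14],[0,-76,29],[0,-114,43],[0,-152,58],[0,-190,72]], "twist": [1,2,2.5,2.5,2.5]}}

```text
clock: 11.23
position: [0.6264, -0.0068, 0.1779]
ee_rot: [-0.008, 0.707, 0.008, 0.707]
ft_force: [0.5, 0.3, 0.7]
grip_width: 0.053
```

Emit:
{"fn": "send_rows", "kwargs": {"grip": [255,255,255,255,255], "offset": [[0,-38,14],[0,-80,29],[30,-85,34],[60,-85,34],[100,-85,34]], "twist": [0,0,0,0,0]}}

```text
clock: 11.65
position: [0.6632, -0.0911, 0.0785]
ee_rot: [-0.007, 0.706, 0.007, 0.708]
ft_force: [0.7, 0.7, -0.3]
grip_width: 0.001
```

Emit:
{"fn": "send_rows", "kwargs": {"grip": [255,255,255,255,255], "offset": [[10,0,0],[10,0,0],[10,0,0],[10,0,0],[10,0,0]], "twist": [0,0,0,0,0]}}

```text
clock: 12.07
position: [0.6633, -0.0893, 0.0703]
ee_rot: [-0.008, 0.706, 0.008, 0.708]
ft_force: [-1.0, 0.8, 0.1]
grip_width: 0.0
```

```bash
python3 - <<'E'
from h import *
p,d,K,C=cam("wrist","f1")
go([0.666,-0.1007,0.0417],91)
P=cloud(d,K,C)
m,o=rects(P,.0425,.0475,(.5,.66),(-.126,-.077))
print(o)
E
```

```text
t 12.12 pos [ 0.6631 -0.0893  0.07  ] toolx [ 0.003  0.    -1.   ] tooly [-0.022  1.    -0.   ] yaw_y 91.29 F [0.4 0.4 0.2] g -0.0
offset [ 28.3 -11.5   2.5]
twist(about tool x, down) 0.29 alt -179.7
[(np.int32(23325), 603.1, -101.6, 80.3, 49.3, 0.0, 'ext x', array([0.5636, 0.6424]), 'y', array([-0.1257, -0.0773]))]
```

View pics/f1.png

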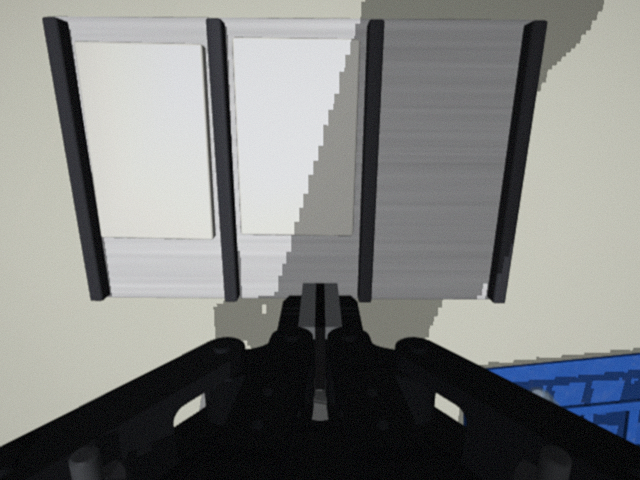

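Emit:
{"fn": "send_rows", "kwargs": {"grip": [255,255,255,255,255], "offset": [[0,-8,3],[8,-11.5,3],[20,-11.5,3],[28,-11.5,3],[28.3,-11.5,1]], "twist": [0,0,0,0,0]}}

```text
clock: 12.53
position: [0.6643, -0.1016, 0.0402]
ee_rot: [-0.008, 0.706, 0.008, 0.708]
ft_force: [5.3, -1.1, 8.9]
grip_width: 0.0
```

Emit:
{"fn": "send_rows", "kwargs": {"grip": [255,255,255,255,255], "offset": [[0,0,-6],[0,0,-12],[0,0,-18],[0,0,-24],[0,0,-30]], "twist": [0,0,0,0,0]}}

```text
clock: 12.95
position: [0.6353, -0.1013, 0.0402]
ee_rot: [-0.008, 0.705, 0.008, 0.709]
ft_force: [5.3, 0.2, 7.3]
grip_width: 0.002
```

```bash
python3 - <<'E'
from h import *
p,d,K,C=cam("wrist","f2")
go([0.6115,-0.1020,0.0417],91)
P=cloud(d,K,C)
m,o=rects(P,.0425,.0475,(.5,.66),(-.126,-.077))
print(o)
E
```

```text
t 13.0 pos [ 0.6344 -0.1013  0.0402] toolx [ 0.005  0.    -1.   ] tooly [-0.022  1.     0.   ] yaw_y 91.28 F [ 1.4 -0.6  7.7] g 0.001
offset [ -1.6  -0.2 -22.9]
twist(about tool x, down) 0.28 alt -179.7
[(np.int32(32161), 586.5, -101.8, 82.7, 49.3, 0.9, 'ext x', array([0.5457, 0.6248]), 'y', array([-0.1258, -0.0776]))]
```

Emit:
{"fn": "send_rows", "kwargs": {"grip": [255,255,255,255,255], "offset": [[-2,0,-6],[-2.5,0,-12],[-2.5,0,-18],[-2.5,0,-23],[-2.5,0,-23]], "twist": [0,0,0,0,0]}}

```text
clock: 13.42
position: [0.6085, -0.1021, 0.0411]
ee_rot: [-0.008, 0.708, 0.008, 0.706]
ft_force: [-0.1, 0.0, -0.0]
grip_width: 0.003
```

Emit:
{"fn": "send_rows", "kwargs": {"grip": [255,255,60,40,40], "offset": [[-10,0,4],[-50,0,0],[-80,0,-30],[-80,0,-60],[-80,0,-70]], "twist": [0,0,0,0,0]}}

```text
clock: 13.83
position: [0.5387, -0.1045, 0.1241]
ee_rot: [-0.007, 0.706, 0.007, 0.708]
ft_force: [0.2, -0.6, -0.6]
grip_width: 0.416
```

Emit:
{"fn": "send_rows", "kwargs": {"grip": [40,40,40,40,40], "offset": [[20,0,0],[40,0,0],[40,0,0],[40,0,0],[40,0,0]], "twist": [0,0,0,0,0]}}

```text
clock: 14.25
position: [0.5409, -0.1037, 0.0829]
ee_rot: [-0.008, 0.707, 0.008, 0.707]
ft_force: [-0.3, -0.3, -0.7]
grip_width: 0.843
```

```bash
python3 - <<'E'
from h import *
p,d,K,C=cam("wrist","f3")
go([0.540,-0.1025,0.036],91)
P=cloud(d,K,C)
m,o=rects(P,.0425,.0475,(.5,.66),(-.13,-.075))
print(o)
E
```

```text
t 14.3 pos [ 0.5411 -0.1037  0.0831] toolx [ 0.002 -0.    -1.   ] tooly [-0.022  1.    -0.   ] yaw_y 91.27 F [-0.5  0.2  0.8] g 0.847
offset [47.1  1.3 -1.1]
twist(about tool x, down) 0.27 alt -179.7
[(np.int32(14629), 557.7, -102.9, 80.5, 50.1, 1.2, 'ext x', array([0.5178, 0.5969]), 'y', array([-0.1278, -0.0782]))]
```

View pics/f3.png

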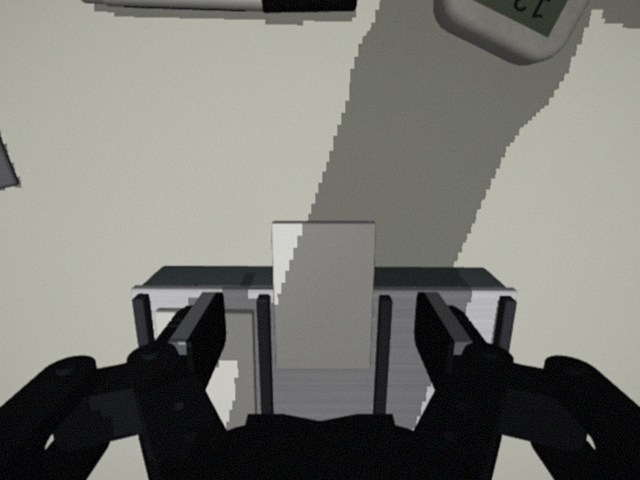

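Emit:
{"fn": "send_rows", "kwargs": {"grip": [40,40,40,40,40], "offset": [[20,0.3,-1],[38,0.3,-1],[46.5,0.3,-1],[46.5,0.3,-1],[46.5,0.3,-1]], "twist": [0,0,0,0,0]}}

```text
clock: 14.72
position: [0.5395, -0.1034, 0.0359]
ee_rot: [-0.008, 0.707, 0.008, 0.707]
ft_force: [0.1, -0.5, 1.0]
grip_width: 0.845
```

Emit:
{"fn": "send_rows", "kwargs": {"grip": [255,255,255,255,255], "offset": [[0,0,0],[0,0,0],[0,0,0],[0,0,0],[0,0,0]], "twist": [0,0,0,0,0]}}

```text
clock: 15.13
position: [0.54, -0.1034, 0.0368]
ee_rot: [-0.008, 0.706, 0.008, 0.708]
ft_force: [-2.5, 0.6, 6.5]
grip_width: 0.561
```

```bash
python3 - <<'E'
from h import *
p,d,K,C=cam("wrist","f4")
st()
P=cloud(d,K,C)
m,o=rects(P,.041,.0485,(.5,.66),(-.13,-.075))
print(o)
E
```

```text
t 15.18 pos [ 0.54   -0.1033  0.0367] toolx [ 0.002  0.    -1.   ] tooly [-0.022  1.     0.   ] yaw_y 91.27 F [-2.1  0.7  6.5] g 0.569
[(np.int32(20938), 552.7, -99.8, 70.3, 58.8, 2.0, 'ext x', array([0.5178, 0.5859]), 'y', array([-0.1288, -0.0787]))]
```

View pics/f4.png

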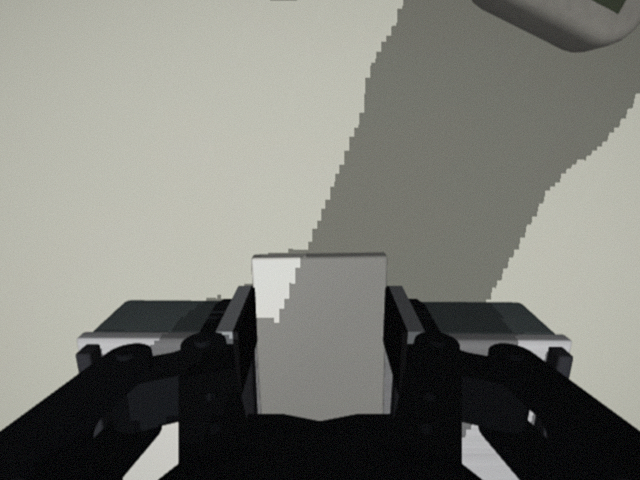

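Emit:
{"fn": "send_rows", "kwargs": {"grip": [255,255,255,255,255], "offset": [[-8,0,0],[-20,0,0],[-50,0,0],[-90,0,0],[-125,0,0]], "twist": [0,0,0,0,0]}}

```text
clock: 15.6
position: [0.5389, -0.1036, 0.1633]
ee_rot: [-0.008, 0.707, 0.008, 0.707]
ft_force: [1.1, -0.6, -0.3]
grip_width: 0.564
```

```bash
python3 - <<'E'
from h import *
go([0.4855,0.2532,0.165],93.9)
E
```

```text
t 15.6 pos [ 0.5389 -0.1036  0.1633] toolx [ 0.001 -0.    -1.   ] tooly [-0.022  1.    -0.   ] yaw_y 91.23 F [ 1.1 -0.6 -0.3] g 0.564
offset [ -1.8 357.9 -45.7]
twist(about tool x, down) -2.67 alt 177.3
```

Emit:
{"fn": "send_rows", "kwargs": {"grip": [255,255,255,255,255], "offset": [[0,34,-4],[0,70,-9],[0,106,-14],[0,142,-18],[0,178,-23]], "twist": [-0.5,-1,-1.5,-2,-2.7]}}

```text
clock: 16.02
position: [0.512, 0.0757, 0.1619]
ee_rot: [-0.024, 0.706, 0.025, 0.707]
ft_force: [1.1, 1.4, -0.1]
grip_width: 0.566
```

```bash
python3 - <<'E'
from h import *
go([0.4855,0.2532,0.165],93.9)
E
```

```text
t 16.02 pos [0.512  0.0757 0.1619] toolx [ 0.002  0.001 -1.   ] tooly [-0.069  0.998  0.   ] yaw_y 93.96 F [ 1.1  1.4 -0.1] g 0.566
offset [ -3.  178.9 -14.1]
twist(about tool x, down) 0.06 alt -179.9
```

Emit:
{"fn": "send_rows", "kwargs": {"grip": [255,255,255,255,255], "offset": [[0,36,-3],[0,72,-6],[0,108,-9],[0,144,-12],[10,179,-14]], "twist": [0,0,0,0,0]}}

```text
clock: 16.43
position: [0.4863, 0.2542, 0.1535]
ee_rot: [-0.024, 0.705, 0.025, 0.708]
ft_force: [1.3, 0.3, -0.7]
grip_width: 0.564
```

Emit:
{"fn": "send_rows", "kwargs": {"grip": [255,255,255,255,255], "offset": [[20,0,0],[40,0,0],[60,0,0],[60,0,0],[60,0,0]], "twist": [0,0,0,0,0]}}

```text
clock: 16.85
position: [0.4857, 0.2515, 0.091]
ee_rot: [-0.025, 0.707, 0.024, 0.707]
ft_force: [0.2, 0.7, -0.4]
grip_width: 0.561
```

```bash
python3 - <<'E'
from h import *
p,d,K,C=cam("wrist","g1")
go([0.4855,0.2532,0.065],93.9)
E
```

```text
t 16.9 pos [0.4864 0.2519 0.0919] toolx [ 0.001  0.001 -1.   ] tooly [-0.069  0.998  0.   ] yaw_y 93.95 F [ 0.9 -0.2  0.1] g 0.564
offset [26.9  1.4 -0.8]
twist(about tool x, down) 0.05 alt -179.9
```

View pics/g1.png

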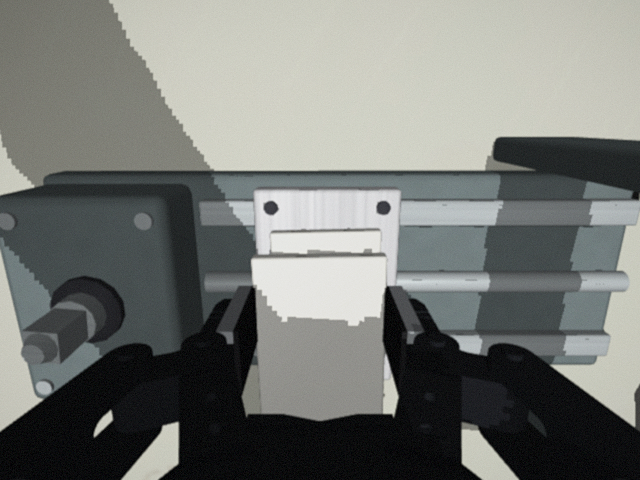

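Emit:
{"fn": "send_rows", "kwargs": {"grip": [255,255,255,255,255], "offset": [[8,1.7,-1],[16,1.7,-1],[22,1.7,-1],[26,1.7,-1],[28,1.7,-1]], "twist": [0,0,0,0,0]}}

```text
clock: 17.32
position: [0.4845, 0.2534, 0.0631]
ee_rot: [-0.024, 0.707, 0.025, 0.706]
ft_force: [-13.1, -7.6, 34.3]
grip_width: 0.562
```

```bash
python3 - <<'E'
from h import *
p,d,K,C=cam("wrist","g2")
st()
E
```

```text
t 17.37 pos [0.4846 0.2534 0.0633] toolx [-0.001  0.    -1.   ] tooly [-0.069  0.998  0.   ] yaw_y 93.96 F [-6.2 -2.3 12.5] g 0.567
```

View pics/g2.png

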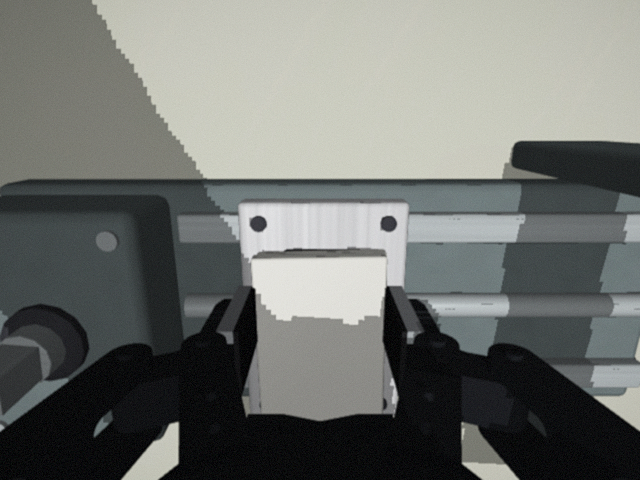

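Emit:
{"fn": "send_rows", "kwargs": {"grip": [255,60,60,60,60], "offset": [[-1,0,0],[-1,0,0],[-1,0,0],[-5,0,0],[-20,0,0]], "twist": [0,0,0,0,0]}}

```text
clock: 17.78
position: [0.4834, 0.2527, 0.0806]
ee_rot: [-0.025, 0.708, 0.024, 0.706]
ft_force: [0.4, -0.9, 0.1]
grip_width: 0.768
```

Emit:
{"fn": "send_rows", "kwargs": {"grip": [60,60,60,60,60], "offset": [[-30,0,0],[-70,0,0],[-100,-10,10],[-100,-50,50],[-100,-90,60]], "twist": [0,0,0,0,0]}}

```text
clock: 18.2
position: [0.5473, 0.1821, 0.185]
ee_rot: [-0.025, 0.705, 0.028, 0.708]
ft_force: [1.4, 0.2, -1.1]
grip_width: 0.763
```

```bash
python3 - <<'E'
from h import *
p,d,K,C=cam("wrist","g3")
p,d,K,C=cam("wrist","g3")
P=cloud(d,K,C)
for lo,hi in ((.0685,.075),(.0625,.0685)):
    m,o=rects(P,lo,hi,(.42,.6),(.18,.32),100)
    print(o)
go([0.666,-0.1622,0.18],91)
E
```

```text
[(np.int32(9841), 503.3, 253.8, 80.5, 50.5, 5.1, 'ext x', array([0.4629, 0.5429]), 'y', array([0.2268, 0.28  ]))]
[]
t 18.3 pos [0.5484 0.1718 0.1831] toolx [ 0.003 -0.003 -1.   ] tooly [-0.06   0.998 -0.003] yaw_y 93.43 F [-0.1 -0.2  0.3] g 0.77
offset [   4.3 -340.4   97.4]
twist(about tool x, down) 2.43 alt -177.6
```

View pics/g3.png

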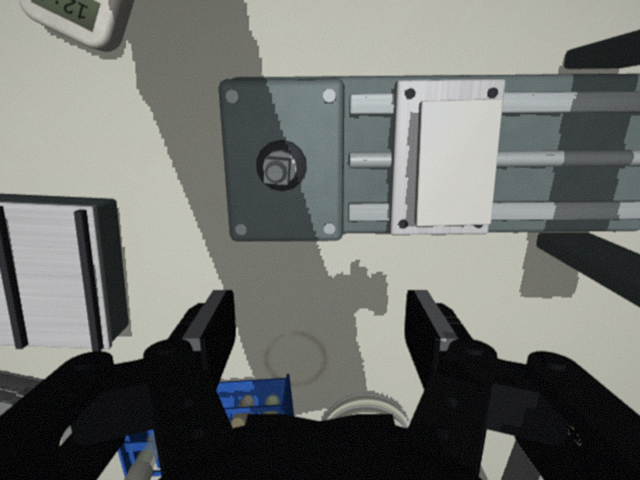

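Emit:
{"fn": "send_rows", "kwargs": {"grip": [255,255,255,255,255], "offset": [[0,-38,11],[0,-76,22],[0,-114,33],[0,-152,44],[0,-190,56]], "twist": [1,2,2.8,2.8,2.8]}}

```text
clock: 18.72
position: [0.6143, -0.008, 0.1824]
ee_rot: [-0.007, 0.707, 0.007, 0.707]
ft_force: [1.6, 0.1, -0.2]
grip_width: 0.053
```

Emit:
{"fn": "send_rows", "kwargs": {"grip": [255,255,255,255,255], "offset": [[0,-38,11],[0,-76,22],[0,-114,34],[10,-142,40],[40,-142,40]], "twist": [0,0,0,0,0]}}

```text
clock: 19.13
position: [0.6587, -0.157, 0.1461]
ee_rot: [-0.006, 0.705, 0.002, 0.709]
ft_force: [1.2, -1.1, 0.2]
grip_width: -0.0
```

Emit:
{"fn": "send_rows", "kwargs": {"grip": [255,255,255,255,255], "offset": [[30,0,0],[60,0,0],[70,0,0],[70,0,0],[70,0,0]], "twist": [0,0,0,0,0]}}

```text
clock: 19.55
position: [0.6573, -0.1475, 0.0731]
ee_rot: [-0.007, 0.707, 0.007, 0.707]
ft_force: [0.6, -0.9, 1.7]
grip_width: 0.003
```

```bash
python3 - <<'E'
from h import *
p,d,K,C=cam("wrist","i1")
go([0.667,-0.1625,0.0417],91)
P=cloud(d,K,C)
m,o=rects(P,.0425,.0475,(.5,.66),(-.19,-.138))
print(o)
E
```

```text
t 19.6 pos [ 0.658  -0.1476  0.0742] toolx [ 0.002 -0.    -1.   ] tooly [-0.021  1.    -0.   ] yaw_y 91.18 F [ 0.  -0.3  1. ] g 0.004
offset [ 32.6 -15.1   8.6]
twist(about tool x, down) 0.18 alt -179.8
[(np.int32(21895), 606.1, -163.7, 80.4, 50.3, 0.1, 'ext x', array([0.5665, 0.6453]), 'y', array([-0.1882, -0.1389]))]
```

View pics/i1.png

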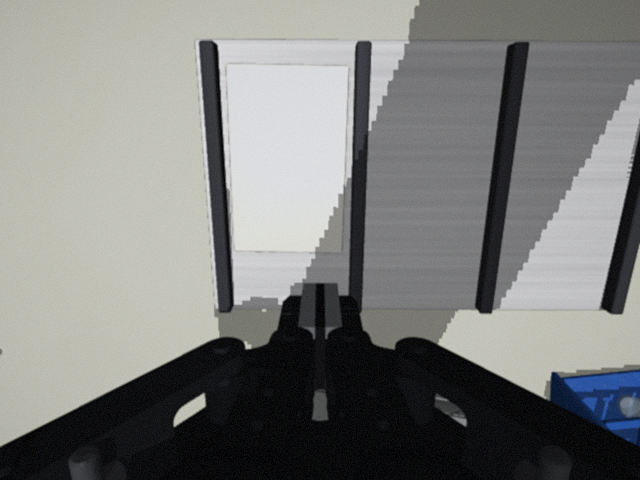

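Emit:
{"fn": "send_rows", "kwargs": {"grip": [255,255,255,255,255], "offset": [[0,-15,9],[8,-15,9],[20,-15,9],[31,-15,9],[31,-15,9]], "twist": [0,0,0,0,0]}}

```text
clock: 20.02
position: [0.6666, -0.1616, 0.0406]
ee_rot: [-0.007, 0.707, 0.008, 0.707]
ft_force: [0.7, -0.5, 0.4]
grip_width: -0.003
```

Emit:
{"fn": "send_rows", "kwargs": {"grip": [255,255,255,255,255], "offset": [[0,0,-6],[0,-0.2,-12],[0,-0.4,-18],[0,-0.4,-24],[0,-0.5,-30]], "twist": [0,0,0,0,0]}}

```text
clock: 20.43
position: [0.6354, -0.1633, 0.0412]
ee_rot: [-0.007, 0.707, 0.007, 0.707]
ft_force: [0.1, 1.0, -0.6]
grip_width: -0.003
```

```bash
python3 - <<'E'
from h import *
p,d,K,C=cam("wrist","i2")
go([0.6130,-0.1635,0.0417],91)
P=cloud(d,K,C)
m,o=rects(P,.0425,.0475,(.5,.66),(-.19,-.138))
print(o)
E
```

```text
t 20.48 pos [ 0.6346 -0.1636  0.0412] toolx [-0.001  0.    -1.   ] tooly [-0.02  1.    0.  ] yaw_y 91.14 F [ 1.4 -1.  -0.9] g -0.002
offset [ -0.5   0.6 -21.6]
twist(about tool x, down) 0.14 alt -179.9
[(np.int32(32021), 586.7, -165.7, 83.0, 50.1, 1.1, 'ext x', array([0.5457, 0.6251]), 'y', array([-0.1897, -0.1412]))]
```

Emit:
{"fn": "send_rows", "kwargs": {"grip": [255,255,255,255,255], "offset": [[0,0,-6],[0,0,-12],[0,0,-17],[0,0,-20],[0,0,-21]], "twist": [0,0,0,0,0]}}

```text
clock: 20.9
position: [0.6149, -0.1639, 0.0414]
ee_rot: [-0.007, 0.707, 0.007, 0.707]
ft_force: [0.5, -0.6, 0.3]
grip_width: 0.001
```

Emit:
{"fn": "send_rows", "kwargs": {"grip": [255,255,60,40,40], "offset": [[-10,0,4],[-50,0,0],[-80,-1,-30],[-80,-2,-60],[-80,-2,-73]], "twist": [0,0,0,0,0]}}

```text
clock: 21.32
position: [0.5412, -0.1687, 0.1239]
ee_rot: [-0.007, 0.706, 0.006, 0.708]
ft_force: [0.1, -1.3, -0.5]
grip_width: 0.421
```

Emit:
{"fn": "send_rows", "kwargs": {"grip": [40,40,40,40,40], "offset": [[20,0,0],[40,0,0],[40,0,0],[40,0,0],[40,0,0]], "twist": [0,0,0,0,0]}}

```text
clock: 21.73
position: [0.5432, -0.1675, 0.0825]
ee_rot: [-0.007, 0.707, 0.007, 0.707]
ft_force: [0.2, 0.5, 0.0]
grip_width: 0.843
```

```bash
python3 - <<'E'
from h import *
p,d,K,C=cam("wrist","i3")
go([0.541,-0.1657,0.036],91)
P=cloud(d,K,C)
m,o=rects(P,.0425,.0475,(.5,.66),(-.194,-.136))
print(o)
E
```

```text
t 21.78 pos [ 0.5434 -0.1676  0.0826] toolx [ 0.001 -0.    -1.   ] tooly [-0.021  1.    -0.   ] yaw_y 91.18 F [ 0.6 -0.9 -0.2] g 0.843
offset [46.6  1.9 -2.4]
twist(about tool x, down) 0.18 alt -179.8
[(np.int32(15001), 574.7, -167.1, 53.2, 102.1, 89.7, 'ext x', array([0.5245, 0.6145]), 'y', array([-0.1929, -0.1415]))]
```

View pics/i3.png

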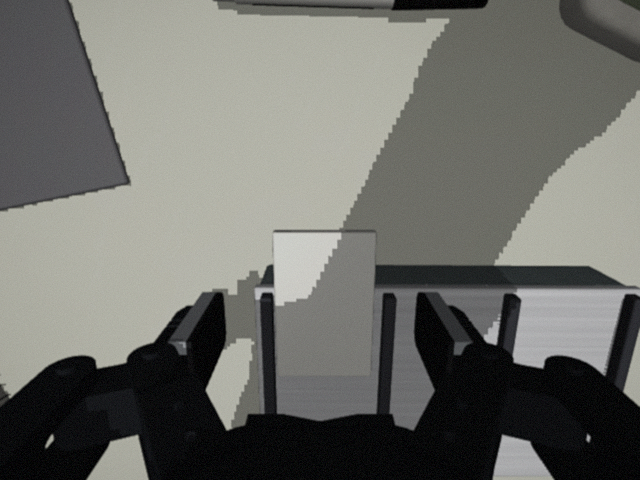

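Emit:
{"fn": "send_rows", "kwargs": {"grip": [40,40,40,40,40], "offset": [[20,1.7,-2],[38,1.7,-2],[46.5,1.7,-2],[46.5,1.7,-2],[46.5,1.7,-2]], "twist": [0,0,0,0,0]}}

```text
clock: 22.2
position: [0.5408, -0.1659, 0.0354]
ee_rot: [-0.007, 0.707, 0.007, 0.707]
ft_force: [0.5, 0.5, 0.5]
grip_width: 0.844
```

Emit:
{"fn": "send_rows", "kwargs": {"grip": [255,255,255,255,255], "offset": [[0,0,0],[0,0,0],[0,0,0],[0,0,0],[0,0,0]], "twist": [0,0,0,0,0]}}

```text
clock: 22.62
position: [0.5412, -0.1659, 0.0363]
ee_rot: [-0.007, 0.706, 0.007, 0.708]
ft_force: [-0.9, 0.9, 6.7]
grip_width: 0.566
```

```bash
python3 - <<'E'
from h import *
p,d,K,C=cam("wrist","i4")
st()
P=cloud(d,K,C)
m,o=rects(P,.041,.0485,(.5,.66),(-.194,-.13))
print(o)
E
```

```text
t 22.67 pos [ 0.5412 -0.1659  0.0363] toolx [ 0.002 -0.    -1.   ] tooly [-0.02  1.   -0.  ] yaw_y 91.16 F [-1.4  0.3  5.8] g 0.568
[(np.int32(19720), 556.8, -166.8, 66.0, 67.8, 0.8, 'ext x', array([0.5242, 0.5875]), 'y', array([-0.1933, -0.1413]))]
```

View pics/i4.png

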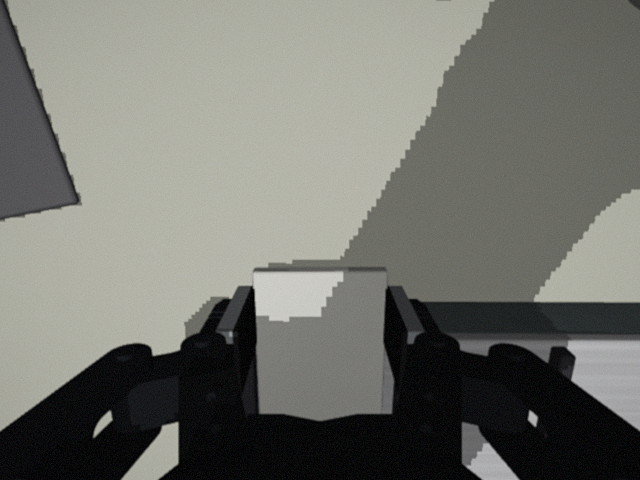

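Emit:
{"fn": "send_rows", "kwargs": {"grip": [255,255,255,255,255], "offset": [[-8,0,0],[-20,0,0],[-50,0,0],[-90,0,0],[-125,0,0]], "twist": [0,0,0,0,0]}}

```text
clock: 23.08
position: [0.5401, -0.1659, 0.1628]
ee_rot: [-0.007, 0.707, 0.007, 0.707]
ft_force: [1.3, -0.1, -1.3]
grip_width: 0.562
```

```bash
python3 - <<'E'
from h import *
go([0.4803,0.2524,0.165],93.9)
E
```

```text
t 23.08 pos [ 0.5401 -0.1659  0.1628] toolx [ 0.001 -0.    -1.   ] tooly [-0.02  1.   -0.  ] yaw_y 91.14 F [ 1.3 -0.1 -1.3] g 0.562
offset [ -2.3 419.4 -51.5]
twist(about tool x, down) -2.76 alt 177.2
```

Emit:
{"fn": "send_rows", "kwargs": {"grip": [255,255,255,255,255], "offset": [[0,38,-4],[0,77,-8],[0,116,-13],[0,155,-18],[0,194,-22]], "twist": [-0.5,-1,-1.5,-2,-2.8]}}

```text
clock: 23.5
position: [0.514, 0.0294, 0.1614]
ee_rot: [-0.024, 0.706, 0.025, 0.707]
ft_force: [1.4, 0.8, -0.8]
grip_width: 0.567
```

```bash
python3 - <<'E'
from h import *
go([0.4803,0.2524,0.165],93.9)
E
```

```text
t 23.5 pos [0.514  0.0294 0.1614] toolx [ 0.002  0.    -1.   ] tooly [-0.069  0.998  0.   ] yaw_y 93.96 F [ 1.4  0.8 -0.8] g 0.567
offset [ -3.5 224.8 -18.2]
twist(about tool x, down) 0.06 alt -179.9
```

Emit:
{"fn": "send_rows", "kwargs": {"grip": [255,255,255,255,255], "offset": [[0,38,-3],[0,77,-6],[0,116,-9],[0,155,-12],[0,194,-15]], "twist": [0,0,0,0,0]}}

```text
clock: 23.92
position: [0.4857, 0.2221, 0.1615]
ee_rot: [-0.024, 0.706, 0.025, 0.707]
ft_force: [1.3, -0.1, -0.9]
grip_width: 0.564
```

Emit:
{"fn": "send_rows", "kwargs": {"grip": [255,255,255,255,255], "offset": [[0,32,-3],[30,32,-3],[60,32,-3],[60,32,-3],[60,32,-3]], "twist": [0,0,0,0,0]}}

```text
clock: 24.33
position: [0.4803, 0.2513, 0.1001]
ee_rot: [-0.025, 0.707, 0.024, 0.706]
ft_force: [0.3, -0.4, -0.6]
grip_width: 0.564
```

```bash
python3 - <<'E'
from h import *
p,d,K,C=cam("wrist","k1")
go([0.4803,0.2524,0.0685],93.9)
E
```

```text
t 24.38 pos [0.4814 0.2518 0.1015] toolx [ 0.001  0.    -1.   ] tooly [-0.069  0.998  0.   ] yaw_y 93.93 F [0.5 0.2 0.1] g 0.566
offset [33.   0.7 -1.1]
twist(about tool x, down) 0.03 alt -180.0
```

View pics/k1.png

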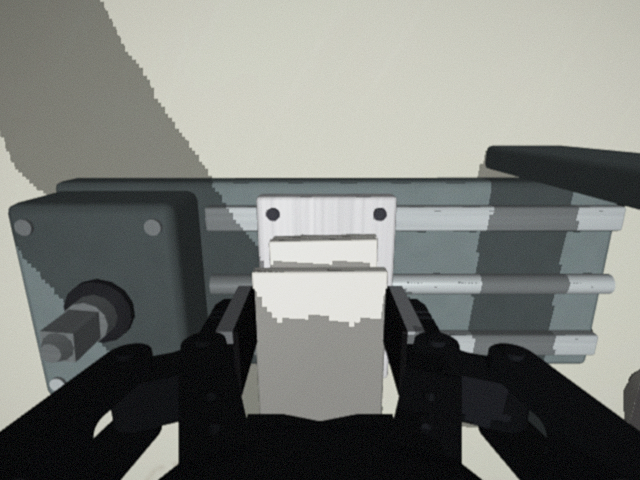

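Emit:
{"fn": "send_rows", "kwargs": {"grip": [255,255,255,255,255], "offset": [[10,1.2,-1],[20,1.2,-1],[26,1.2,-1],[30,1.2,-1],[31.5,1.2,-1]], "twist": [0,0,0,0,0]}}

```text
clock: 24.8
position: [0.4796, 0.253, 0.0684]
ee_rot: [-0.025, 0.707, 0.024, 0.706]
ft_force: [-7.3, -3.0, 17.3]
grip_width: 0.565
```

```bash
python3 - <<'E'
from h import *
p,d,K,C=cam("wrist","k2")
st()
E
```

```text
t 24.85 pos [0.4796 0.2531 0.0685] toolx [-0.001 -0.    -1.   ] tooly [-0.069  0.998 -0.   ] yaw_y 93.96 F [-0.2 -0.5 -0.1] g 0.563
```

View pics/k2.png

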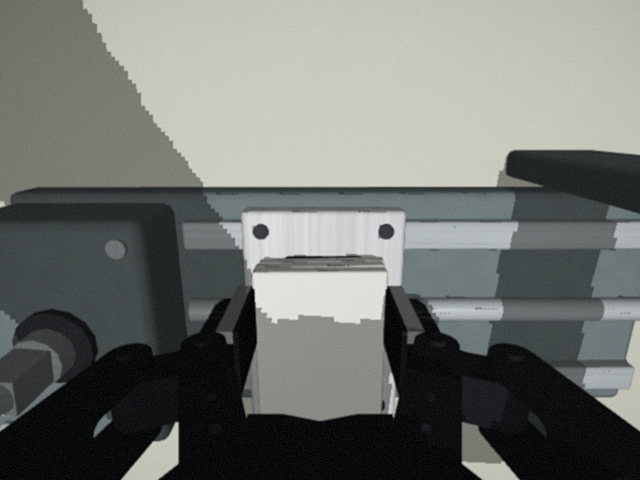

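Release, lift, and check.

Emit:
{"fn": "send_rows", "kwargs": {"grip": [60,60,60,60,60], "offset": [[0,0,0],[0,0,0],[0,0,0],[-5,0,0],[-20,0,0]], "twist": [0,0,0,0,0]}}

```text
clock: 25.27
position: [0.4786, 0.2525, 0.087]
ee_rot: [-0.025, 0.708, 0.024, 0.706]
ft_force: [0.4, 0.0, -0.0]
grip_width: 0.764
```

Emit:
{"fn": "send_rows", "kwargs": {"grip": [60,60,60,60,60], "offset": [[-30,0,0],[-70,0,0],[-100,-10,10],[-100,-50,30],[-100,-80,40]], "twist": [0,0,0,0,0]}}

```text
clock: 25.68
position: [0.5272, 0.1763, 0.1912]
ee_rot: [-0.025, 0.705, 0.026, 0.708]
ft_force: [0.2, -0.7, -1.7]
grip_width: 0.766
```

Emit:
{"fn": "send_rows", "kwargs": {"grip": [60,60,60,60,60], "offset": [[0,0,0],[0,0,0],[0,0,0],[0,0,0],[0,0,0]], "twist": [0,0,0,0,0]}}

```text
clock: 26.1
position: [0.5246, 0.1774, 0.1882]
ee_rot: [-0.025, 0.707, 0.025, 0.707]
ft_force: [0.2, -0.3, -0.3]
grip_width: 0.764
```

```bash
python3 - <<'E'
from h import *
p,d,K,C=cam("wrist","k3");np.savez("k3.npz",p=p,d=d,K=K,C=C)
P=cloud(d,K,C)
X,Y,Z=[P[...,i] for i in range(3)]
m,o=rects(P,.0725,.085,(.42,.6),(.18,.32),100)
print(o)
s=m.astype(bool)&(abs(X-.503)<.03)&(abs(Y-.254)<.018)
A=np.c_[X[s],Y[s],np.ones(s.sum())];print("plane",np.linalg.lstsq(A,Z[s],rcond=None)[0],Z[s].mean())
m,o=rects(P,.055,.063,(.42,.6),(.08,.19),100);print(o)
m,o=rects(P,.085,.105,(.42,.6),(.08,.19),20);print("shaft",o)
st()
p,d,K,C=cam("top","k3t");np.savez("k3t.npz",p=p,d=d,K=K,C=C)
E
```

```text
[(np.int32(9165), 503.0, 253.5, 80.0, 50.5, 4.3, 'ext x', array([0.463 , 0.5426]), 'y', array([0.2267, 0.2791]))]
plane [-0.00087069  0.00096951  0.0776529 ] 0.0774620188639292
[(np.int32(15551), 510.9, 140.5, 108.4, 81.9, 3.9, 'ext x', array([0.4563, 0.5647]), 'y', array([0.0995, 0.1824]))]
shaft [(np.int32(597), 511.4, 139.8, 14.2, 14.3, 89.7, 'ext x', array([0.5043, 0.5184]), 'y', array([0.1328, 0.1469]))]
t 26.15 pos [0.5247 0.1773 0.1882] toolx [-0.  0. -1.] tooly [-0.071  0.997  0.   ] yaw_y 94.08 F [-0.1  0.4  0. ] g 0.765
```

View pics/k3.png

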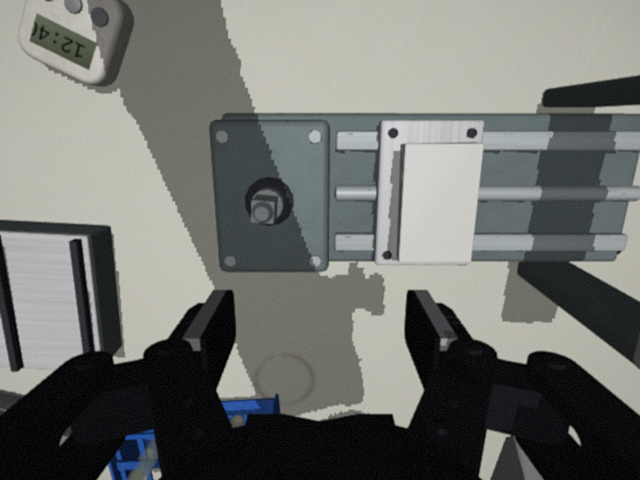

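View pics/k3t.png

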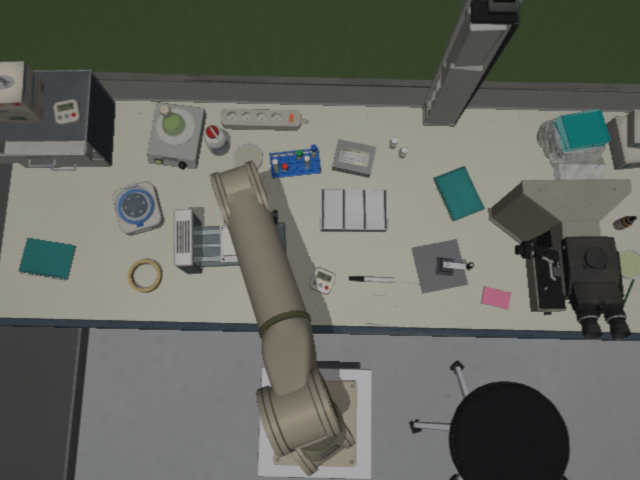

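```bash
python3 - <<'E'
from h import *
z=np.load("k3.npz");p,d,K,C=[z[k] for k in "pdKC"]
cv2.imwrite("pics/k3c.png",cv2.resize(p[165:245,225:315],None,fx=7,fy=7,interpolation=cv2.INTER_CUBIC))
P=cloud(d,K,C)
X,Y,Z=[P[...,i] for i in range(3)]
s=(Z>.091)&(Z<.105)&(abs(X-.511)<.02)&(abs(Y-.14)<.02)
print(s.sum(),np.nanpercentile(Z[s],[5,50,95]))
for lo,hi in((.092,.0965),(.097,.104)):
    t=s&(Z>lo)&(Z<hi);print(t.sum(),X[t].mean(),Y[t].mean(),cv2.minAreaRect((np.c_[X[t],Y[t]]*1000).astype(np.float32)))
go([.46,-.30,.2],90)
E
```

```text
544 [0.09322993 0.09641872 0.10013712]
261 0.5103855180546382 0.14034329742518506 ((511.436767578125, 139.77647399902344), (14.172818183898926, 14.269700050354004), 88.84004211425781)
252 0.510986437959142 0.1400437295776728 ((511.2607421875, 139.74807739257812), (11.388614654541016, 10.583939552307129), 71.2769775390625)
t 26.2 pos [0.5248 0.1771 0.1882] toolx [-0.  0. -1.] tooly [-0.071  0.997  0.   ] yaw_y 94.06 F [-0.1 -0.7 -0.4] g 0.765
offset [ -11.8 -471.3  -98.4]
twist(about tool x, down) 4.06 alt -175.9
```

View pics/k3c.png

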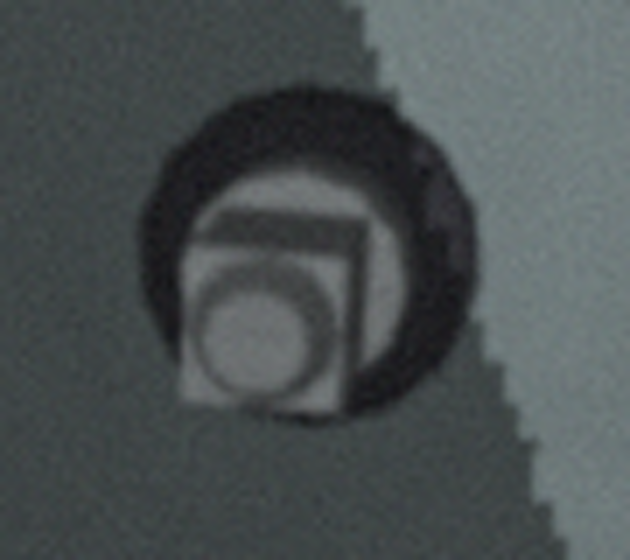

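Emit:
{"fn": "send_rows", "kwargs": {"grip": [0,0,0,0,0], "offset": [[-10,-38,-2],[-15,-76,-5],[-15,-114,-7],[-15,-152,-10],[-15,-190,-13]], "twist": [1,2,3,4,4]}}

```text
clock: 26.62
position: [0.5251, -0.0155, 0.2035]
ee_rot: [0.0, 0.707, -0.0, 0.707]
ft_force: [1.1, -0.5, -0.1]
grip_width: 1.0
```

Emit:
{"fn": "send_rows", "kwargs": {"grip": [0,0,0,0,0], "offset": [[-5,-40,0],[-10,-80,0],[-10,-120,0],[-10,-160,0],[-10,-200,0]], "twist": [0,0,0,0,0]}}

```text
clock: 27.03
position: [0.5252, -0.2156, 0.2136]
ee_rot: [-0.0, 0.707, 0.0, 0.707]
ft_force: [1.3, 0.4, -0.6]
grip_width: 1.001
```

Emit:
{"fn": "send_rows", "kwargs": {"grip": [0,0,0,0,0], "offset": [[0,-40,0],[0,-80,0],[0,-120,0],[0,-157,0],[0,-157,0]], "twist": [0,0,0,0,0]}}

```text
clock: 27.45
position: [0.5221, -0.3789, 0.2128]
ee_rot: [0.001, 0.708, -0.004, 0.706]
ft_force: [-1.2, -1.5, -0.2]
grip_width: 0.998
```

```bash
python3 - <<'E'
from h import *
p,d,K,C=cam("wrist","l1")
p,d,K,C=cam("wrist","l1");np.savez("l1.npz",p=p,d=d,K=K,C=C)
o,R=st();print(o["joint_pos"].round(2))
P=cloud(d,K,C)
for n,lo,hi,mp in (("foot",.006,.0135,60),("arm",.037,.048,60),("handle",.07,.085,20),("mat",.0015,.0055,1500)):
    m,r=rects(P,lo,hi,(.35,.6),(-.5,-.25),mp); print(n,r)
E
```

```text
t 27.55 pos [ 0.5245 -0.3727  0.2127] toolx [-0.001 -0.    -1.   ] tooly [ 0.003  1.    -0.   ] yaw_y 89.83 F [0.9 1.1 0.8] g 1.0
[ 0.11  0.42  0.6   1.46 -0.24  1.33  2.29]
foot [(np.int32(1498), 455.7, -376.6, 50.1, 50.1, 84.9, 'ext x', array([0.4299, 0.4816]), 'y', array([-0.4028, -0.3505]))]
arm [(np.int32(2063), 453.7, -398.6, 68.0, 18.0, 84.9, 'ext x', array([0.4427, 0.4645]), 'y', array([-0.431 , -0.3653]))]
handle [(np.int32(556), 450.2, -436.0, 17.1, 17.1, 63.9, 'ext x', array([0.4419, 0.459 ]), 'y', array([-0.4438, -0.4275]))]
mat [(np.int32(22426), 457.6, -361.1, 140.4, 140.6, 12.5, 'ext x', array([0.3797, 0.5339]), 'y', array([-0.4387, -0.2849]))]
```

View pics/l1.png

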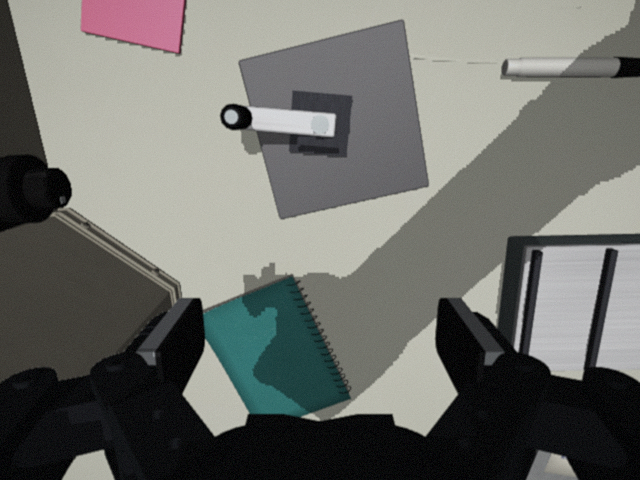

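Emit:
{"fn": "send_rows", "kwargs": {"grip": [0,0,0,0,0], "offset": [[0,0,-15],[0,-1,-30],[0,-2,-45],[0,-4,-60],[0,-4,-69]], "twist": [-6,-12,-12,-12,-12]}}

```text
clock: 27.97
position: [0.4556, -0.3741, 0.2135]
ee_rot: [-0.074, 0.703, 0.074, 0.703]
ft_force: [-0.1, 0.5, 1.4]
grip_width: 0.998
```

```bash
python3 - <<'E'
from h import *
o,R=st();print(o["joint_pos"].round(2))
go([.4556,-.3766,.1],175)
E
```

```text
t 27.97 pos [ 0.4556 -0.3741  0.2135] toolx [ 0.     0.001 -1.   ] tooly [-0.209  0.978  0.001] yaw_y 102.05 F [-0.1  0.5  1.4] g 0.998
[ 0.13  0.29  0.58  1.61 -0.16  1.29  2.52]
t 27.97 pos [ 0.4556 -0.3741  0.2135] toolx [ 0.     0.001 -1.   ] tooly [-0.209  0.978  0.001] yaw_y 102.05 F [-0.1  0.5  1.4] g 0.998
offset [113.5  -2.5  -0.6]
twist(about tool x, down) -72.95 alt 107.1
```

Emit:
{"fn": "send_rows", "kwargs": {"grip": [0,0,0,0,0], "offset": [[5,0,0],[10,0,0],[15,0,0],[20,0,0],[25,0,0]], "twist": [7,14,21,28,35]}}

```text
clock: 28.38
position: [0.4572, -0.3737, 0.1881]
ee_rot: [0.143, 0.692, -0.142, 0.693]
ft_force: [-0.6, 0.4, -0.3]
grip_width: 1.0
```

Emit:
{"fn": "send_rows", "kwargs": {"grip": [0,0,0,0,0], "offset": [[5,0,0],[10,0,0],[15,0,0],[20,0,0],[25,0,0]], "twist": [7,14,21,28,35]}}

```text
clock: 28.8
position: [0.4572, -0.3737, 0.163]
ee_rot: [0.344, 0.618, -0.344, 0.618]
ft_force: [0.7, 1.0, -0.1]
grip_width: 0.996
```

Emit:
{"fn": "send_rows", "kwargs": {"grip": [0,0,0,0,0], "offset": [[0,0,0],[0,0,0],[0,0,0],[0,0,0],[0,0,0]], "twist": [7,14,21,28,35]}}

```text
clock: 29.22
position: [0.4573, -0.3736, 0.1632]
ee_rot: [0.514, 0.486, -0.514, 0.486]
ft_force: [-0.7, -0.8, 0.1]
grip_width: 1.001
```

Emit:
{"fn": "send_rows", "kwargs": {"grip": [0,0,0,0,0], "offset": [[0,0,0],[0,0,0],[0,0,0],[0,0,0],[0,0,0]], "twist": [2,2,2,2,2]}}

```text
clock: 29.63
position: [0.4565, -0.3748, 0.1633]
ee_rot: [0.521, 0.478, -0.521, 0.478]
ft_force: [0.8, -0.3, 0.6]
grip_width: 1.003
```

```bash
python3 - <<'E'
from h import *
p,d,K,C=cam("wrist","l2");np.savez("l2.npz",p=p,d=d,K=K,C=C)
o,R=st();print(o["joint_pos"].round(2))
P=cloud(d,K,C)
for n,lo,hi,mp in (("foot",.006,.0135,60),("arm",.037,.048,60),("handle",.07,.085,20)):
    m,r=rects(P,lo,hi,(.35,.6),(-.5,-.25),mp); print(n,r)
go([.4556,-.3766,.02],-5)
E
```

```text
t 29.68 pos [ 0.4564 -0.375   0.1633] toolx [ 0.  0. -1.] tooly [ 0.996 -0.086  0.   ] yaw_y -4.96 F [-0.3 -0.4 -0.9] g 0.999
[-0.1   0.41  0.9   1.68 -0.34  1.21  0.79]
foot [(np.int32(1666), 455.2, -376.7, 50.4, 50.1, 84.9, 'ext x', array([0.4294, 0.4813]), 'y', array([-0.4026, -0.3502])), (np.int32(126), 596.7, -409.4, 7.4, 15.3, 0.8, 'ext x', array([0.5931, 0.6004]), 'y', array([-0.4166, -0.4018]))]
arm [(np.int32(2274), 453.2, -399.4, 70.0, 17.8, 85.2, 'ext x', array([0.4422, 0.464 ]), 'y', array([-0.4324, -0.3646]))]
handle [(np.int32(579), 450.1, -435.2, 15.8, 17.3, 72.3, 'ext x', array([0.4414, 0.4583]), 'y', array([-0.4427, -0.4273]))]
t 29.68 pos [ 0.4564 -0.375   0.1633] toolx [ 0.  0. -1.] tooly [ 0.996 -0.086  0.   ] yaw_y -4.96 F [-0.3 -0.4 -0.9] g 0.999
offset [143.3  -0.7   1.7]
twist(about tool x, down) 0.04 alt -180.0
```

View pics/l2.png

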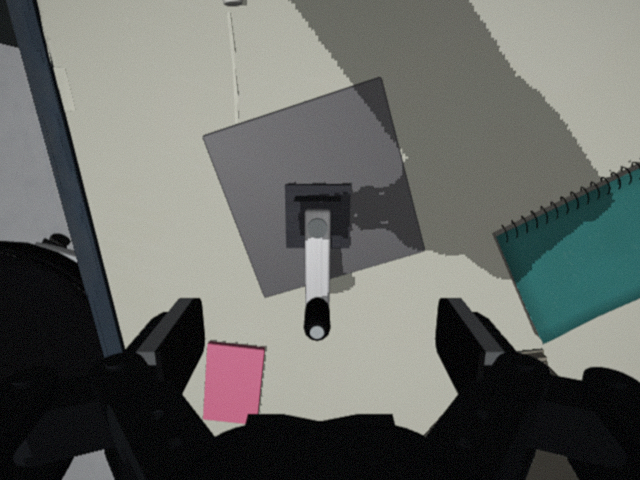

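Emit:
{"fn": "send_rows", "kwargs": {"grip": [0,0,0,0,0], "offset": [[40,-0.8,1.7],[75,-0.8,1.7],[100,-0.8,1.7],[110,-0.8,1.7],[120,-0.8,1.7]], "twist": [0,0,0,0,0]}}

```text
clock: 30.1
position: [0.4549, -0.3768, 0.0425]
ee_rot: [-0.521, -0.478, 0.522, -0.477]
ft_force: [0.2, 0.3, 0.7]
grip_width: 1.006
```

```bash
python3 - <<'E'
from h import *
p,d,K,C=cam("wrist","l3")
go([.4554,-.3767,.0165],-5)
E
```

```text
t 30.15 pos [ 0.4548 -0.3765  0.0415] toolx [-0.002  0.001 -1.   ] tooly [ 0.996 -0.087 -0.002] yaw_y -5.01 F [-0.5  0.9 -1.5] g 0.999
offset [25.   0.7  0.2]
twist(about tool x, down) -0.01 alt 180.0
```

View pics/l3.png

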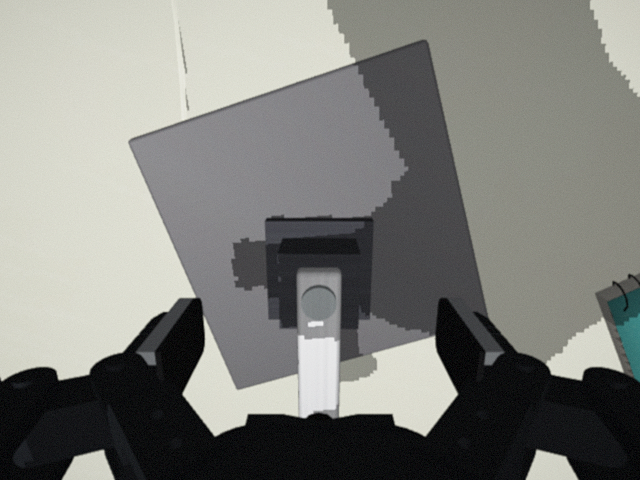

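Emit:
{"fn": "send_rows", "kwargs": {"grip": [0,0,0,0,0], "offset": [[10,0.3,0],[20,0.3,0],[26,0.3,0],[26,0.3,0],[26,0.3,0]], "twist": [0,0,0,0,0], "newtons": 80}}

```text
clock: 30.57
position: [0.4556, -0.3769, 0.0173]
ee_rot: [-0.521, -0.478, 0.521, -0.478]
ft_force: [-0.4, 0.6, -0.9]
grip_width: 1.002
```

Emit:
{"fn": "send_rows", "kwargs": {"grip": [255,255,255,255,255], "offset": [[0,0,0],[0,0,0],[0,0,0],[0,0,0],[0,0,0]], "twist": [0,0,0,0,0]}}

```text
clock: 30.98
position: [0.4559, -0.3772, 0.0179]
ee_rot: [0.522, 0.477, -0.521, 0.478]
ft_force: [0.1, -0.7, -1.5]
grip_width: 0.377
```

Emit:
{"fn": "send_rows", "kwargs": {"grip": [255,255,255,255,255], "offset": [[0,0,0],[-5,0,0],[-20,0,0],[-40,0,0],[-60,0,0]], "twist": [0,0,0,0,0]}}

```text
clock: 31.4
position: [0.455, -0.3768, 0.0785]
ee_rot: [-0.521, -0.478, 0.522, -0.477]
ft_force: [-0.2, -0.6, -1.7]
grip_width: 0.377
```

```bash
python3 - <<'E'
from h import *
p,d,K,C=cam("wrist","l4")
o,R=st()
p,d,K,C=cam("side","l4s"); cv2.imwrite("pics/l4s.png",cv2.resize(p[260:420,280:460],None,fx=4,fy=4))
E
```

```text
t 31.45 pos [ 0.4566 -0.3785  0.0827] toolx [ 0.004 -0.002 -1.   ] tooly [ 0.996 -0.088  0.004] yaw_y -5.07 F [ 2.3 -2.6  0.1] g 0.374
```

View pics/l4.png

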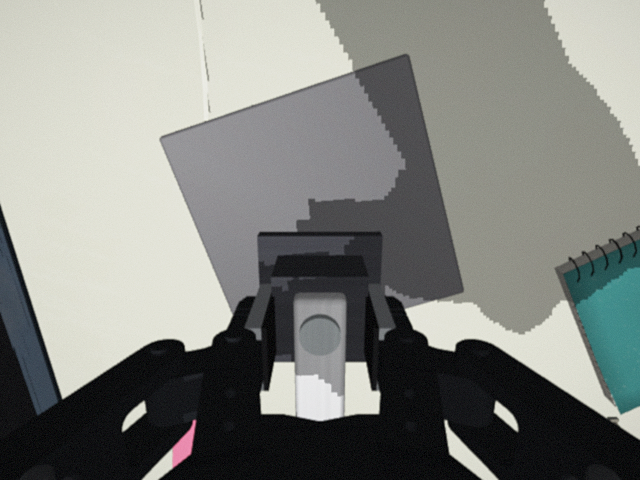

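View pics/l4s.png

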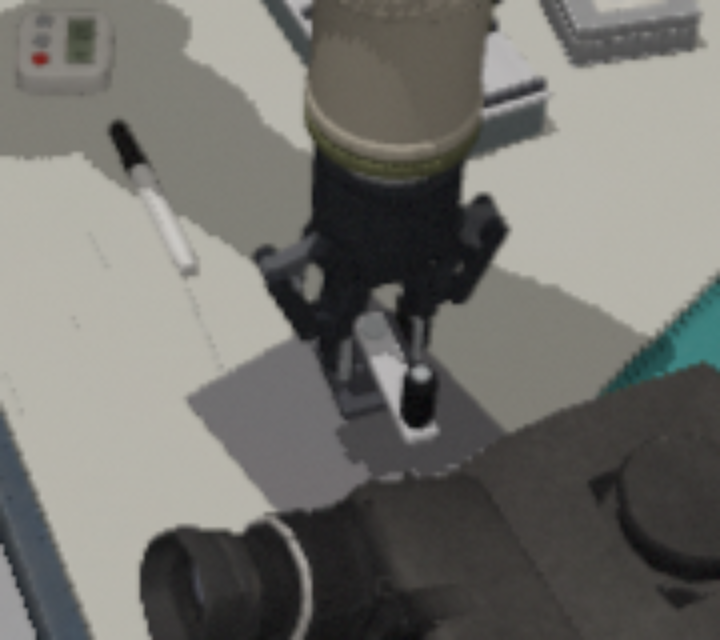

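```bash
python3 - <<'E'
from h import *
go([.5112,.1395,.135],0.6)
E
```

```text
t 31.5 pos [ 0.4568 -0.3783  0.081 ] toolx [ 0.004 -0.002 -1.   ] tooly [ 0.996 -0.088  0.005] yaw_y -5.05 F [ 0.4 -1.4 -2.9] g 0.377
offset [ -55.     8.8 -520.5]
twist(about tool x, down) -5.65 alt 174.4
```

Emit:
{"fn": "send_rows", "kwargs": {"grip": [255,255,255,255,255], "offset": [[-30,0,-10],[-60,1,-40],[-60,2,-75],[-60,3,-110],[-60,3,-145]], "twist": [0,0,-1,-2,-3]}}

```text
clock: 31.92
position: [0.4711, -0.2311, 0.1374]
ee_rot: [0.509, 0.491, -0.508, 0.491]
ft_force: [0.0, 0.5, -2.6]
grip_width: 0.376
```

Emit:
{"fn": "send_rows", "kwargs": {"grip": [255,255,255,255,255], "offset": [[0,0,-35],[0,0,-70],[0,0,-105],[0,0,-140],[0,0,-170]], "twist": [0,-1,-2,-2.5,-2.6]}}

```text
clock: 32.33
position: [0.4766, -0.0603, 0.1372]
ee_rot: [0.497, 0.503, -0.497, 0.503]
ft_force: [0.4, 0.2, -1.9]
grip_width: 0.373
```

```bash
python3 - <<'E'
from h import *
go([.5112,.1395,.135],0.6)
E
```

```text
t 32.33 pos [ 0.4766 -0.0603  0.1372] toolx [-0.     0.001 -1.   ] tooly [ 1.     0.012 -0.   ] yaw_y 0.67 F [ 0.4  0.2 -1.9] g 0.373
offset [   2.3   36.9 -199.4]
twist(about tool x, down) 0.07 alt -179.9
```

Emit:
{"fn": "send_rows", "kwargs": {"grip": [255,255,255,255,255], "offset": [[0,8,-37],[0,16,-74],[0,23,-110],[0,30,-145],[0,37,-180]], "twist": [0,0,0,0,0]}}

```text
clock: 32.75
position: [0.512, 0.1193, 0.1371]
ee_rot: [0.497, 0.503, -0.498, 0.502]
ft_force: [1.0, 0.0, -2.5]
grip_width: 0.373
```

Emit:
{"fn": "send_rows", "kwargs": {"grip": [255,255,255,255,255], "offset": [[0,0,-10],[0,0,-18],[0,0,-18],[0,0,-18],[0,0,-18]], "twist": [0,0,0,0,0]}}

```text
clock: 33.17
position: [0.5122, 0.1337, 0.1373]
ee_rot: [0.498, 0.502, -0.498, 0.502]
ft_force: [0.0, -0.3, -2.3]
grip_width: 0.375
```

```bash
python3 - <<'E'
from h import *
p,d,K,C=cam("wrist","m1");np.savez("m1.npz",p=p,d=d,K=K,C=C)
go([.5112,.1395,.135],0.6)
p,d,K,C=cam("side","m1s"); cv2.imwrite("pics/m1s.png",cv2.resize(p[130:290,230:390],None,fx=4,fy=4))
E
```

```text
t 33.22 pos [0.5123 0.1337 0.1374] toolx [-0. -0. -1.] tooly [ 1.     0.008 -0.   ] yaw_y 0.43 F [-0.9 -0.  -2.6] g 0.378
offset [ 2.4 -1.  -5.8]
twist(about tool x, down) -0.17 alt 179.8
```

View pics/m1.png

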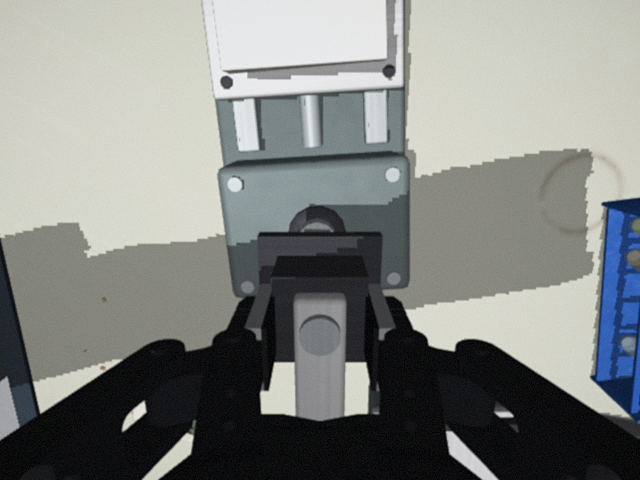

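View pics/m1s.png

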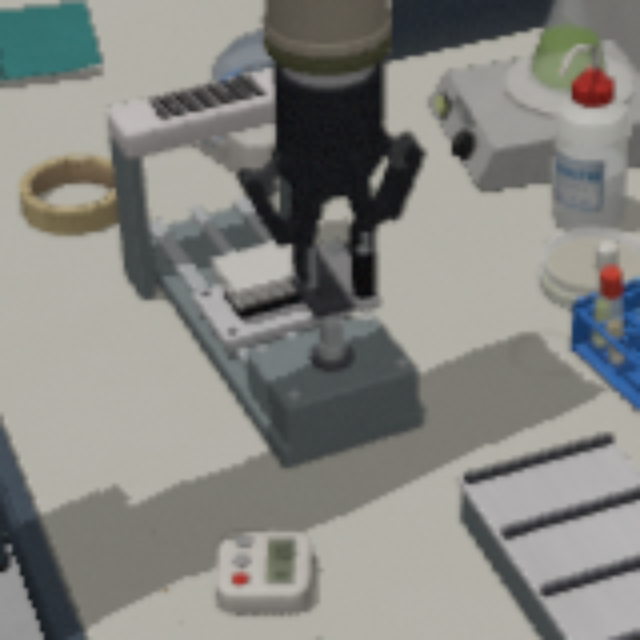

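```bash
python3 - <<'E'
from h import *
z=np.load("m1.npz");p,d,K,C=[z[k] for k in "pdKC"]
P=cloud(d,K,C)
T=C@np.linalg.inv(viewer.camera_model("wrist")["mount"])
Q=(P-T[:3,3])@T[:3,:3]*1000
q=Q.reshape(-1,3)
h,e=np.histogram(q[(abs(q[:,1])<28)&(q[:,2]>-40)&(q[:,2]<60)][:,0],bins=np.arange(-60,30,2)); print([(int(a),int(b)) for a,b in zip(e,h) if b>30])
for lo,hi,n in ((3,11,"foot"),(-20,-12,"hub"),(-28,-20,"arm")):
    s=q[(q[:,0]>lo)&(q[:,0]<hi)&(abs(q[:,1])<30)&(q[:,2]>-40)&(q[:,2]<70)]
    if len(s): print(n,len(s),"x",np.median(s[:,0]).round(2),"y",np.percentile(s[:,1],[.5,99.5]).round(1),"z",np.percentile(s[:,2],[.5,99.5]).round(1))
E
```

```text
[(-60, 91), (-58, 402), (-56, 409), (-54, 402), (-52, 355), (-50, 336), (-48, 448), (-46, 353), (-44, 275), (-42, 230), (-40, 378), (-38, 867), (-36, 269), (-34, 247), (-32, 248), (-30, 293), (-28, 1325), (-26, 1312), (-24, 4098), (-22, 553), (-20, 361), (-18, 1226), (-16, 3485), (-14, 333), (-12, 318), (-10, 286), (-8, 253), (-6, 210), (-4, 172), (-2, 162), (0, 166), (2, 132), (4, 173), (6, 2775), (8, 718), (10, 169), (12, 159), (14, 58)]
foot 3825 x 7.42 y [-24.2  25.5] z [-25.4  -5.2]
hub 5486 x -15.59 y [-27.9  29. ] z [-17.5  16.6]
arm 7388 x -23.62 y [-27.7  29. ] z [-12.4  34.8]
```

Emit:
{"fn": "send_rows", "kwargs": {"grip": [255,255,255,255,255], "offset": [[0,-1.3,-5.7],[7,-1.3,-5.7],[14,-1.3,-5.7],[19,-1.3,-5.7],[19,-1.3,-5.7]], "twist": [0,0,0,0,0]}}

```text
clock: 33.68
position: [0.51, 0.1409, 0.1167]
ee_rot: [0.497, 0.503, -0.498, 0.502]
ft_force: [-0.6, -0.1, -1.4]
grip_width: 0.376
```

Emit:
{"fn": "send_rows", "kwargs": {"grip": [255,255,255,255,255], "offset": [[2,0,0],[4,0,0],[6,0,0],[8,0,0],[10,0,0]], "twist": [0,0,0,0,0]}}

```text
clock: 34.1
position: [0.511, 0.1413, 0.1082]
ee_rot: [0.498, 0.503, -0.497, 0.503]
ft_force: [0.5, 0.4, -1.7]
grip_width: 0.375
```

```bash
python3 - <<'E'
from h import *
go([.5109,.1394,.0895],0.6)
p,d,K,C=cam("wrist","m2")
p,d,K,C=cam("side","m2s"); cv2.imwrite("pics/m2s.png",cv2.resize(p[150:250,260:360],None,fx=6,fy=6))
E
```

```text
t 34.1 pos [0.511  0.1413 0.1082] toolx [ 0.  0. -1.] tooly [1.   0.01 0.  ] yaw_y 0.58 F [ 0.5  0.4 -1.7] g 0.375
offset [18.7 -0.1  1.9]
twist(about tool x, down) -0.02 alt 180.0
```

View pics/m2.png

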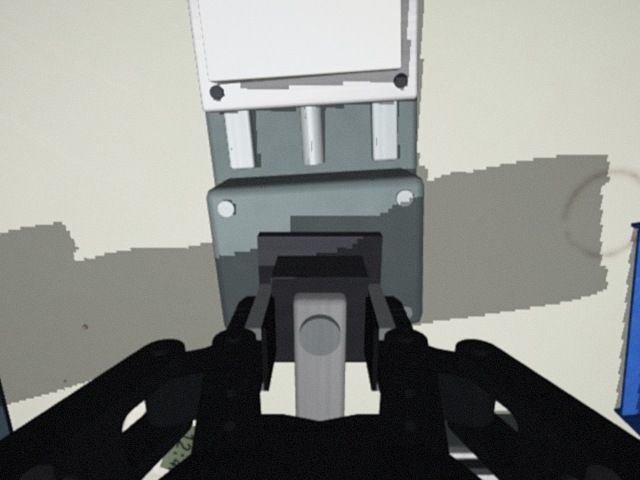

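View pics/m2s.png

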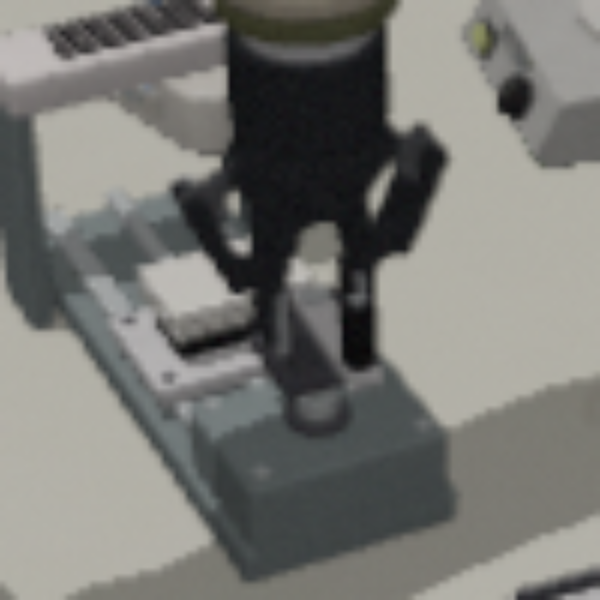

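Emit:
{"fn": "send_rows", "kwargs": {"grip": [255,255,255,255,255], "offset": [[-1,0,1],[-1,0,1.7],[1,0,1.7],[3,0,1.7],[5,0,1.7]], "twist": [0,0,0,0,0]}}

```text
clock: 34.62
position: [0.5109, 0.1396, 0.1031]
ee_rot: [0.498, 0.503, -0.497, 0.502]
ft_force: [-0.3, 0.7, -3.1]
grip_width: 0.374
```

Emit:
{"fn": "send_rows", "kwargs": {"grip": [255,255,255,255,255], "offset": [[2,0,0],[4,0,0],[6,0,0],[8,0,0],[10,0,0]], "twist": [0,0,0,0,0]}}

```text
clock: 35.03
position: [0.5109, 0.1396, 0.0931]
ee_rot: [0.497, 0.503, -0.497, 0.502]
ft_force: [-0.4, 0.0, -2.4]
grip_width: 0.376
```

```bash
python3 - <<'E'
from h import *
go([.5109,.1394,.0895],0.6)
E
```

```text
t 35.03 pos [0.5109 0.1396 0.0931] toolx [-0.  0. -1.] tooly [ 1.    0.01 -0.  ] yaw_y 0.58 F [-0.4  0.  -2.4] g 0.376
offset [ 3.6 -0.   0.2]
twist(about tool x, down) -0.02 alt 180.0
```

Sliding freely; seat it and release.

Emit:
{"fn": "send_rows", "kwargs": {"grip": [255,255,255,255,255], "offset": [[1.5,0,0],[3,0,0],[4,0,0],[4.3,0,0],[4.3,0,0]], "twist": [0,0,0,0,0]}}

```text
clock: 35.45
position: [0.5109, 0.1395, 0.089]
ee_rot: [0.497, 0.503, -0.497, 0.502]
ft_force: [0.4, 1.3, -2.1]
grip_width: 0.375
```

Emit:
{"fn": "send_rows", "kwargs": {"grip": [255,0,0,0,0], "offset": [[0,0,0],[0,0,0],[0,0,0],[0,0,0],[0,0,0]], "twist": [0,0,0,0,0]}}

```text
clock: 35.87
position: [0.5111, 0.1396, 0.0892]
ee_rot: [0.498, 0.502, -0.497, 0.503]
ft_force: [0.5, 0.2, 0.7]
grip_width: 0.921
```

Emit:
{"fn": "send_rows", "kwargs": {"grip": [0,0,0,0,0], "offset": [[-20,0,0],[-60,0,0],[-100,0,0],[-130,0,0],[-130,0,0]], "twist": [0,0,0,0,0]}}

```text
clock: 36.28
position: [0.5137, 0.1401, 0.2253]
ee_rot: [0.501, 0.502, -0.494, 0.503]
ft_force: [-0.1, -0.7, 0.4]
grip_width: 1.001
```

```bash
python3 - <<'E'
from h import *
o,R=st();print(o["joint_pos"].round(2))
p,d,K,C=cam("wrist","n1");np.savez("n1.npz",p=p,d=d,K=K,C=C)
P=cloud(d,K,C)
for n,lo,hi,mp in (("foot",.078,.085,60),("arm",.108,.119,60),("handle",.14,.156,20)):
    m,r=rects(P,lo,hi,(.4,.6),(.03,.2),mp); print(n,r)
p,d,K,C=cam("side","n1s"); cv2.imwrite("pics/n1s.png",cv2.resize(p[150:250,240:360],None,fx=6,fy=6))
E
```

```text
t 36.28 pos [0.5137 0.1401 0.2253] toolx [ 0.008  0.005 -1.   ] tooly [1.    0.009 0.008] yaw_y 0.54 F [-0.1 -0.7  0.4] g 1.001
[-0.97  0.13  0.68  1.75 -0.09  1.28 -0.26]
foot [(np.int32(1778), 511.5, 139.6, 50.0, 50.5, 0.8, 'ext x', array([0.4866, 0.5366]), 'y', array([0.1154, 0.1648]))]
arm [(np.int32(2485), 511.9, 116.5, 18.0, 70.5, 0.7, 'ext x', array([0.5028, 0.5211]), 'y', array([0.0834, 0.1516]))]
handle [(np.int32(642), 512.5, 80.8, 15.9, 17.2, 73.5, 'ext x', array([0.5039, 0.521 ]), 'y', array([0.0733, 0.0885]))]
```

View pics/n1.png

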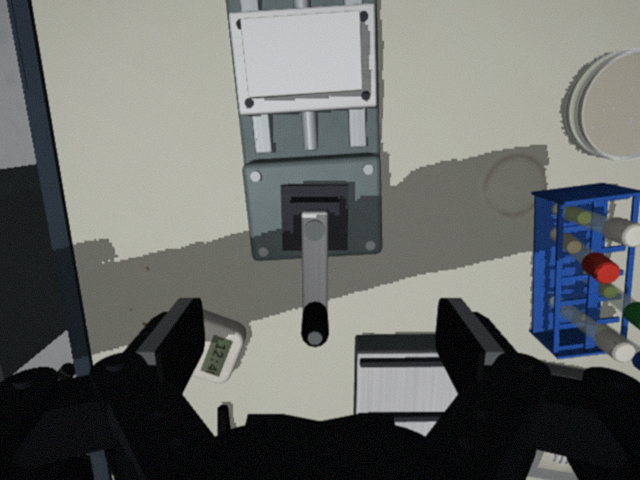

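View pics/n1s.png

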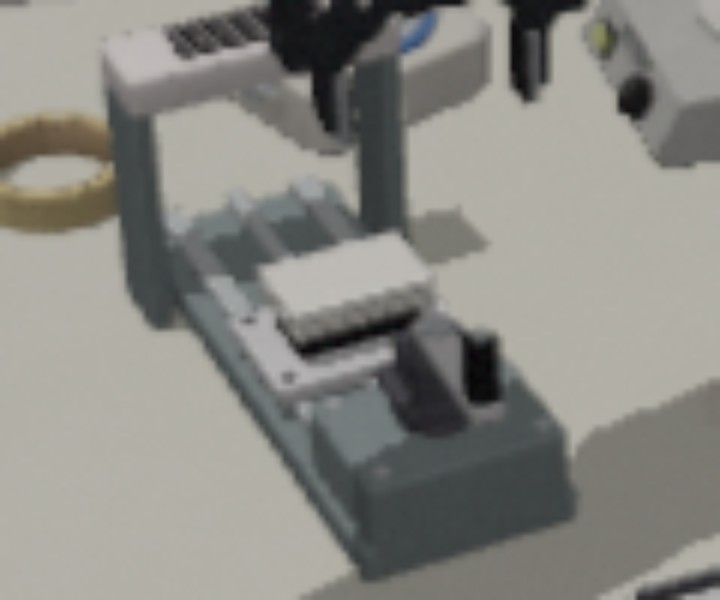

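```bash
python3 - <<'E'
from h import *
go([.5121,.0799,.119],0.6)
E
```

```text
t 36.38 pos [0.5115 0.1398 0.2202] toolx [ 0.002  0.002 -1.   ] tooly [1.    0.01  0.002] yaw_y 0.58 F [ 0.2  0.4 -0.4] g 1.001
offset [101.1  -0.3  60.1]
twist(about tool x, down) -0.02 alt 180.0
```

Emit:
{"fn": "send_rows", "kwargs": {"grip": [60,60,60,60,60], "offset": [[0,0,30],[0,0.3,60],[30,0.3,60],[60,0.3,60],[60,0.3,60]], "twist": [0,0,0,0,0], "newtons": 30}}

```text
clock: 36.8
position: [0.5083, 0.0785, 0.1534]
ee_rot: [0.495, 0.504, -0.5, 0.501]
ft_force: [-0.4, -0.3, -0.7]
grip_width: 0.766
```

```bash
python3 - <<'E'
from h import *
go([.5121,.0799,.119],0.6)
p,d,K,C=cam("wrist","n2")
P=cloud(d,K,C)
for n,lo,hi,mp in (("arm",.108,.119,60),("handle",.143,.156,20)):
    m,r=rects(P,lo,hi,(.48,.55),(.03,.2),mp); print(n,r)
E
```

```text
t 36.8 pos [0.5083 0.0785 0.1534] toolx [-0.008 -0.003 -1.   ] tooly [ 1.     0.009 -0.008] yaw_y 0.54 F [-0.4 -0.3 -0.7] g 0.766
offset [34.4  4.1 -1.5]
twist(about tool x, down) -0.06 alt 179.9
arm [(np.int32(5417), 512.0, 116.9, 18.0, 69.4, 0.7, 'ext x', array([0.5028, 0.5209]), 'y', array([0.0839, 0.1515]))]
handle [(np.int32(1360), 512.6, 80.5, 16.3, 17.4, 81.4, 'ext x', array([0.5042, 0.5208]), 'y', array([0.073 , 0.0884]))]
```

View pics/n2.png

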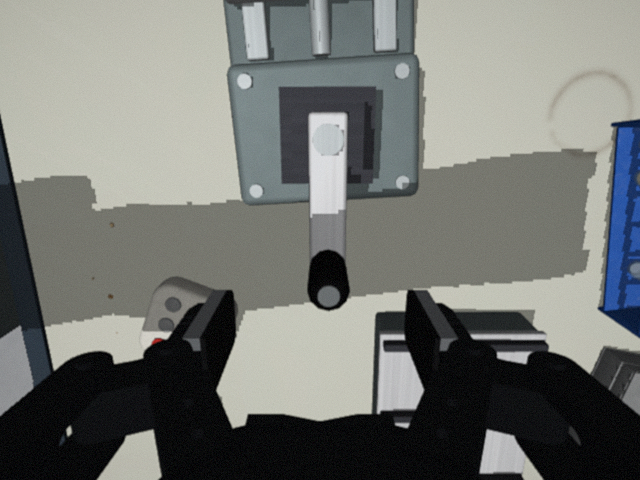

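Emit:
{"fn": "send_rows", "kwargs": {"grip": [60,60,60,60,60], "offset": [[12,0.3,0],[24,0.3,0],[36,0.3,0],[40,0.3,0],[40,0.3,0]], "twist": [0,0,0,0,0]}}

```text
clock: 37.27
position: [0.5115, 0.0795, 0.1179]
ee_rot: [0.497, 0.503, -0.498, 0.502]
ft_force: [-0.5, 0.4, -0.2]
grip_width: 0.765
```

Emit:
{"fn": "send_rows", "kwargs": {"grip": [255,255,255,255,255], "offset": [[0,0,0],[0,0,0],[0,0,0],[0,0,0],[0,0,0]], "twist": [0,0,0,0,0]}}

```text
clock: 37.68
position: [0.5124, 0.0796, 0.1194]
ee_rot: [0.498, 0.502, -0.497, 0.503]
ft_force: [0.8, -1.4, 1.1]
grip_width: 0.203
```

```bash
python3 - <<'E'
from h import *
o,R=st();print(o["joint_pos"].round(2))
p,d,K,C=cam("wrist","n3")
E
```

```text
t 37.68 pos [0.5124 0.0796 0.1194] toolx [ 0.001  0.    -1.   ] tooly [1.    0.01  0.001] yaw_y 0.58 F [ 0.8 -1.4  1.1] g 0.203
[-0.87  0.22  0.71  1.91 -0.17  1.07 -0.08]
```

View pics/n3.png

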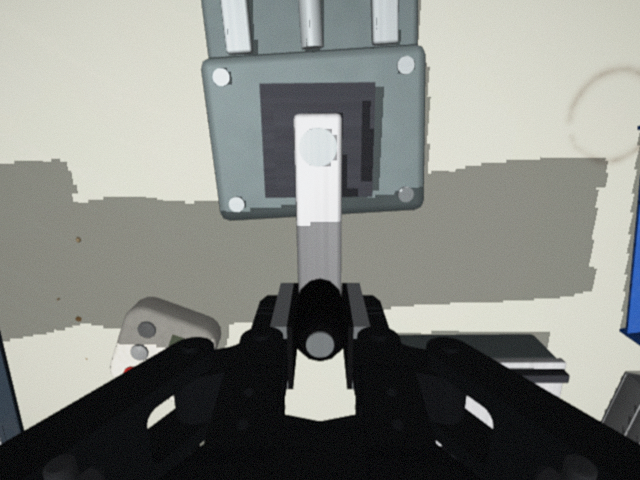

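```bash
python3 - <<'E'
import numpy as np
for t0 in range(0,360,60):
    a=np.radians(t0)
    print(t0,[[0,round(60*(-np.sin(a+b)+np.sin(a)),1),round(60*(np.cos(a+b)-np.cos(a)),1)] for b in np.radians(np.arange(12,61,12))])
E
```

```text
0 [[0, np.float64(-12.5), np.float64(-1.3)], [0, np.float64(-24.4), np.float64(-5.2)], [0, np.float64(-35.3), np.float64(-11.5)], [0, np.float64(-44.6), np.float64(-19.9)], [0, np.float64(-52.0), np.float64(-30.0)]]
60 [[0, np.float64(-5.1), np.float64(-11.5)], [0, np.float64(-7.7), np.float64(-23.7)], [0, np.float64(-7.7), np.float64(-36.3)], [0, np.float64(-5.1), np.float64(-48.5)], [0, np.float64(-0.0), np.float64(-60.0)]]
120 [[0, np.float64(7.4), np.float64(-10.1)], [0, np.float64(16.7), np.float64(-18.5)], [0, np.float64(27.6), np.float64(-24.8)], [0, np.float64(39.5), np.float64(-28.7)], [0, np.float64(52.0), np.float64(-30.0)]]
180 [[0, np.float64(12.5), np.float64(1.3)], [0, np.float64(24.4), np.float64(5.2)], [0, np.float64(35.3), np.float64(11.5)], [0, np.float64(44.6), np.float64(19.9)], [0, np.float64(52.0), np.float64(30.0)]]
240 [[0, np.float64(5.1), np.float64(11.5)], [0, np.float64(7.7), np.float64(23.7)], [0, np.float64(7.7), np.float64(36.3)], [0, np.float64(5.1), np.float64(48.5)], [0, np.float64(0.0), np.float64(60.0)]]
300 [[0, np.float64(-7.4), np.float64(10.1)], [0, np.float64(-16.7), np.float64(18.5)], [0, np.float64(-27.6), np.float64(24.8)], [0, np.float64(-39.5), np.float64(28.7)], [0, np.float64(-52.0), np.float64(30.0)]]
```

Emit:
{"fn": "send_rows", "kwargs": {"grip": [255,255,255,255,255], "offset": [[0,-12.5,-1.3],[0,-24.4,-5.2],[0,-35.3,-11.5],[0,-44.6,-19.9],[0,-52.0,-30.0]], "twist": [0,0,0,0,0]}}

```text
clock: 38.15
position: [0.4593, 0.1083, 0.1194]
ee_rot: [0.498, 0.502, -0.498, 0.502]
ft_force: [-0.9, -3.1, 4.2]
grip_width: 0.202
```

```bash
python3 - <<'E'
from h import *
o,R=st();print(o["joint_pos"].round(2))
p,d,K,C=cam("wrist","w1")
p,d,K,C=cam("side","w1s"); cv2.imwrite("pics/w1s.png",cv2.resize(p[130:250,220:380],None,fx=4.5,fy=4.5))
E
```

```text
t 38.15 pos [0.4593 0.1083 0.1194] toolx [-0. -0. -1.] tooly [ 1.     0.009 -0.   ] yaw_y 0.5 F [-0.9 -3.1  4.2] g 0.202
[-0.98  0.09  0.69  2.02 -0.07  1.05 -0.25]
```

View pics/w1.png

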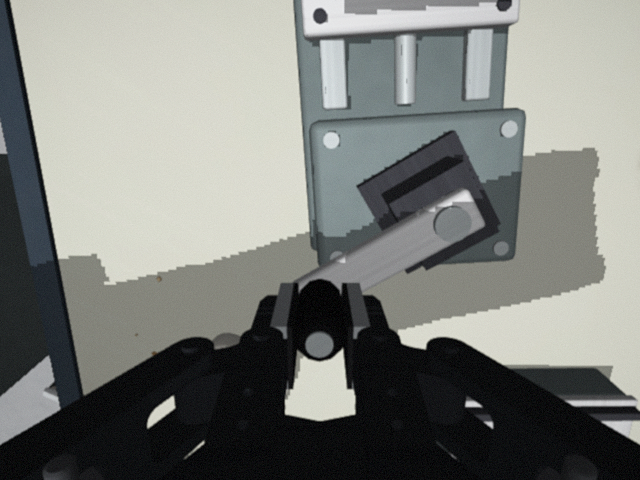

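View pics/w1s.png

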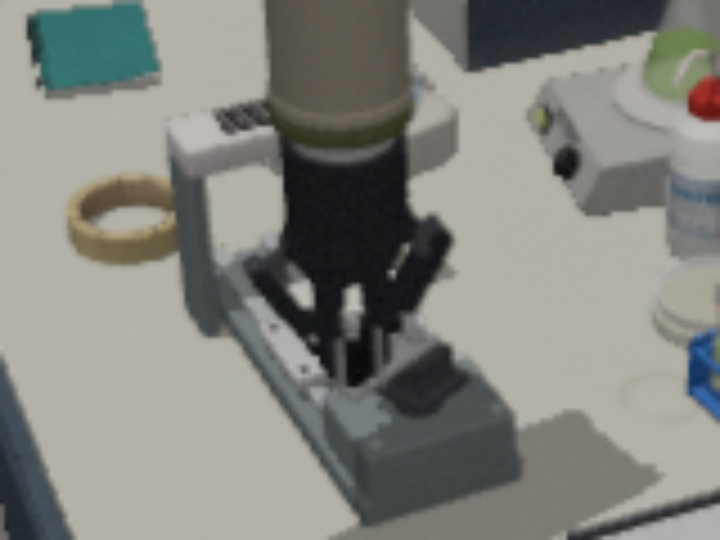

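Emit:
{"fn": "send_rows", "kwargs": {"grip": [255,255,255,255,255], "offset": [[0,-5.1,-11.5],[0,-7.7,-23.7],[0,-7.7,-36.3],[0,-5.1,-48.5],[0,0,-60]], "twist": [0,0,0,0,0]}}

```text
clock: 38.67
position: [0.4586, 0.1702, 0.1194]
ee_rot: [0.497, 0.503, -0.497, 0.502]
ft_force: [-0.7, -0.8, 2.5]
grip_width: 0.2
```

Emit:
{"fn": "send_rows", "kwargs": {"grip": [255,255,255,255,255], "offset": [[0,7.4,-10.1],[0,16.7,-18.5],[0,27.6,-24.8],[0,39.5,-28.7],[0,52,-30]], "twist": [0,0,0,0,0]}}

```text
clock: 39.08
position: [0.5112, 0.2004, 0.1191]
ee_rot: [0.497, 0.503, -0.497, 0.503]
ft_force: [-0.9, -2.4, 2.2]
grip_width: 0.199
```

Emit:
{"fn": "send_rows", "kwargs": {"grip": [255,255,255,255,255], "offset": [[0,12.5,1.3],[0,24.4,5.2],[0,35.3,11.5],[0,44.6,19.9],[0,52,30]], "twist": [0,0,0,0,0]}}

```text
clock: 39.5
position: [0.5634, 0.17, 0.1189]
ee_rot: [0.497, 0.503, -0.498, 0.502]
ft_force: [-4.6, -1.2, 2.1]
grip_width: 0.197
```

```bash
python3 - <<'E'
from h import *
o,R=st();print(o["joint_pos"].round(2))
p,d,K,C=cam("wrist","w2")
P=cloud(d,K,C)
m,r=rects(P,.0725,.085,(.42,.6),(.2,.42),100);print(r)
E
```

```text
t 39.5 pos [0.5634 0.17   0.1189] toolx [-0.001 -0.    -1.   ] tooly [ 1.     0.011 -0.001] yaw_y 0.62 F [-4.6 -1.2  2.1] g 0.197
[-0.88  0.39  0.63  1.72 -0.25  1.11 -0.16]
[(np.int32(16463), 501.3, 271.2, 80.9, 36.6, 3.8, 'ext x', array([0.4621, 0.5417]), 'y', array([0.2515, 0.2871]))]
```

View pics/w2.png

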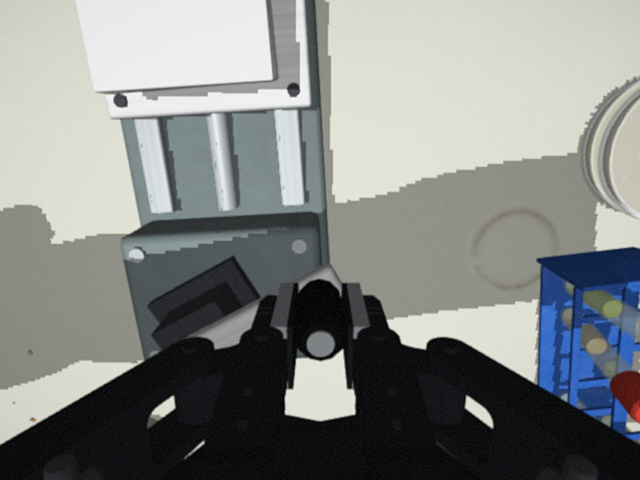

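Winding works; the table advances. Continue.

Emit:
{"fn": "send_rows", "kwargs": {"grip": [255,255,255,255,255], "offset": [[0,5.1,11.5],[0,7.7,23.7],[0,7.7,36.3],[0,5.1,48.5],[0,0,60]], "twist": [0,0,0,0,0]}}

```text
clock: 39.97
position: [0.5632, 0.109, 0.1188]
ee_rot: [0.498, 0.503, -0.498, 0.502]
ft_force: [-4.7, 3.9, 0.7]
grip_width: 0.201
```

Emit:
{"fn": "send_rows", "kwargs": {"grip": [255,255,255,255,255], "offset": [[0,-7.4,10.1],[0,-16.7,18.5],[0,-27.6,24.8],[0,-39.5,28.7],[0,-52,30]], "twist": [0,0,0,0,0]}}

```text
clock: 40.38
position: [0.5117, 0.079, 0.1191]
ee_rot: [0.498, 0.502, -0.497, 0.503]
ft_force: [2.0, 5.4, -2.1]
grip_width: 0.2
```

Emit:
{"fn": "send_rows", "kwargs": {"grip": [255,255,255,255,255], "offset": [[0,-12.5,-1.3],[0,-24.4,-5.2],[0,-35.3,-11.5],[0,-44.6,-19.9],[0,-52.0,-30.0]], "twist": [0,0,0,0,0]}}

```text
clock: 40.8
position: [0.4595, 0.1078, 0.1193]
ee_rot: [0.498, 0.502, -0.497, 0.503]
ft_force: [0.4, -1.4, 1.7]
grip_width: 0.2
```

Emit:
{"fn": "send_rows", "kwargs": {"grip": [255,255,255,255,255], "offset": [[0,-5.1,-11.5],[0,-7.7,-23.7],[0,-7.7,-36.3],[0,-5.1,-48.5],[0,0,-60]], "twist": [0,0,0,0,0]}}

```text
clock: 41.22
position: [0.4582, 0.1694, 0.1194]
ee_rot: [0.498, 0.503, -0.497, 0.502]
ft_force: [-2.8, 1.0, 4.6]
grip_width: 0.197
```

Emit:
{"fn": "send_rows", "kwargs": {"grip": [255,255,255,255,255], "offset": [[0,7.4,-10.1],[0,16.7,-18.5],[0,27.6,-24.8],[0,39.5,-28.7],[0,52,-30]], "twist": [0,0,0,0,0]}}

```text
clock: 41.63
position: [0.5114, 0.2001, 0.1195]
ee_rot: [0.498, 0.503, -0.496, 0.503]
ft_force: [-1.9, -0.1, 2.5]
grip_width: 0.202
```

```bash
python3 - <<'E'
from h import *
o,R=st()
p,d,K,C=cam("wrist","w3")
p,d,K,C=cam("side","w3s"); cv2.imwrite("pics/w3s.png",cv2.resize(p[130:250,220:380],None,fx=4.5,fy=4.5))
E
```

```text
t 41.63 pos [0.5114 0.2001 0.1195] toolx [ 0.002  0.001 -1.   ] tooly [1.    0.011 0.002] yaw_y 0.66 F [-1.9 -0.1  2.5] g 0.202
```

View pics/w3.png

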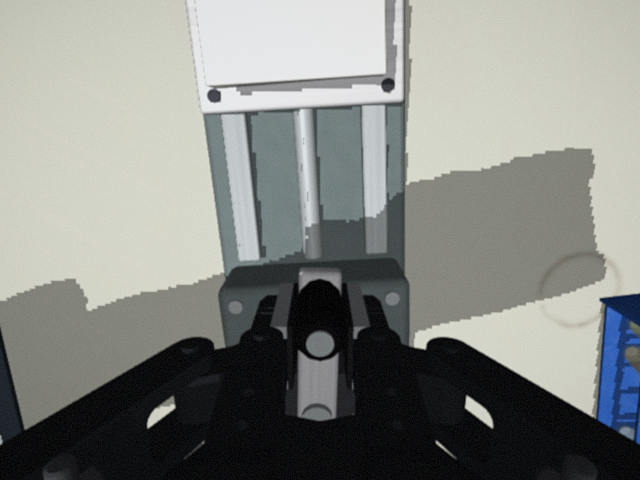

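View pics/w3s.png

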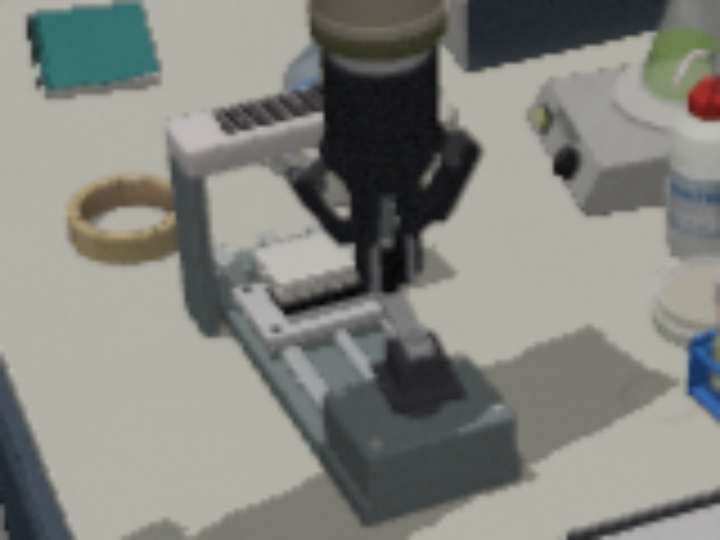

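Emit:
{"fn": "send_rows", "kwargs": {"grip": [255,255,255,255,255], "offset": [[0,12.5,1.3],[0,24.4,5.2],[0,35.3,11.5],[0,44.6,19.9],[0,52,30]], "twist": [0,0,0,0,0]}}

```text
clock: 42.15
position: [0.5633, 0.1694, 0.1193]
ee_rot: [0.498, 0.502, -0.497, 0.503]
ft_force: [-2.8, 0.0, 2.2]
grip_width: 0.199
```

Emit:
{"fn": "send_rows", "kwargs": {"grip": [255,255,255,255,255], "offset": [[0,5.1,11.5],[0,7.7,23.7],[0,7.7,36.3],[0,5.1,48.5],[0,0,60]], "twist": [0,0,0,0,0]}}

```text
clock: 42.57
position: [0.5631, 0.1088, 0.1188]
ee_rot: [0.498, 0.503, -0.498, 0.502]
ft_force: [-4.6, 4.0, 0.5]
grip_width: 0.198
```

Emit:
{"fn": "send_rows", "kwargs": {"grip": [255,255,255,255,255], "offset": [[0,-7.4,10.1],[0,-16.7,18.5],[0,-27.6,24.8],[0,-39.5,28.7],[0,-52,30]], "twist": [0,0,0,0,0]}}

```text
clock: 42.98
position: [0.5114, 0.079, 0.119]
ee_rot: [0.498, 0.502, -0.497, 0.503]
ft_force: [1.4, 4.6, -0.6]
grip_width: 0.198
```

Emit:
{"fn": "send_rows", "kwargs": {"grip": [255,255,255,255,255], "offset": [[0,-12.5,-1.3],[0,-24.4,-5.2],[0,-35.3,-11.5],[0,-44.6,-19.9],[0,-52.0,-30.0]], "twist": [0,0,0,0,0]}}

```text
clock: 43.4
position: [0.4593, 0.1079, 0.1193]
ee_rot: [0.498, 0.502, -0.497, 0.503]
ft_force: [1.5, -1.2, 3.4]
grip_width: 0.197
```

Emit:
{"fn": "send_rows", "kwargs": {"grip": [255,255,255,255,255], "offset": [[0,-5.1,-11.5],[0,-7.7,-23.7],[0,-7.7,-36.3],[0,-5.1,-48.5],[0,0,-60]], "twist": [0,0,0,0,0]}}

```text
clock: 43.82
position: [0.4581, 0.1694, 0.1193]
ee_rot: [0.497, 0.503, -0.497, 0.502]
ft_force: [-2.9, 1.5, 4.7]
grip_width: 0.19
```

Emit:
{"fn": "send_rows", "kwargs": {"grip": [255,255,255,255,255], "offset": [[0,7.4,-10.1],[0,16.7,-18.5],[0,27.6,-24.8],[0,39.5,-28.7],[0,52,-30]], "twist": [0,0,0,0,0]}}

```text
clock: 44.23
position: [0.5111, 0.2002, 0.1194]
ee_rot: [0.498, 0.503, -0.496, 0.503]
ft_force: [-1.4, 0.5, 2.4]
grip_width: 0.199
```

Emit:
{"fn": "send_rows", "kwargs": {"grip": [255,255,255,255,255], "offset": [[0,12.5,1.3],[0,24.4,5.2],[0,35.3,11.5],[0,44.6,19.9],[0,52,30]], "twist": [0,0,0,0,0]}}

```text
clock: 44.65
position: [0.5637, 0.1691, 0.1191]
ee_rot: [0.497, 0.502, -0.497, 0.503]
ft_force: [-3.8, -0.4, 3.0]
grip_width: 0.196
```

```bash
python3 - <<'E'
from h import *
o,R=st()
p,d,K,C=cam("wrist","w4")
p,d,K,C=cam("side","w4s"); cv2.imwrite("pics/w4s.png",cv2.resize(p[130:250,220:380],None,fx=4.5,fy=4.5))
E
```

```text
t 44.65 pos [0.5637 0.1691 0.1191] toolx [ 0. -0. -1.] tooly [1.   0.01 0.  ] yaw_y 0.59 F [-3.8 -0.4  3. ] g 0.196
```

View pics/w4s.png

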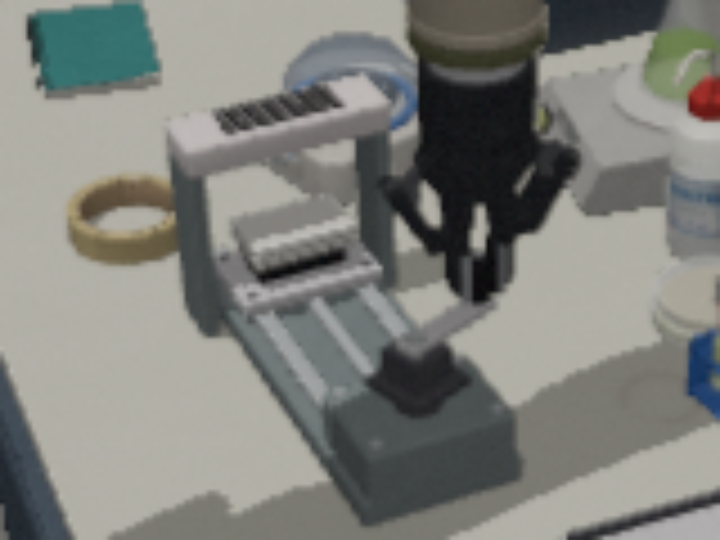

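Emit:
{"fn": "send_rows", "kwargs": {"grip": [255,255,255,255,255], "offset": [[0,5.1,11.5],[0,7.7,23.7],[0,7.7,36.3],[0,5.1,48.5],[0,0,60]], "twist": [0,0,0,0,0]}}

```text
clock: 45.17
position: [0.5631, 0.1086, 0.1187]
ee_rot: [0.497, 0.503, -0.498, 0.502]
ft_force: [-4.4, 4.4, 0.4]
grip_width: 0.201
```

Emit:
{"fn": "send_rows", "kwargs": {"grip": [255,255,255,255,255], "offset": [[0,-7.4,10.1],[0,-16.7,18.5],[0,-27.6,24.8],[0,-33.5,27.1],[0,-39.5,28.7]], "twist": [0,0,0,0,0]}}

```text
clock: 45.58
position: [0.524, 0.0806, 0.1191]
ee_rot: [0.498, 0.502, -0.497, 0.502]
ft_force: [1.7, 2.4, 0.2]
grip_width: 0.197
```

```bash
python3 - <<'E'
from h import *
o,R=st()
p,d,K,C=cam("wrist","w5")
P=cloud(d,K,C)
m,r=rects(P,.0725,.085,(.42,.6),(.25,.47),100);print(r)
m,r=rects(P,.037,.047,(.42,.6),(.25,.47),100);print(r)
p,d,K,C=cam("side","w5s"); cv2.imwrite("pics/w5s.png",cv2.resize(p[130:250,220:380],None,fx=4.5,fy=4.5))
E
```

```text
t 45.58 pos [0.524  0.0806 0.1191] toolx [ 0.001  0.001 -1.   ] tooly [1.    0.01  0.001] yaw_y 0.57 F [1.7 2.4 0.2] g 0.197
[]
[]
```

View pics/w5.png

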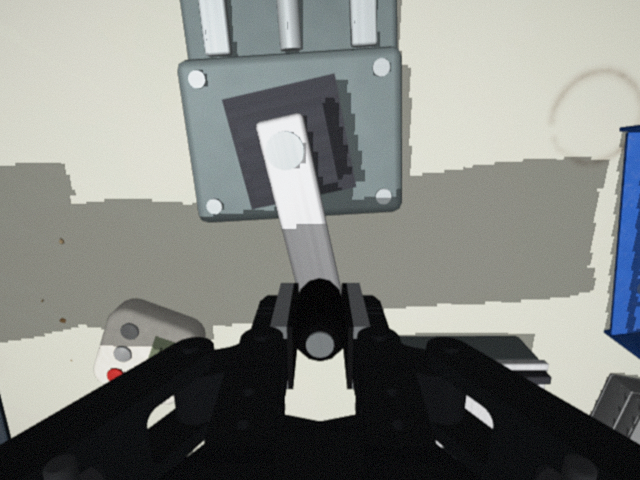

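Emit:
{"fn": "send_rows", "kwargs": {"grip": [255,255,255,255,255], "offset": [[0,-3.1,0.6],[0,-6.2,1],[0,-9.3,1.2],[0,-12.5,1.3],[0,-12.5,1.3]], "twist": [0,0,0,0,0]}}

```text
clock: 46.1
position: [0.5119, 0.0793, 0.1191]
ee_rot: [0.498, 0.502, -0.498, 0.503]
ft_force: [0.6, 0.4, 3.5]
grip_width: 0.197
```

Emit:
{"fn": "send_rows", "kwargs": {"grip": [255,255,255,255,255], "offset": [[0,-2,0],[0,-4,-0.1],[0,-5,-0.2],[0,-5,-0.2],[0,-5,-0.2]], "twist": [0,0,0,0,0]}}

```text
clock: 46.52
position: [0.5072, 0.0794, 0.1191]
ee_rot: [0.498, 0.502, -0.498, 0.503]
ft_force: [0.5, -1.9, 3.9]
grip_width: 0.197
```

Emit:
{"fn": "send_rows", "kwargs": {"grip": [255,255,255,255,255], "offset": [[0,-1.5,-0.2],[0,-3,-0.4],[0,-4,-0.5],[0,-4,-0.5],[0,-4,-0.5]], "twist": [0,0,0,0,0]}}

```text
clock: 46.93
position: [0.5031, 0.0799, 0.1191]
ee_rot: [0.497, 0.502, -0.498, 0.502]
ft_force: [0.1, -3.5, 4.8]
grip_width: 0.2
```

```bash
python3 - <<'E'
from h import *
o,R=st()
p,d,K,C=cam("wrist","w6")
p,d,K,C=cam("top","w6t")
P=cloud(d,K,C)
m,r=rects(P,.07,.085,(.42,.6),(.25,.47),20);print(r)
m,r=rects(P,.037,.047,(.42,.6),(.25,.47),40);print(r)
cv2.imwrite("pics/w6t.png",cv2.resize(p[190:290,160:320],None,fx=5,fy=5))
p,d,K,C=cam("side","w6s"); cv2.imwrite("pics/w6s.png",cv2.resize(p[130:250,220:380],None,fx=4.5,fy=4.5))
E
```

```text
t 46.93 pos [0.5031 0.0799 0.1191] toolx [-0. -0. -1.] tooly [ 1.    0.01 -0.  ] yaw_y 0.56 F [ 0.1 -3.5  4.8] g 0.2
[(np.int32(144), 494.4, 354.7, 80.6, 15.9, 6.0, 'ext x', array([0.4552, 0.5335]), 'y', array([0.3453, 0.3637]))]
[(np.int32(177), 494.1, 347.2, 26.6, 107.3, 86.8, 'ext x', array([0.4424, 0.5465]), 'y', array([0.3362, 0.362 ]))]
```

View pics/w6t.png

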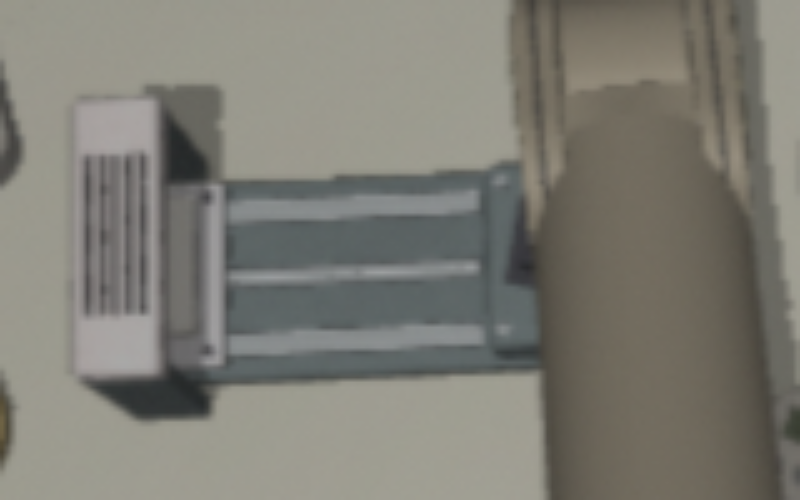

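View pics/w6s.png

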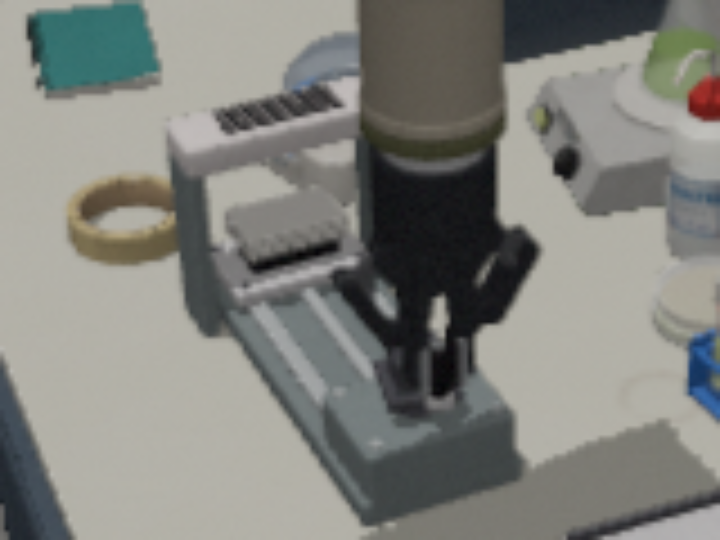

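Emit:
{"fn": "send_rows", "kwargs": {"grip": [255,255,255,255,255], "offset": [[0,-1.5,-0.3],[0,-3,-0.6],[0,-4,-0.8],[0,-4,-0.8],[0,-4,-0.8]], "twist": [0,0,0,0,0]}}

```text
clock: 47.5
position: [0.4991, 0.0805, 0.119]
ee_rot: [0.497, 0.502, -0.498, 0.502]
ft_force: [-0.5, -4.1, 5.2]
grip_width: 0.195
```

Emit:
{"fn": "send_rows", "kwargs": {"grip": [255,255,255,255,255], "offset": [[0,-1,-0.3],[0,-2,-0.6],[0,-2,-0.6],[0,-2,-0.6],[0,-2,-0.6]], "twist": [0,0,0,0,0]}}

```text
clock: 47.92
position: [0.4974, 0.081, 0.1192]
ee_rot: [0.498, 0.502, -0.498, 0.503]
ft_force: [0.8, -4.7, 4.5]
grip_width: 0.198
```

```bash
python3 - <<'E'
from h import *
o,R=st()
p,d,K,C=cam("top","w7t")
P=cloud(d,K,C)
m,r=rects(P,.07,.085,(.42,.6),(.25,.47),20);print(r)
m,r=rects(P,.037,.047,(.42,.6),(.25,.47),40);print(r)
E
```

```text
t 47.92 pos [0.4974 0.081  0.1192] toolx [ 0. -0. -1.] tooly [1.   0.01 0.  ] yaw_y 0.55 F [ 0.8 -4.7  4.5] g 0.198
[(np.int32(137), 494.8, 355.3, 80.4, 14.9, 5.0, 'ext x', array([0.4565, 0.533 ]), 'y', array([0.3453, 0.3632]))]
[(np.int32(171), 494.7, 346.9, 24.5, 105.8, 88.0, 'ext x', array([0.4429, 0.5476]), 'y', array([0.3363, 0.3598]))]
```

Emit:
{"fn": "send_rows", "kwargs": {"grip": [255,255,255,255,255], "offset": [[0,-1.5,-0.4],[0,-3,-0.9],[0,-4,-1.2],[0,-4,-1.2],[0,-4,-1.2]], "twist": [0,0,0,0,0]}}

```text
clock: 48.38
position: [0.494, 0.0821, 0.1194]
ee_rot: [0.498, 0.502, -0.497, 0.503]
ft_force: [4.2, -4.9, 3.7]
grip_width: 0.199
```

```bash
python3 - <<'E'
from h import *
o,R=st()
p,d,K,C=cam("wrist","w8")
E
```

```text
t 48.38 pos [0.494  0.0821 0.1194] toolx [ 0.002 -0.    -1.   ] tooly [1.    0.01  0.002] yaw_y 0.55 F [ 4.2 -4.9  3.7] g 0.199
```

View pics/w8.png

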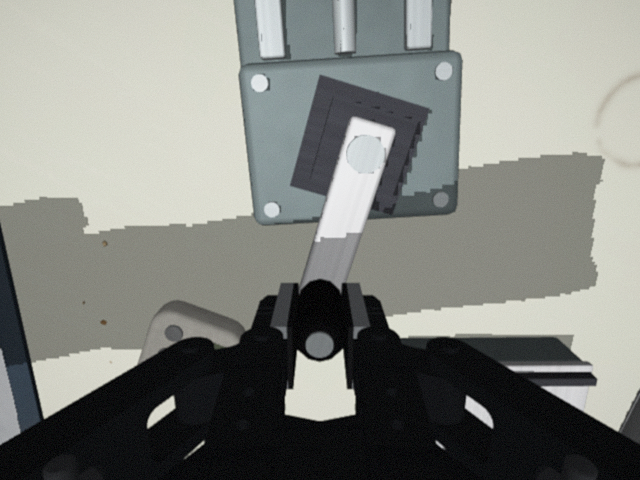

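Emit:
{"fn": "send_rows", "kwargs": {"grip": [255,255,255,255,255], "offset": [[0,-1,-0.4],[0,-2,-0.8],[0,-2,-0.8],[0,-2,-0.8],[0,-2,-0.8]], "twist": [0,0,0,0,0]}}

```text
clock: 48.85
position: [0.4925, 0.0826, 0.1195]
ee_rot: [0.498, 0.501, -0.497, 0.503]
ft_force: [6.2, -5.5, 3.5]
grip_width: 0.197
```

```bash
python3 - <<'E'
from h import *
o,R=st()
p,d,K,C=cam("top","w9t")
P=cloud(d,K,C)
m,r=rects(P,.07,.085,(.42,.6),(.25,.47),20);print(r)
m,r=rects(P,.037,.047,(.42,.6),(.25,.47),40);print(r)
E
```

```text
t 48.85 pos [0.4925 0.0826 0.1195] toolx [ 0.003 -0.001 -1.   ] tooly [1.    0.009 0.003] yaw_y 0.53 F [ 6.2 -5.5  3.5] g 0.197
[(np.int32(137), 495.6, 355.3, 81.1, 14.8, 5.6, 'ext x', array([0.4556, 0.5331]), 'y', array([0.3456, 0.3631]))]
[(np.int32(184), 494.5, 351.7, 109.1, 28.3, 3.4, 'ext x', array([0.4409, 0.5471]), 'y', array([0.3351, 0.3629]))]
```

Emit:
{"fn": "send_rows", "kwargs": {"grip": [255,255,60,60,60], "offset": [[0,1,0.4],[0,2,0.8],[0,2,0.8],[0,2,0.8],[0,2,0.8]], "twist": [0,0,0,0,0]}}

```text
clock: 49.32
position: [0.4924, 0.0832, 0.1185]
ee_rot: [0.497, 0.503, -0.498, 0.502]
ft_force: [-0.6, -0.4, 0.8]
grip_width: 0.613
```

Emit:
{"fn": "send_rows", "kwargs": {"grip": [0,0,0,0,0], "offset": [[-15,0,0],[-40,0,0],[-70,0,0],[-90,0,-30],[-90,19,-58]], "twist": [0,0,0,0,0]}}

```text
clock: 49.73
position: [0.5117, 0.1416, 0.2136]
ee_rot: [0.5, 0.502, -0.496, 0.502]
ft_force: [0.8, 0.6, 0.2]
grip_width: 0.997
```

Emit:
{"fn": "send_rows", "kwargs": {"grip": [0,0,0,0,0], "offset": [[0,0,0],[0,0,0],[0,0,0],[0,0,0],[0,0,0]], "twist": [7,14,18,18,18]}}

```text
clock: 50.15
position: [0.5111, 0.1411, 0.2087]
ee_rot: [-0.569, -0.42, 0.57, -0.419]
ft_force: [0.0, -0.3, -0.7]
grip_width: 1.004
```

```bash
python3 - <<'E'
from h import *
o,R=st();print(o["joint_pos"].round(2))
p,d,K,C=cam("wrist","x1");np.savez("x1.npz",p=p,d=d,K=K,C=C)
P=cloud(d,K,C)
for n,lo,hi,mp in (("foot",.078,.085,60),("arm",.108,.119,60),("handle",.14,.156,20)):
    m,r=rects(P,lo,hi,(.4,.6),(.03,.2),mp); print(n,r)
X,Y,Z=[P[...,i] for i in range(3)]
for n,lo,hi in (("stack",.0725,.085),("carr",.037,.047)):
    m,r=rects(P,lo,hi,(.42,.6),(.25,.47),50); print(n,r)
p,d,K,C=cam("top","x1t");P=cloud(d,K,C)
for n,lo,hi in (("stack",.0725,.085),("carr",.037,.047)):
    m,r=rects(P,lo,hi,(.42,.6),(.25,.47),30); print(n,r)
E
```

```text
t 50.15 pos [0.5111 0.1411 0.2087] toolx [-0.001 -0.    -1.   ] tooly [ 0.955 -0.297 -0.001] yaw_y -17.25 F [ 0.  -0.3 -0.7] g 1.004
[-0.93  0.14  0.63  1.77 -0.09  1.26 -0.57]
foot [(np.int32(1953), 511.0, 139.8, 50.4, 50.0, 75.0, 'ext x', array([0.4822, 0.54  ]), 'y', array([0.111, 0.169]))]
arm [(np.int32(2743), 504.9, 117.2, 71.5, 18.0, 75.0, 'ext x', array([0.489 , 0.5212]), 'y', array([0.0836, 0.1522]))]
handle [(np.int32(727), 495.9, 82.6, 16.3, 16.6, 32.6, 'ext x', array([0.4875, 0.5041]), 'y', array([0.075 , 0.0906]))]
stack []
carr []
stack [(np.int32(117), 493.5, 355.1, 76.6, 13.8, 2.8, 'ext x', array([0.4567, 0.5313]), 'y', array([0.3472, 0.3619]))]
carr [(np.int32(170), 495.5, 348.5, 24.8, 106.1, 87.3, 'ext x', array([0.4431, 0.5463]), 'y', array([0.3375, 0.362 ]))]
```

View pics/x1.png

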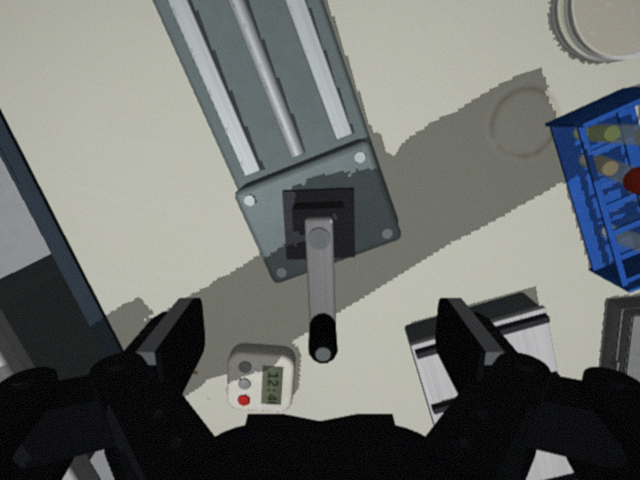

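```bash
python3 - <<'E'
from h import *
go([.511,.1397,.0895],-15)
p,d,K,C=cam("side","x2s")
cv2.imwrite("pics/x2s.png",cv2.resize(p[130:250,220:380],None,fx=4.5,fy=4.5))
P=cloud(d,K,C); X,Y,Z=[P[...,i] for i in range(3)]
# stage frame
a=np.radians(3.9); ex=np.array([np.cos(a),np.sin(a)]); ey=np.array([-np.sin(a),np.cos(a)])
o=np.array([.5114,.1398])+.11*ey
sx=(X-o[0])*ex[0]+(Y-o[1])*ex[1]; sy=(X-o[0])*ey[0]+(Y-o[1])*ey[1]
for n,lo,hi in (("stack",.070,.085),("carr",.036,.048),("bedtop?",.05,.066)):
    m=(Z>lo)&(Z<hi)&(abs(sx)<.06)&(sy>-.03)&(sy<.2)
    if m.sum()>5: print(n,m.sum(),"x",np.percentile(sx[m],[1,50,99]).round(4),"y",np.percentile(sy[m],[1,50,99]).round(4))
E
```

```text
t 50.25 pos [0.5113 0.141  0.2089] toolx [-0.  0. -1.] tooly [ 0.955 -0.297 -0.   ] yaw_y -17.27 F [ 0.7  0.6 -0.3] g 0.998
offset [119.4   0.2   1.3]
twist(about tool x, down) -2.27 alt 177.7
stack 252 x [-0.0436 -0.0067  0.0371] y [0.0961 0.1177 0.1502]
carr 254 x [-0.0571 -0.0149  0.0509] y [0.0077 0.1031 0.1589]
bedtop? 66 x [-0.0421 -0.0124  0.035 ] y [0.0991 0.1066 0.1484]
```

View pics/x2s.png

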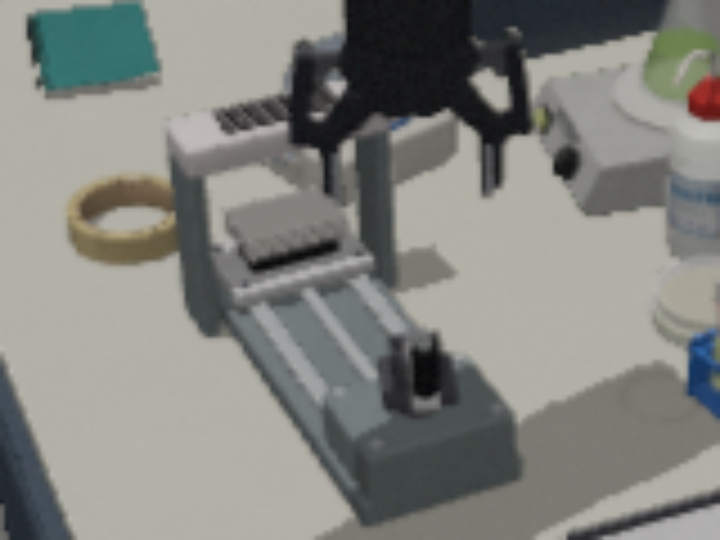

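Emit:
{"fn": "send_rows", "kwargs": {"grip": [0,0,0,0,0], "offset": [[30,0.2,1.3],[60,0.2,1.3],[85,0.2,1.3],[95,0.2,1.3],[95,0.2,1.3]], "twist": [-2.3,-2.3,-2.3,-2.3,-2.3], "newtons": 80}}

```text
clock: 50.72
position: [0.5099, 0.139, 0.112]
ee_rot: [-0.56, -0.43, 0.563, -0.43]
ft_force: [0.1, -0.6, -0.7]
grip_width: 1.0
```

```bash
python3 - <<'E'
from h import *
p,d,K,C=cam("wrist","x3")
go([.511,.1397,.0895],-15)
E
```

```text
t 50.77 pos [0.511  0.1393 0.1138] toolx [-0.001 -0.001 -1.   ] tooly [ 0.965 -0.261 -0.001] yaw_y -15.1 F [ 0.2 -0.5 -0.4] g 1.002
offset [24.3 -0.1 -0.4]
twist(about tool x, down) -0.1 alt 179.9
```

View pics/x3.png

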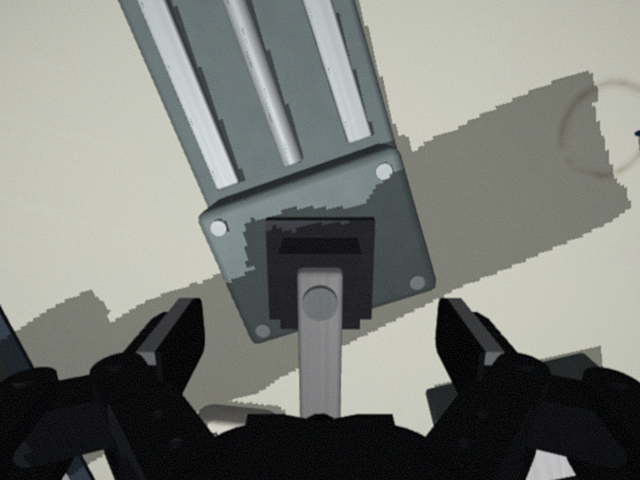

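Emit:
{"fn": "send_rows", "kwargs": {"grip": [0,0,0,0,0], "offset": [[10,0,-0.3],[20,0,-0.3],[24,0,-0.3],[24,0,-0.3],[24,0,-0.3]], "twist": [0,0,0,0,0]}}

```text
clock: 51.18
position: [0.5114, 0.1398, 0.0901]
ee_rot: [-0.561, -0.43, 0.561, -0.43]
ft_force: [0.4, -0.4, 0.2]
grip_width: 0.999
```

Emit:
{"fn": "send_rows", "kwargs": {"grip": [255,255,255,255,255], "offset": [[0,0,0],[0,0,0],[0,0,0],[0,0,0],[0,0,0]], "twist": [0,0,0,0,0]}}

```text
clock: 51.6
position: [0.5107, 0.1402, 0.0906]
ee_rot: [-0.561, -0.431, 0.562, -0.429]
ft_force: [-7.5, 1.1, 7.4]
grip_width: 0.373
```

Emit:
{"fn": "send_rows", "kwargs": {"grip": [255,255,255,255,255], "offset": [[0,0,0],[-3,0,0],[-8,0,0],[-13,0,0],[-18,0,0]], "twist": [0,0,0,0,0]}}

```text
clock: 52.02
position: [0.5107, 0.14, 0.1078]
ee_rot: [-0.561, -0.43, 0.562, -0.43]
ft_force: [-0.2, 1.0, -5.9]
grip_width: 0.373
```

```bash
python3 - <<'E'
from h import *
p,d,K,C=cam("wrist","x4")
st()
p,d,K,C=cam("side","x4s")
cv2.imwrite("pics/x4s.png",cv2.resize(p[130:250,220:380],None,fx=4.5,fy=4.5))
E
```

```text
t 52.07 pos [0.5111 0.14   0.1091] toolx [-0.001  0.    -1.   ] tooly [ 0.965 -0.261 -0.001] yaw_y -15.12 F [-3.7  0.8 -0.8] g 0.372
```

View pics/x4s.png

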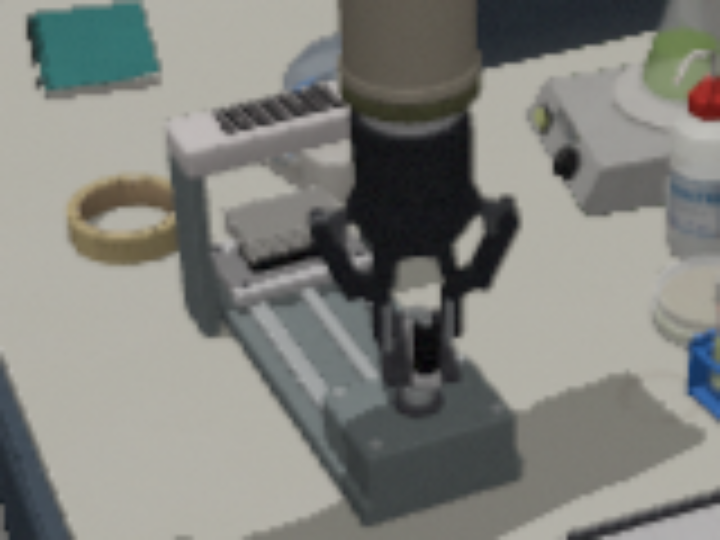

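Crank is coming up. Lift clear and travel to the mat (centre ≈ (0.458, -0.361)).

Emit:
{"fn": "send_rows", "kwargs": {"grip": [255,255,255,255,255], "offset": [[-8,0,0],[-16,0,0],[-30,0,0],[-45,0,0],[-45,0,10]], "twist": [0,0,0,0,0]}}

```text
clock: 52.53
position: [0.511, 0.1318, 0.1565]
ee_rot: [0.563, 0.43, -0.559, 0.431]
ft_force: [0.8, 0.5, -2.2]
grip_width: 0.374
```

```bash
python3 - <<'E'
from h import *
p,d,K,C=cam("wrist","x5")
go([.4576,-.361,.15],-5)
E
```

```text
t 52.58 pos [0.5099 0.1281 0.1549] toolx [ 0.003  0.001 -1.   ] tooly [ 0.965 -0.262  0.003] yaw_y -15.19 F [ 0.5 -3.4 -3.2] g 0.373
offset [  4.3  77.7 485.7]
twist(about tool x, down) -10.19 alt 169.8
```

View pics/x5.png

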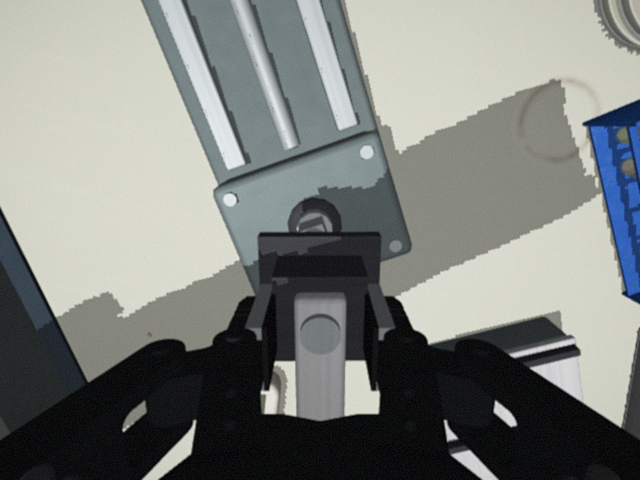

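Emit:
{"fn": "send_rows", "kwargs": {"grip": [255,255,255,255,255], "offset": [[0,5,33],[0,11,68],[0,17,104],[0,22,140],[0,28,176]], "twist": [0,0,0,0,0]}}

```text
clock: 53.0
position: [0.4888, -0.0494, 0.1525]
ee_rot: [0.562, 0.43, -0.562, 0.43]
ft_force: [0.7, -0.0, -1.3]
grip_width: 0.376
```

Emit:
{"fn": "send_rows", "kwargs": {"grip": [255,255,255,255,255], "offset": [[0,6,36],[0,12,72],[0,18,108],[0,24,144],[0,30,180]], "twist": [0,0,0,0,0]}}

```text
clock: 53.42
position: [0.4707, -0.2309, 0.1527]
ee_rot: [0.562, 0.43, -0.561, 0.43]
ft_force: [1.4, 0.0, -2.3]
grip_width: 0.374
```

```bash
python3 - <<'E'
from h import *
go([.4576,-.361,.1],-15)
E
```

```text
t 53.42 pos [ 0.4707 -0.2309  0.1527] toolx [ 0.  0. -1.] tooly [ 0.965 -0.262  0.   ] yaw_y -15.16 F [ 1.4  0.  -2.3] g 0.374
offset [ 52.7  21.4 129. ]
twist(about tool x, down) -0.16 alt 179.8
```

Emit:
{"fn": "send_rows", "kwargs": {"grip": [255,255,255,255,255], "offset": [[0,6,36],[0,12,72],[0,18,105],[20,21,129],[40,21,129]], "twist": [0,0,0,0,0]}}

```text
clock: 53.83
position: [0.4556, -0.3656, 0.1131]
ee_rot: [-0.562, -0.426, 0.564, -0.429]
ft_force: [-0.5, -0.5, -2.9]
grip_width: 0.371
```

Emit:
{"fn": "send_rows", "kwargs": {"grip": [255,255,255,255,255], "offset": [[25,0,0],[50,0,0],[60,0,0],[60,0,0],[60,0,0]], "twist": [0,0,0,0,0]}}

```text
clock: 54.25
position: [0.4581, -0.3591, 0.0533]
ee_rot: [-0.561, -0.43, 0.562, -0.43]
ft_force: [0.0, -0.1, -1.9]
grip_width: 0.372
```

```bash
python3 - <<'E'
from h import *
p,d,K,C=cam("wrist","y1")
go([.4576,-.361,.0190],-15)
E
```

```text
t 54.3 pos [ 0.4588 -0.3593  0.0542] toolx [ 0.001 -0.001 -1.   ] tooly [ 0.965 -0.261  0.001] yaw_y -15.14 F [ 0.1 -0.1 -1.4] g 0.372
offset [35.2 -0.7  1.9]
twist(about tool x, down) -0.14 alt 179.9
```

View pics/y1.png

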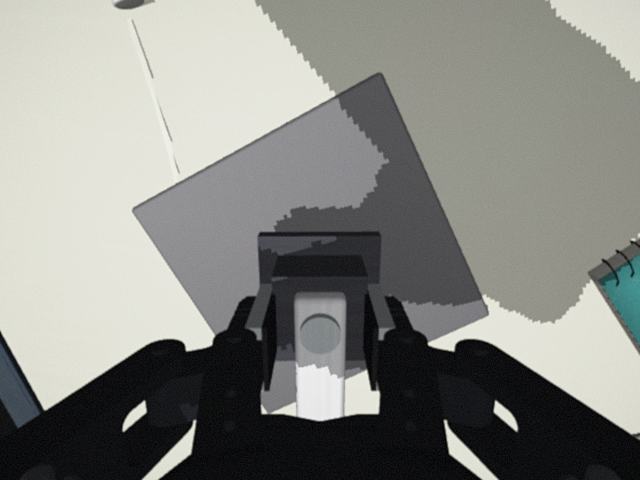

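Emit:
{"fn": "send_rows", "kwargs": {"grip": [255,255,255,255,255], "offset": [[12,0,0],[24,0,0],[31,0,0],[33,0,0],[34,0,0]], "twist": [0,0,0,0,0]}}

```text
clock: 54.72
position: [0.4584, -0.358, 0.0198]
ee_rot: [0.562, 0.431, -0.561, 0.429]
ft_force: [-10.6, 12.3, 34.1]
grip_width: 0.373
```

Emit:
{"fn": "send_rows", "kwargs": {"grip": [255,255,255,255,255], "offset": [[0.5,0,0],[0.5,0,0],[0.5,0,0],[0.5,0,0],[0.5,0,0]], "twist": [0,0,0,0,0]}}

```text
clock: 55.13
position: [0.4584, -0.358, 0.0198]
ee_rot: [0.562, 0.431, -0.561, 0.429]
ft_force: [-8.8, 10.1, 26.3]
grip_width: 0.374
```

On the mat (contact). Release and withdraw upward.

Emit:
{"fn": "send_rows", "kwargs": {"grip": [255,0,0,0,0], "offset": [[-0.8,0,0],[-0.8,0,0],[-0.8,0,0],[-0.8,0,0],[-0.8,0,0]], "twist": [0,0,0,0,0]}}

```text
clock: 55.55
position: [0.4585, -0.3587, 0.019]
ee_rot: [-0.561, -0.43, 0.561, -0.43]
ft_force: [0.4, -0.2, 0.2]
grip_width: 0.921
```

Emit:
{"fn": "send_rows", "kwargs": {"grip": [0,0,0,0,0], "offset": [[-20,0,0],[-60,0,0],[-100,0,0],[-140,0,0],[-140,0,0]], "twist": [0,0,0,0,0]}}

```text
clock: 55.97
position: [0.4607, -0.3615, 0.1665]
ee_rot: [0.563, 0.426, -0.56, 0.433]
ft_force: [0.5, -0.5, -0.4]
grip_width: 1.002
```

Emit:
{"fn": "send_rows", "kwargs": {"grip": [0,0,0,0,0], "offset": [[0,0,0],[0,0,0],[0,0,0],[0,0,0],[0,0,0]], "twist": [0,0,0,0,0]}}

```text
clock: 56.38
position: [0.458, -0.3584, 0.1582]
ee_rot: [-0.561, -0.43, 0.562, -0.429]
ft_force: [0.4, 0.2, -0.6]
grip_width: 0.999
```

```bash
python3 - <<'E'
from h import *
st()
p,d,K,C=cam("wrist","z1")
P=cloud(d,K,C)
for n,lo,hi,mp in (("foot",.006,.0135,60),("arm",.037,.048,60),("handle",.07,.085,20),("mat",.0015,.0055,1500)):
    m,r=rects(P,lo,hi,(.35,.58),(-.5,-.25),mp); print(n,r)
p,d,K,C=cam("top","z1t")
P=cloud(d,K,C)
X,Y,Z=[P[...,i] for i in range(3)]
for n,lo,hi in (("stack",.0725,.085),("carr",.037,.047)):
    m,r=rects(P,lo,hi,(.42,.6),(.25,.47),30); print(n,r)
p,d,K,C=cam("side","z1s")
cv2.imwrite("pics/z1s2.png",cv2.resize(p[130:250,220:380],None,fx=4.5,fy=4.5))
E
```

```text
t 56.38 pos [ 0.458  -0.3584  0.1582] toolx [-0.002  0.001 -1.   ] tooly [ 0.965 -0.261 -0.002] yaw_y -15.13 F [ 0.4  0.2 -0.6] g 0.999
foot [(np.int32(1735), 459.2, -358.4, 49.9, 50.1, 75.0, 'ext x', array([0.4308, 0.488 ]), 'y', array([-0.387 , -0.3293]))]
arm [(np.int32(2378), 453.4, -380.3, 69.2, 18.0, 75.1, 'ext x', array([0.4381, 0.4692]), 'y', array([-0.4129, -0.3462]))]
handle [(np.int32(599), 444.1, -415.5, 16.8, 16.1, 10.7, 'ext x', array([0.4359, 0.4524]), 'y', array([-0.4231, -0.4076]))]
mat [(np.int32(25346), 456.3, -361.6, 141.1, 139.8, 12.5, 'ext x', array([0.3798, 0.5338]), 'y', array([-0.4371, -0.2835]))]
stack [(np.int32(120), 494.0, 355.4, 78.6, 14.2, 3.5, 'ext x', array([0.4558, 0.5326]), 'y', array([0.3464, 0.3623]))]
carr [(np.int32(175), 493.5, 346.9, 25.8, 108.2, 85.9, 'ext x', array([0.4401, 0.5463]), 'y', array([0.3365, 0.362 ]))]
```

View pics/z1.png

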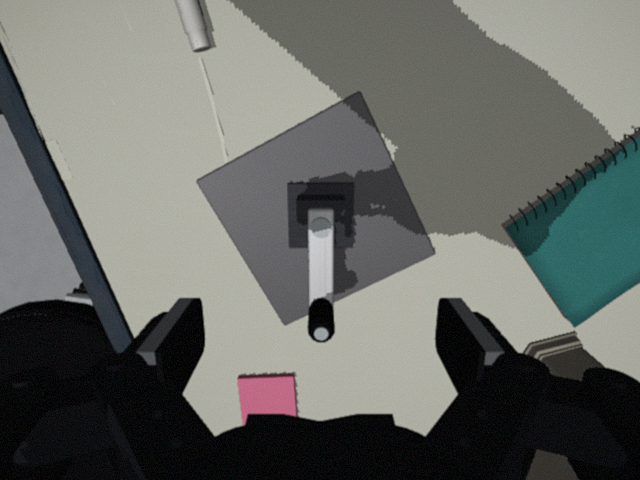

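View pics/z1t.png

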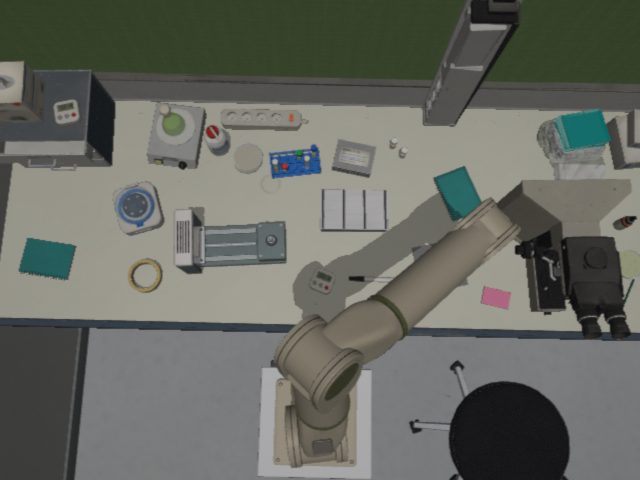

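View pics/z1s2.png

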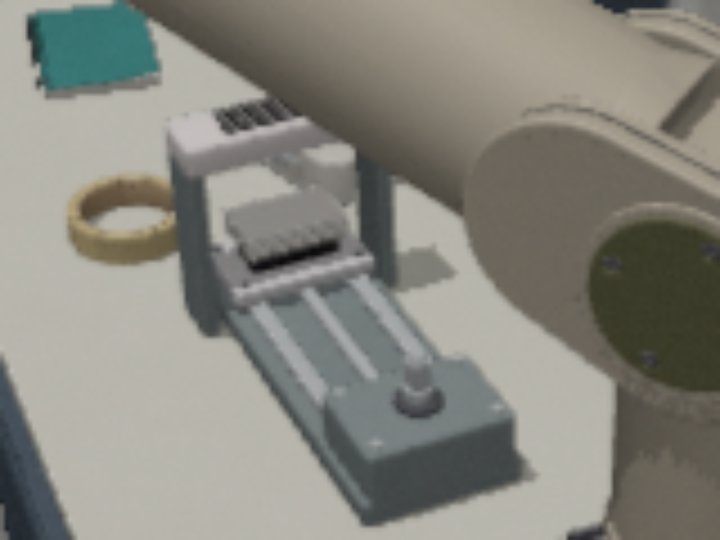

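```bash
python3 -c "
from workcell import manip
print(manip.hand_in())"
```

```text
the job is handed in; nothing more can be done
None
```

I finished the job and handed it in at about 56 s of the 208 s allowed. No verdict came back.

**What I did**
- I pushed all three plates forward one at a time, gripped each by its overhanging sides and stacked it on the bed. The pink look-alike was left alone.
- I fitted the crank on the shaft and wound it clockwise by its handle for three turns, until it met the end stop.
- I lifted the crank off and stood it back on the mat.

**Last checks**
- **Stack before winding:** the top plate was within about 1 mm and 0.5° of the bed's centre and level, at the height of three plates.
- **Stack after winding:** the side camera shows it still in order. The bridge hid part of it, so I could not measure it fully there.
- **Table home:** the crank met firm resistance at the stop. The top camera gave about 118 mm of travel, against 120 mm nominal and 116.5 mm required, and the carriage edge did not advance with further turning. The shaft's square faces also looked lined up with the stage again, as they should after three full turns.
- **Crank:** upright on its foot, with its hub about 4 mm from the mat's centre.
- **Timer, marker and tape roll:** they look unmoved in the last top and side pictures, but I did not measure them.

**Where readings disagreed:** the top camera read x about 2.5 mm lower than the wrist camera, so I used the wrist camera for all placing. Setting the crank down pressed on the mat with about 34 N for a moment.

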